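# Clean and refill the dog-treat tins on the hall bench

### The arm

A 7-joint arm with a two-finger parallel gripper is mounted at the origin on the work surface. World frame = base frame: x ahead of the robot, y to its left, z up, the work surface at z = 0. Lengths are in mm, angles in rad, forces in N, time in s.
With the tool pointing down it reaches from about 400 to 850 mm from the base axis. Payload 4.5 kg.
Tool frame: the origin (TCP) lies midway between the tips of the shut fingers; the grasp point (between the pads) lies 19 mm behind it; z points along the fingers, y is the direction in which the jaws open and shut (so a half turn about z gives the same grasp; the last joint's range is limited). The gripper opens to 88 mm and grips with 3 to 60 N. Pads are 18 mm wide; open, the fingers measure 123 mm over their backs; the gripper's body (75 mm by 187 mm) begins 45 mm behind the grasp point.
Start: joints at [1.28, 0.689, -0.195, 1.565, 0.157, 0.902, -0.215], TCP at [199.479, -592.336, 238.743] pointing down, gripper open.
Joint ranges: [-3.01, 3.01], [-0.46, 2.08], [-1.47, 1.51], [0.13, 2.56], [-1, 4.14], [0.04, 2.09], [-2.66, 2.66]. Speed limits (rad/s): [2.57, 2.57, 3.14, 3.14, 3.14, 3.14, 3.14].

### API

Orientations are given as a unit quaternion [w, x, y, z].
In Python, from station import readout, grab_frame, camera_info, workorder, outline_of, pinpoint gives the robot as it stands.
- The arm moves only by the tool play_rows, never from a script. Its argument "deltas" is a list that holds one entry, the list of rows, each a list of 7 numbers: the shift along the tool's x, y, z scaled (see below), then the turn, a rotation vector about the tool's x, y, z scaled (see below), then the closure, from -1 (fully open) to 1 (shut). A call has 1 to 20 rows; each row is the pose to reach, as a shift and turn from the pose measured when the call began, along the tool's axes at that moment; what a row does not reach only later rows make up. The controller multiplies each number of a shift by 20 cm and each number of a turn by 30 degrees. A row lasts 1/12 s, in which the tool goes at most 41.7 mm and 7.16 degrees, less where a joint would pass 70% of its speed; a pose out of reach is approached as far as the arm can. A call with a number of a shift or a turn outside -1 to 1 is refused whole. A call with a gripper value outside its range is refused whole. The fingers move at their own pace and stop on an object; "newtons" is the grip in N (left out, the last holds). Time passes only in rows, so rows that repeat a pose let the fingers close. It gives the time, the measured TCP pose, the force and the opening at its end, in the units of the state.
- readout.read_state(): the state, without advancing time (a new reading comes with each control period).
- grab_frame(name): name is "side" or "top"; returns the picture (400x640x3 uint8, red, green, blue); there is no depth.
- camera_info(name): a dict with "mtx" (3x3 intrinsics, pixels), "k1" (the pictures are not rectified: a ray, as slopes to the right and down, at radius r is drawn at 1 + k1 r^2 times it, then the intrinsics apply), "R" (3x3) and "t" (3): a world point X has camera coordinates R X + t. Camera axes: x right, y down, z forward; pixel columns grow to the right and rows downward; lengths in mm; the calibration is good to about 2 mm. A picture is of the moment at which its call begins. camera_info takes no time and is no camera call.
- workorder.sign_off(): hands the job in, once; it reports no verdict.
Trained networks look in the newest picture that a camera, given by its name, has taken for a name from the list of things; names that differ only in an ending like _2 or _b are one class to them, and where a whole thing is asked for, a point or a joint stands for the part that bears it (a point fixed in the world has none). Each returns a list of dicts, best first, with "p" (0 to 1); they miss things now and then, are a little off and sometimes report something else, mostly with a low value. They report only what shows in the picture. A call takes as long as a camera call.
- outline_of(camera, thing): "mask" (400x640 bool, what is visible of it) and "bbox" ([left, top, right, bottom] in pixels, round what is visible of it).
- pinpoint(camera, thing): "at" ([column, row] in pixels: a listed point, or the origin of a listed thing).
The state is a dict: "clock": time; "q": joint angles; "qd": joint speeds; "effort": joint torques, N m; "position": TCP position; "tcp_rot": TCP orientation; "ft_force": force on the tool from outside, world axes, zero at the start; "torque": the same for the moment, N m; "grip_width": finger opening in mm.
Only numpy, scipy, OpenCV 4.12 (cv2) and the standard library are available. Lean on these libraries where they do the work, as an engineer would, in place of code of your own. Each camera call takes 0.05 s, during which the arm holds its last target.

### The job

Clean and refill the three dog-treat tins on the hall bench: lift the lids off those that are closed, then brush out all three one after another, tallest first, pushing the upright brush down to the bottom, drawing it up through at least half the tin and pushing it down to the bottom again. Stand the brush back in its holder, put all the bone biscuits into the tallest tin, and put every lid back fully seated on a tin, the tallest tin surely closed (the lids are all alike), with all tins standing upright on the bench; do not disturb the key bowl or the shoe brush.

Things in the scene. Friction and masses are not known exactly. Their poses are not given: they have to be found in the camera images.
- tin_tall: the tall tin: loose white round tin, open at the top (it starts closed by a lid, or open if that lid is absent), 125 mm high, 68 mm outside and 60 mm inside diameter, bottom 4 mm thick and weighted, about 0.45 kg. Origin: centre of its underside, z up
- tin_mid: the middle tin: loose white round tin, open at the top (it starts closed by a lid, or open if that lid is absent), 100 mm high, 68 mm outside and 60 mm inside diameter, bottom 4 mm thick and weighted, about 0.45 kg. Origin: centre of its underside, z up
- tin_short: the short tin: loose white round tin, open at the top (it starts closed by a lid, or open if that lid is absent), 75 mm high, 68 mm outside and 60 mm inside diameter, bottom 4 mm thick and weighted, about 0.45 kg. Origin: centre of its underside, z up
- tin_tall_rim (a point): centre of the mouth of the tall tin, level with its rim, 125 mm above its underside
- tin_mid_rim (a point): centre of the mouth of the middle tin, level with its rim, 100 mm above its underside
- tin_short_rim (a point): centre of the mouth of the short tin, level with its rim, 75 mm above its underside
- lid_tall: loose dark wooden lid, at first on the tall tin (or absent); all lids are alike, fit every tin and can stand on the bench. Origin: centre of its underside, z up. From there: cork plug 54 mm wide, 8 mm high (enters the mouth); flange 72 mm wide, z = 8 to 14 mm (rests on the rim: a seated lid's origin is 8 mm below the rim); round knob 20 mm wide, z = 14 to 40 mm
- lid_mid: loose dark wooden lid, at first on the middle tin (or absent); all lids are alike, fit every tin and can stand on the bench. Origin: centre of its underside, z up. From there: cork plug 54 mm wide, 8 mm high (enters the mouth); flange 72 mm wide, z = 8 to 14 mm (rests on the rim: a seated lid's origin is 8 mm below the rim); round knob 20 mm wide, z = 14 to 40 mm
- lid_short: loose dark wooden lid, at first on the short tin (or absent); all lids are alike, fit every tin and can stand on the bench. Origin: centre of its underside, z up. From there: cork plug 54 mm wide, 8 mm high (enters the mouth); flange 72 mm wide, z = 8 to 14 mm (rests on the rim: a seated lid's origin is 8 mm below the rim); round knob 20 mm wide, z = 14 to 40 mm
- biscuit0: loose brown bone-shaped dog biscuit (or absent), lying on the bench, hard: 42 mm long along its x, 20 mm wide at both ends (13 mm at the waist, which is 18 mm long), 14 mm thick. Origin: centre of its underside
- biscuit1: loose brown bone-shaped dog biscuit (or absent), lying on the bench, hard: 42 mm long along its x, 20 mm wide at both ends (13 mm at the waist, which is 18 mm long), 14 mm thick. Origin: centre of its underside
- biscuit2: loose brown bone-shaped dog biscuit (or absent), lying on the bench, hard: 42 mm long along its x, 20 mm wide at both ends (13 mm at the waist, which is 18 mm long), 14 mm thick. Origin: centre of its underside
- brush: loose bottle brush, 190 mm long, starting upright in its holder. Origin: centre of its flat lower end, z up along the brush. Grey bristle head 42 mm diameter (rigid) from z = 0 to 75 mm, steel stem 10 mm diameter to 130 mm, wooden handle 18 mm diameter from 130 to 190 mm, 0.08 kg
- brush_tip (a point): centre of the flat lower end of the brush (its origin)
- holder: white ceramic brush holder, fixed to the bench: open round cup 70 mm high, 76 mm outside and 68 mm inside diameter, inner floor 6 mm up, foot 100 mm diameter and 5 mm thick. It is on the left or on the right of the tins. Origin: centre of its underside
- key_bowl: bystander: loose blue ceramic bowl, 120 mm diameter, 45 mm high, on the other side from the holder. Origin: centre of its underside
- shoe_brush: bystander: loose shoe brush lying on the bench, 150 x 50 mm, 42 mm high. Origin: centre of its underside, length along its y

How it is judged:
By the outcome, as a careful person would: the job done as asked, in the order asked, and still so for the second after the job is handed in, with the robot touching nothing.
Of lid_tall, lid_mid, lid_short only 2 to 3 are there at a start; the rules pass over those that are not, and their reading is None.
Of biscuit0, biscuit1, biscuit2 only 2 to 3 are there at a start; the rules pass over those that are not, and their reading is None.
At some moment in a run one of tin_tall, tin_mid, tin_short may be knocked a few centimetres aside while the robot is not near it.
It also fails if it takes over 210 s, if anything falls off the work surface, if the arm or the gripper's body presses on something with over 40 N, if the wrist force passes 120 N, or if a joint passes its speed limit or range.

## Working session

There is one attempt and no reset: what is moved stays moved. The work goes in short steps, Python scripts to look and compute and a tool call to move; the robot and the scene stay as the last step left them, time stands still between calls to the robot, and variables do not carry over. Pictures are saved under pics/ and viewed, and the job is handed in when it is done.

Besides the shell and the picture viewer there is one more tool, called after "Request:" as name([rows], argument=value, ...), one row to a line, values as JSON. play_rows: Moves the arm, as the interface text tells. Shifts and turns lie within -1 to 1; 1 stands for 20 cm of shift or 30 degrees of turn. Its arguments: {"type":"object","properties":{"deltas":{"type":"array","items":{"type":"array","items":{"type":"array","items":{"type":"number","minimum":-1,"maximum":1}}}},"newtons":{"type":"number"}},"required":["deltas"]}

```bash
ls; mkdir -p pics; python3 - <<'E'
from station import *
import cv2
s=readout.read_state();print(s)
for c in ("side","top"):
    f=grab_frame(c);cv2.imwrite(f"pics/{c}0.png",f[:,:,::-1])
    i=camera_info(c);print(c,i, -i["R"].T@i["t"] if hasattr(i["R"],"T") else "")
E
```

```text
pics
{'clock': 0.0, 'q': array([ 1.27979045,  0.68998515, -0.19449045,  1.56634329,  0.15731083,
        0.90250965, -0.21512782]), 'qd': array([ 1.20122299e-03,  1.55828044e-03,  6.94709438e-05, -6.73818115e-04,
        5.41429597e-04,  1.07302091e-03, -1.79784675e-03]), 'effort': array([ 4.04234906e-04, -5.27567983e+01, -1.26672953e+00, -1.53433603e+01,
       -5.25527378e-02,  6.51547292e-03,  1.66312129e-04]), 'position': array([ 199.18677262, -591.73794128,  237.9089188 ]), 'tcp_rot': array([-8.98581483e-04,  9.86837536e-01,  1.61712148e-01, -2.28009867e-04]), 'ft_force': array([-0.73176371, -0.33043873, -0.29335515]), 'torque': array([-0.02058069,  0.01627709, -0.00369153]), 'grip_width': 88.37540638985034}
side {'mtx': array([[488.66812969,   0.        , 324.35540467],
       [  0.        , 488.66812969, 199.14377625],
       [  0.        ,   0.        ,   1.        ]]), 'k1': -0.12381228646066932, 'R': array([[-9.18780701e-01, -3.94768053e-01, -4.55034005e-04],
       [-2.77506002e-01,  6.46684685e-01, -7.10485282e-01],
       [ 2.80771155e-01, -6.52653891e-01, -7.03711913e-01]]), 't': array([ 491.34635278,  252.59481928, 1044.4087933 ])} [228.29626151 712.25610492 914.65139076]
top {'mtx': array([[396.23838654,   0.        , 322.44445395],
       [  0.        , 396.23838654, 197.5676157 ],
       [  0.        ,   0.        ,   1.        ]]), 'k1': -0.03250649038120726, 'R': array([[-0.00323773, -0.99998427, -0.00457989],
       [-0.99130306,  0.00381208, -0.13154355],
       [ 0.13155894,  0.00411416, -0.99129981]]), 't': array([-31.80749582, 562.91979794, 899.77126904])} [439.54818428 -37.65469133 965.84588326]
```

View pics/side0.png

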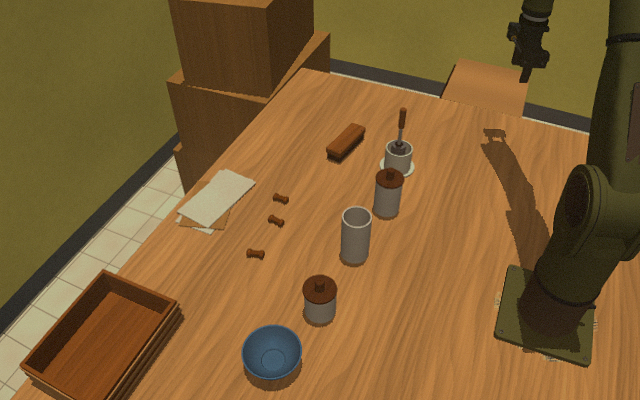

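View pics/top0.png

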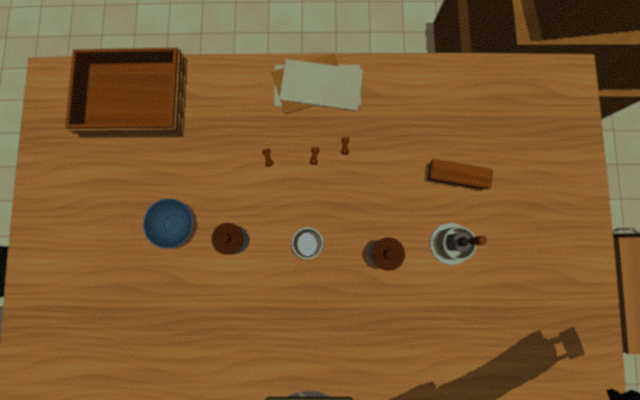

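```bash
cat > h.py <<'E'
from station import *
import numpy as np, cv2
from scipy.spatial.transform import Rotation as Ro
from scipy.optimize import least_squares
def proj(c,X):
    i=camera_info(c);p=i["R"]@np.asarray(X,float)+i["t"];s=p[:2]/p[2]
    s=s*(1+i["k1"]*(s@s));return i["mtx"][:2,:2]@s+i["mtx"][:2,2]
def ray(c,uv):
    i=camera_info(c);d=(np.asarray(uv,float)-i["mtx"][:2,2])/np.diag(i["mtx"])[:2];s=d.copy()
    for _ in range(20): s=d/(1+i["k1"]*(s@s))
    return -i["R"].T@i["t"], i["R"].T@np.array([s[0],s[1],1])
def onz(c,uv,z):
    o,d=ray(c,uv);return o+d*(z-o[2])/d[2]
def tri(obs):  # [(cam,uv)]
    f=lambda X:np.concatenate([proj(c,X)-uv for c,uv in obs])
    r=least_squares(f,[500,0,50]);return r.x,np.abs(r.fun).max()
def shots(): 
    for c in("top","side"): grab_frame(c)
def save(n,c,box=None,k=1):
    f=grab_frame(c)[:,:,::-1]
    if box: l,t,r,b=box;f=f[t:b,l:r]
    cv2.imwrite(f"pics/{n}.png",cv2.resize(f,None,fx=k,fy=k,interpolation=cv2.INTER_CUBIC))
def st():
    s=readout.read_state();R=Ro.from_quat(np.roll(s["tcp_rot"],-1)).as_matrix()
    return s,R
def to(X,yaw=None,tilt0=True):
    """shift and turn (scaled) from now to TCP X, tool down, jaw (tool y) along yaw deg (mod 180)"""
    s,R=st();d=R.T@(np.asarray(X)-s["position"])/200
    cur=np.degrees(np.arctan2(R[1,1],R[0,1]))
    if yaw is None: yaw=cur
    dy=(yaw-cur+90)%180-90; yaw=cur+dy
    y=np.array([np.cos(np.radians(yaw)),np.sin(np.radians(yaw)),0]);z=np.array([0,0,-1.])
    T=np.stack([np.cross(y,z),y,z],1)
    w=Ro.from_matrix(R.T@T).as_rotvec()*180/np.pi/30
    print("t=%.2f pos"%s["clock"],s["position"].round(1),"yaw %.1f"%cur,"q7 %.2f"%s["q"][6],"F",s["ft_force"].round(1),"w %.1f"%s["grip_width"])
    print("  ->",np.round(X,1),"shift",d.round(3),"turn",w.round(3))
E
python3 - <<'E'
from h import *
shots()
for n in ["tin_tall_rim","tin_mid_rim","tin_short_rim","tin_tall","tin_mid","tin_short","lid_tall","lid_mid","lid_short","biscuit0","brush","brush_tip","holder","key_bowl","shoe_brush"]:
    a={}
    for c in("top","side"):
        r=pinpoint(c,n);a[c]=r
    out=[(round(x["p"],2),x["at"]) for x in a["top"][:4]]
    print(n,[(p,np.round(u)) for p,u in out],[(round(x["p"],2),np.round(x["at"])) for x in a["side"][:4]])
    if a["top"] and a["side"]: print("    tri",[v if np.isscalar(v) else v.round(1) for v in tri([("top",a["top"][0]["at"]),("side",a["side"][0]["at"])])])
E
```

```text
tin_tall_rim [(0.94, array([310., 244.]))] [(0.76, array([351., 218.]))]
    tri [array([460.5,  -4. , 112.4]), np.float64(4.420612388579002)]
tin_mid_rim [] [(0.96, array([389., 179.]))]
tin_short_rim [(0.74, array([309., 247.])), (0.46, array([228., 236.]))] [(0.74, array([348., 146.])), (0.68, array([322., 288.])), (0.57, array([274., 360.]))]
    tri [array([460.9,  -7.7, 310.4]), np.float64(12.105114133931977)]
tin_tall [(0.59, array([311., 244.])), (0.44, array([236., 236.]))] [(0.59, array([352., 255.])), (0.16, array([387., 181.]))]
    tri [array([458.9,  -3.8, -18.3]), np.float64(1.272107377326165)]
tin_mid [(0.67, array([383., 252.])), (0.29, array([228., 236.]))] [(0.71, array([386., 206.])), (0.64, array([274., 221.])), (0.2, array([252., 256.]))]
    tri [array([ 435.6, -180.6,   -5.4]), np.float64(0.3321309849686145)]
tin_short [(0.73, array([235., 239.]))] [(0.93, array([322., 305.]))]
    tri [array([466.2, 176.2,  10. ]), np.float64(0.2773032042652517)]
lid_tall [] []
lid_mid [(0.65, array([386., 252.]))] [(0.61, array([387., 182.]))]
    tri [array([ 435.9, -172.2,
[... 647 characters left out ...]
p [(0.58, array([451., 244.])), (0.3, array([386., 253.]))] [(0.38, array([353., 253.])), (0.27, array([387., 206.]))]
    tri [array([ 545. , -537.9, -671.8]), np.float64(20.64175944706028)]
holder [(0.83, array([449., 243.]))] [(0.56, array([395., 168.]))]
    tri [array([ 458.1, -344.7,  -12. ]), np.float64(1.191106595263193)]
key_bowl [(0.66, array([173., 224.])), (0.46, array([450., 243.]))] [(0.78, array([274., 364.])), (0.51, array([319., 291.]))]
    tri [array([503.3, 333.7,  -5.5]), np.float64(0.83393776353833)]
shoe_brush [(0.82, array([454., 174.]))] [(0.77, array([349., 150.])), (0.32, array([281., 199.]))]
    tri [array([ 621.6, -364.5,   -8.7]), np.float64(3.345653004605822)]
```

```bash
python3 - <<'E'
from h import *
save("topz","top",(220,120,520,280),2.6)
for c in ("top",):
  for r in outline_of(c,"biscuit0"):
    m=r["mask"].astype(np.uint8); 
    if m.sum()<5: continue
    (cx,cy),(w,h),a=cv2.minAreaRect(cv2.findNonZero(m)) ; pts=cv2.findNonZero(m)[:,0].astype(float)
    W=np.array([onz(c,p,12)[:2] for p in pts]);e,v=np.linalg.eigh(np.cov(W.T));mm=W.mean(0)
    print(r["p"],mm.round(1),"long axis deg",np.degrees(np.arctan2(v[1,1],v[0,1])).round(1),np.sqrt(e).round(1),r["bbox"])
E
```

```text
0.53 [669.  101.9] long axis deg -166.9 [ 3.8 12. ] [263.7, 147.2, 275.1, 165.7]
0.4 [505.8 343. ] long axis deg -152.0 [30.5 31.2] [141.2, 199.2, 195.3, 249.5]Traceback (most recent call last):
  File "<stdin>", line 8, in <module>
  File "h.py", line 13, in onz
    o,d=ray(c,uv);return o+d*(z-o[2])/d[2]
        ~~~^^^^^^
  File "h.py", line 9, in ray
    i=camera_info(c);d=(np.asarray(uv,float)-i["mtx"][:2,2])/np.diag(i["mtx"])[:2];s=d.copy()
ValueError: time passes only in moves, steps and waits
```

View pics/topz.png

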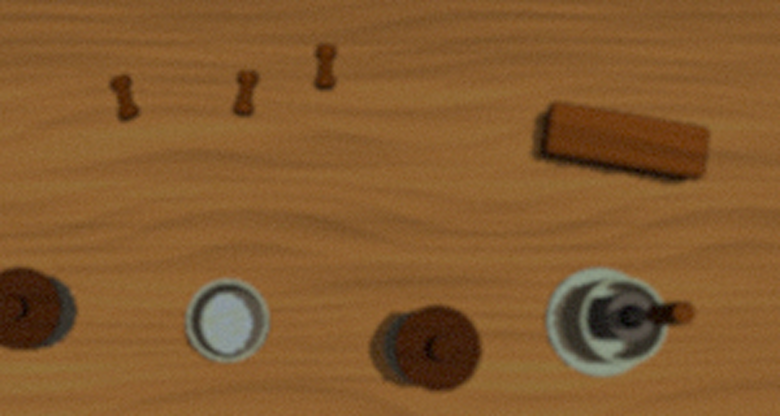

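```bash
python3 - <<'E'
s=open('h.py').read()
s=s.replace("def proj","_ci={c:camera_info(c) for c in('top','side')}\ndef camera_info(c): return _ci[c]\ndef proj",1)
s+='''
def fitring(c,mask,rings,x0,erode=None):
    """rings: list of (radius,z): fit (x,y) so that the convex hull of projected rings matches the mask"""
    th=np.linspace(0,2*np.pi,48,endpoint=False)
    def hull(x):
        P=[proj(c,[x[0]+r*np.cos(t),x[1]+r*np.sin(t),z]) for r,z in rings for t in th]
        return cv2.convexHull(np.array(P,np.float32))
    def iou(x):
        k=8;m=np.zeros((400*1,640),np.uint8)
        cv2.fillPoly(m,[np.round(hull(x)*16).astype(np.int32)],1,shift=4,lineType=8)
        M=mask>0;return (M&(m>0)).sum()/(M|(m>0)).sum()
    from scipy.optimize import minimize
    r=minimize(lambda x:-iou(x),x0,method="Nelder-Mead",options=dict(initial_simplex=[x0,[x0[0]+8,x0[1]],[x0[0],x0[1]+8]],xatol=.2))
    return r.x,-r.fun
def best(c,n,near=None):
    r=outline_of(c,n)
    if near is not None:
        r=[x for x in r if np.hypot((x["bbox"][0]+x["bbox"][2])/2-near[0],(x["bbox"][1]+x["bbox"][3])/2-near[1])<25]
    return r[0] if r else None
'''
open('h.py','w').write(s)
E
python3 - <<'E'
from h import *
shots()
H=dict(tall=125,mid=100,short=75)
for n,x0 in dict(tall=(460,-4),mid=(436,-178),short=(468,178)).items():
  for c in("top","side"):
    h=H[n]; lid=n!="tall"
    r=best(c,"tin_"+n,proj(c,[*x0,h/2]))
    if r: 
        x,v=fitring(c,r["mask"],[(34,0),(34,h)],x0);print(n,c,"tin",round(r["p"],2),x.round(1),round(v,3))
    if lid:
        r=best(c,"lid_"+n,proj(c,[*x0,h+5]))
        if r: 
            x,v=fitring(c,r["mask"],[(36,h),(36,h+6),(10,h+6),(10,h+32)],x0);print(n,c,"lid",round(r["p"],2),x.round(1),round(v,3))
for c in ("top","side"):
  r=best(c,"holder");x,v=fitring(c,r["mask"],[(50,0),(50,5),(38,70)],(458,-344));print("holder",c,x.round(1),v)
  r=best(c,"brush");print("brush",c,r["p"],r["bbox"])
E
```

```text
tall top tin 0.88 [455.1  -1.4] 0.936
tall side tin 0.68 [455.4   1.1] 0.936
mid top lid 0.86 [ 433.2 -176.1] 0.929
mid side tin 0.69 [ 432.3 -170.6] 0.616
mid side lid 0.94 [ 432.  -171.5] 0.92
short top tin 0.66 [461.1 139.2] 0.179
short top lid 0.55 [460.8 148.2] 0.126
short side tin 0.59 [462.9 187.4] 0.443
short side lid 0.58 [468.7 181.7] 0.906
holder top [ 455.3 -342. ] 0.6186224489795918
brush top 0.58 [443.6, 232.7, 488.4, 250.7]
holder side [ 455.8 -339.4] 0.5604113110539846
brush side 0.78 [389.4, 107.9, 405.2, 157.3]
```

```bash
python3 - <<'E'
from h import *
a=grab_frame("top")[205:285,420:510];b=grab_frame("side")[95:185,355:445]
f=np.hstack([cv2.resize(a,(390,346),interpolation=2),cv2.resize(b,(390,346),interpolation=2)])
cv2.imwrite("pics/z1.png",f[:,:,::-1])
E
```

```text
(no output)
```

View pics/z1.png

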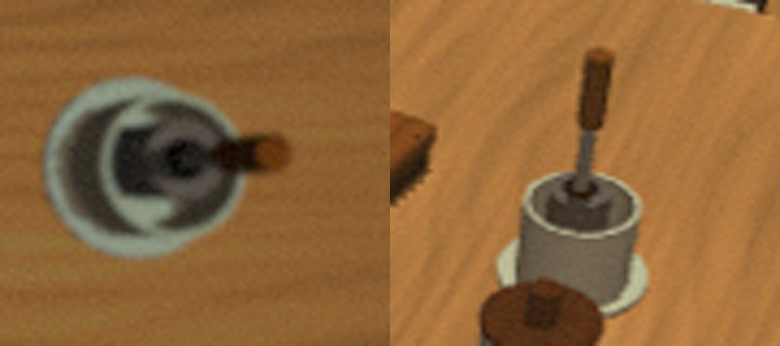

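```bash
python3 - <<'E'
from h import *
print(tri([("top",np.array([482.5,240.3])),("side",np.array([403.5,108.8]))]))
print(onz("top",[482.5,240.3],196),onz("side",[403.5,108.8],196))
print(onz("top",[462.5,241.5],81), onz("side",[401.2,128],136))
# colour segm for lids
for c in("top","side"):
    f=grab_frame(c);hsv=cv2.cvtColor(f,cv2.COLOR_RGB2HSV)
    for n,x0,h in(("mid",(433,-174),100),("short",(468,181),75)):
        p=proj(c,[*x0,h+10]).astype(int)
        roi=np.zeros((400,640),bool);roi[p[1]-30:p[1]+30,p[0]-30:p[0]+30]=1
        m=((f[:,:,0].astype(int)<f[:,:,0][roi].mean()*0.0+95)&(f[:,:,0].astype(int)-f[:,:,2]>22)&roi).astype(np.uint8)
        nn,l,s,ce=cv2.connectedComponentsWithStats(m);k=1+s[1:,4].argmax();m=(l==k)
        x,v=fitring(c,m,[(36,h),(36,h+6),(10,h+6),(10,h+32)],x0);print(n,c,s[k],x.round(1),round(v,3))
E
```

```text
(array([ 457.60921666, -345.61154883,  193.20729485]), np.float64(0.4633409673686515))
[ 456.90878597 -344.6509356   196.        ] [ 457.84602414 -341.08363227  196.        ]
[ 457.11467912 -345.47575832   81.        ] [ 456.91242692 -339.08606853  136.        ]
mid top [362 238  43  32 996] [ 431.9 -174.1] 0.789
short top [212 223  35  32 802] [464.8 179.3] 0.893
mid side [374 151  30  54 587] [ 433.7 -170.4] 0.755
short side [303 275  34  41 886] [467.6 183.7] 0.824
```

```bash
python3 - <<'E'
from h import *
to([432.5,-173,215],90)
E
```

```text
t=2.80 pos [ 199.5 -592.3  238.7] yaw -71.4 q7 -0.22 F [-0.5  1.2 -0.3] w 88.2
  -> [ 432.5 -173.   215. ] shift [ 1.773 -1.615  0.119] turn [ 0.   -0.    0.62]
```

Request:
play_rows([
  [[0.89, -0.81, 0.05, 0, 0, 0.62, -0.3], [0.89, -0.81, 0.05, 0, 0, 0.62, -0.3], [0.89, -0.81, 0.05, 0, 0, 0.62, -0.3], [0.89, -0.81, 0.05, 0, 0, 0.62, -0.3], [0.89, -0.81, 0.05, 0, 0, 0.62, -0.3], [0.89, -0.81, 0.05, 0, 0, 0.62, -0.3]],
], newtons=20)

```text
clock: 3.3
position: [318.0, -378.8, 228.8]
tcp_rot: [-0.0, 1.0, 0.001, 0.0]
ft_force: [-0.2, 0.6, -0.6]
grip_width: 57.5
```

```bash
python3 - <<'E'
from h import *
to([432.5,-173,180],90)
E
```

```text
t=3.30 pos [ 318.  -378.8  228.8] yaw -89.8 q7 -0.86 F [-0.2  0.6 -0.6] w 57.5
  -> [ 432.5 -173.   180. ] shift [ 0.575 -1.027  0.246] turn [-0.002 -0.001  0.005]
```

Request:
play_rows([
  [[0.57, -1.0, 0.1, 0, 0, 0, -0.3], [0.57, -1.0, 0.24, 0, 0, 0, -0.3], [0.57, -1.0, 0.24, 0, 0, 0, -0.3], [0.57, -1.0, 0.24, 0, 0, 0, -0.3], [0.57, -1.0, 0.24, 0, 0, 0, -0.3], [0.57, -1.0, 0.24, 0, 0, 0, -0.3], [0.57, -1.0, 0.24, 0, 0, 0, -0.3]],
])

```text
clock: 3.88
position: [435.3, -171.1, 180.2]
tcp_rot: [-0.003, 1.0, 0.007, 0.001]
ft_force: [1.3, -0.3, 0.3]
grip_width: 57.4
```

```bash
python3 - <<'E'
from h import *
to([432.5,-173,109],90)
save("a1","side",(300,80,480,230),4)
E
```

```text
t=3.88 pos [ 435.3 -171.1  180.2] yaw -89.2 q7 -1.31 F [ 1.3 -0.3  0.3] w 57.4
  -> [ 432.5 -173.   109. ] shift [-0.015  0.011  0.356] turn [-0.01  -0.005  0.028]
```

View pics/a1.png

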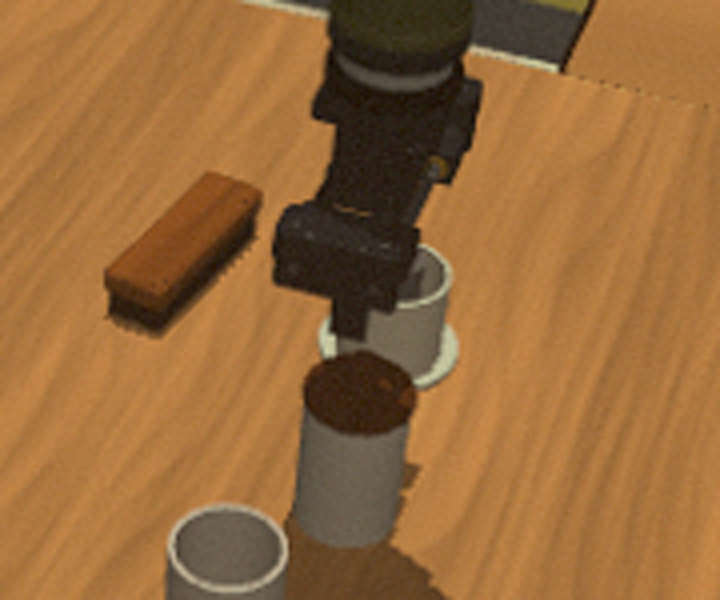

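Request:
play_rows([
  [[-0.014, 0.01, 0.2, -0.01, 0, 0.028, -0.3], [-0.014, 0.01, 0.32, -0.01, 0, 0.028, -0.3], [-0.014, 0.01, 0.355, -0.01, 0, 0.028, -0.3], [-0.014, 0.01, 0.355, -0.01, 0, 0.028, -0.3], [-0.014, 0.01, 0.355, -0.01, 0, 0.028, 1], [-0.014, 0.01, 0.355, -0.01, 0, 0.028, 1], [-0.014, 0.01, 0.355, -0.01, 0, 0.028, 1], [-0.014, 0.01, 0.355, -0.01, 0, 0.028, 1], [-0.014, 0.01, 0.355, -0.01, 0, 0.028, 1], [-0.014, 0.01, 0.355, -0.01, 0, 0.028, 1], [-0.014, 0.01, 0.355, -0.01, 0, 0.028, 1], [-0.014, 0.01, 0.355, -0.01, 0, 0.028, 1]],
])

```text
clock: 4.93
position: [431.0, -176.5, 110.1]
tcp_rot: [0.001, 1.0, -0.002, 0.001]
ft_force: [-0.0, 0.1, 6.5]
grip_width: 19.4
```

```bash
python3 - <<'E'
from h import *
to([560,-200,18],90)
E
```

```text
t=4.93 pos [ 431.  -176.5  110.1] yaw -90.2 q7 -1.32 F [-0.   0.1  6.5] w 19.4
  -> [ 560 -200   18] shift [0.644 0.114 0.462] turn [ 0.005 -0.004 -0.007]
```

Request:
play_rows([
  [[0, 0, -0.1, 0, 0, 0, 1], [0, 0, -0.25, 0, 0, 0, 1], [0, 0, -0.25, 0, 0, 0, 1], [0.3, 0.1, -0.25, 0, 0, 0, 1], [0.64, 0.12, -0.2, 0, 0, 0, 1], [0.64, 0.12, 0, 0, 0, 0, 1], [0.64, 0.12, 0.2, 0, 0, 0, 1], [0.64, 0.12, 0.3, 0, 0, 0, 1], [0.64, 0.12, 0.4, 0, 0, 0, 1], [0.64, 0.12, 0.44, 0, 0, 0, 1], [0.64, 0.12, 0.455, 0, 0, 0, 1], [0.64, 0.12, 0.458, 0, 0, 0, 1], [0.64, 0.12, 0.458, 0, 0, 0, 1]],
])

```text
clock: 6.02
position: [559.6, -201.6, 19.7]
tcp_rot: [0.002, 1.0, -0.002, 0.002]
ft_force: [-0.5, 0.2, -0.5]
grip_width: 19.3
```

```bash
python3 - <<'E'
from h import *
to([560,-200,18],90)
save("a2","side",(240,80,480,260),3)
E
```

```text
t=6.02 pos [ 559.6 -201.6   19.7] yaw -90.2 q7 -1.34 F [-0.5  0.2 -0.5] w 19.3
  -> [ 560 -200   18] shift [ 0.002 -0.008  0.009] turn [ 0.006 -0.007 -0.008]
```

View pics/a2.png

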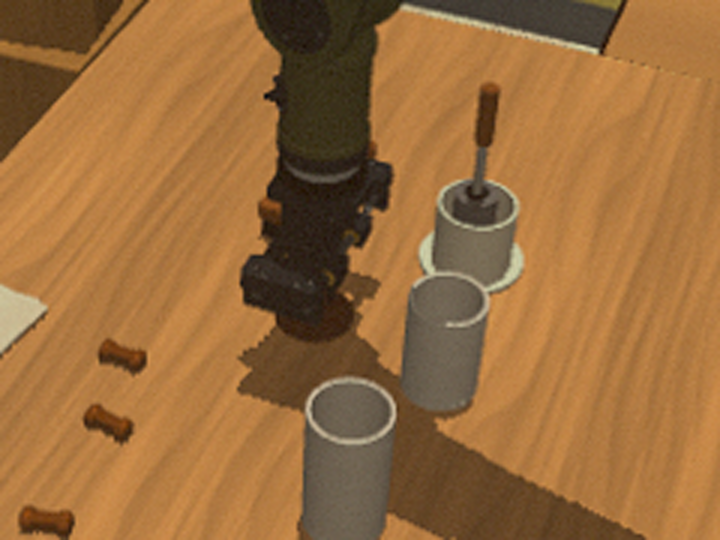

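Request:
play_rows([
  [[0, 0, 0.012, 0, 0, 0, 1], [0, 0, 0.012, 0, 0, 0, -0.3], [0, 0, 0.012, 0, 0, 0, -0.3], [0, 0, 0.012, 0, 0, 0, -0.3], [0, 0, 0.012, 0, 0, 0, -0.3], [0, 0, -0.2, 0, 0, 0, -0.3], [0, 0, -0.4, 0, 0, 0, -0.3], [0, 0, -0.8, 0, 0, 0, -0.3], [-0.2, -0.3, -0.8, 0, 0, 0, -0.3], [-0.3, -0.6, -0.8, 0, 0, 0, -0.3], [-0.46, -1, -0.8, 0, 0, 0, -0.3], [-0.46, -1, -0.8, 0, 0, 0, -0.3], [-0.46, -1, -0.8, 0, 0, 0, -0.3], [-0.46, -1, -0.8, 0, 0, 0, -0.3], [-0.46, -1, -0.8, 0, 0, 0, -0.3]],
])

```text
clock: 7.32
position: [466.1, 4.5, 179.3]
tcp_rot: [0.0, 1.0, 0.002, 0.001]
ft_force: [0.0, 0.2, -0.1]
grip_width: 57.3
```

```bash
python3 - <<'E'
from h import *
to([467,182,150],90)
shots()
f=lambda c:grab_frame(c)
c="side"
r=best(c,"lid_short",proj(c,[467,182,83]))
if r: print(fitring(c,r["mask"],[(36,75),(36,81),(10,81),(10,107)],(467,182)))
c="top"
for q in outline_of(c,"lid_short"): print(q["p"],q["bbox"],proj(c,[467,182,83]))
save("a3","top",(150,150,480,290),2.4)
E
```

```text
t=7.32 pos [466.1   4.5 179.3] yaw -89.7 q7 -1.64 F [ 0.   0.2 -0.1] w 57.3
  -> [467 182 150] shift [ 0.008 -0.888  0.146] turn [ 0.001 -0.005  0.008]
(array([468.67368317, 181.68904114]), np.float64(0.9559322033898305))
0.57 [210.7, 222.4, 240.2, 253.3] [225.5099232  237.90455511]
```

View pics/a3.png

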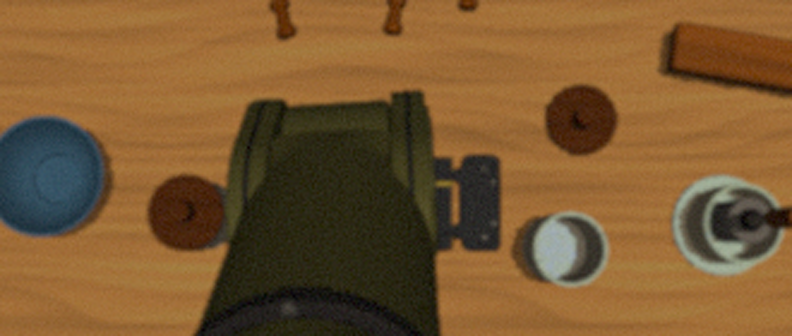

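Request:
play_rows([
  [[0.008, -0.3, 0, 0, 0, 0, -0.3], [0.008, -0.6, 0.1, 0, 0, 0, -0.3], [0.008, -0.888, 0.146, 0, 0, 0.008, -0.3], [0.008, -0.888, 0.146, 0, 0, 0.008, -0.3], [0.008, -0.888, 0.146, 0, 0, 0.008, -0.3], [0.008, -0.888, 0.146, 0, 0, 0.008, -0.3], [0.008, -0.888, 0.3, 0, 0, 0.008, -0.3], [0.008, -0.888, 0.4, 0, 0, 0.008, -0.3], [0.008, -0.888, 0.465, 0, 0, 0.008, -0.3], [0.008, -0.888, 0.465, 0, 0, 0.008, -0.3], [0.008, -0.888, 0.465, 0, 0, 0.008, 1], [0.008, -0.888, 0.465, 0, 0, 0.008, 1], [0.008, -0.888, 0.465, 0, 0, 0.008, 1], [0.008, -0.888, 0.465, 0, 0, 0.008, 1], [0.008, -0.888, 0.465, 0, 0, 0.008, 1], [0.008, -0.888, 0.465, 0, 0, 0.008, 1], [0.008, -0.888, 0.465, 0, 0, 0.008, 1]],
])

```text
clock: 8.98
position: [472.5, 175.8, 85.7]
tcp_rot: [0.001, 1.0, -0.005, 0.003]
ft_force: [-0.5, 2.8, 3.4]
grip_width: 19.4
```

```bash
python3 - <<'E'
from h import *
to([580,190,18],90)
E
```

```text
t=8.98 pos [472.5 175.8  85.7] yaw -90.6 q7 -1.91 F [-0.5  2.8  3.4] w 19.4
  -> [580 190  18] shift [ 0.534 -0.078  0.342] turn [ 0.005 -0.012 -0.02 ]
```

Request:
play_rows([
  [[0, 0, -0.1, 0, 0, 0, 1], [0, 0, -0.25, 0, 0, 0, 1], [0, 0, -0.25, 0, 0, 0, 1], [0.3, -0.08, -0.25, 0, 0, 0, 1], [0.53, -0.08, -0.2, 0, 0, 0, 1], [0.53, -0.08, 0, 0, 0, 0, 1], [0.53, -0.08, 0.1, 0, 0, 0, 1], [0.53, -0.08, 0.2, 0, 0, 0, 1], [0.53, -0.08, 0.3, 0, 0, 0, 1], [0.53, -0.08, 0.332, 0, 0, 0, 1], [0.53, -0.08, 0.332, 0, 0, 0, 1], [0.53, -0.08, 0.332, 0, 0, 0, 1]],
])

```text
clock: 9.98
position: [578.8, 190.3, 19.7]
tcp_rot: [0.002, 1.0, -0.005, 0.003]
ft_force: [-0.1, 0.2, -0.4]
grip_width: 18.9
```

```bash
python3 - <<'E'
from h import *
to([580,190,18],90)
save("a4","side",(200,150,440,330),3)
E
```

```text
t=9.98 pos [578.8 190.3  19.7] yaw -90.6 q7 -1.87 F [-0.1  0.2 -0.4] w 18.9
  -> [580 190  18] shift [0.006 0.001 0.008] turn [ 0.006 -0.011 -0.02 ]
```

View pics/a4.png

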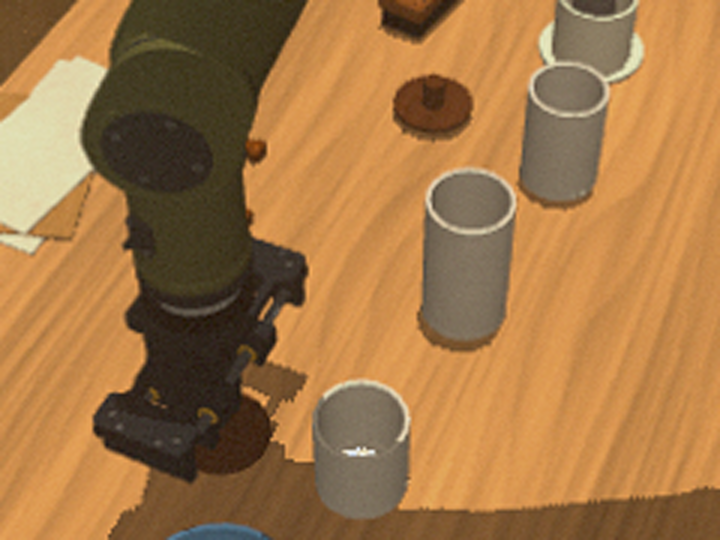

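Request:
play_rows([
  [[0, 0, 0.01, 0, 0, 0, 1], [0, 0, 0.01, 0, 0, 0, -0.3], [0, 0, 0.01, 0, 0, 0, -0.3], [0, 0, 0.01, 0, 0, 0, -0.3], [0, 0, 0.01, 0, 0, 0, -0.3], [0, 0, -0.2, 0, 0, 0, -0.3], [0, 0, -0.4, 0, 0, 0, -0.3], [0, 0, -0.8, 0, 0, 0, -0.3], [-0.2, 0.3, -0.98, 0, 0, 0, -0.3], [-0.3, 0.6, -0.98, 0, 0, 0, -0.3], [-0.4, 1, -0.98, 0, 0, 0, -0.3], [-0.4, 1, -0.98, 0, 0, 0, -0.3], [-0.4, 1, -0.98, 0, 0, 0, -0.3], [-0.4, 1, -0.98, 0, 0, 0, -0.3]],
])

```text
clock: 11.2
position: [493.9, -12.6, 217.2]
tcp_rot: [0.003, 1.0, -0.007, 0.003]
ft_force: [-0.3, 0.4, -0.3]
grip_width: 57.3
```

Request:
play_rows([
  [[-0.1, 0.2, -0.1, 0, 0, 0, -0.3], [-0.2, 0.4, -0.1, 0, 0, 0, -0.3], [-0.2, 0.8, -0.1, 0, 0, 0, -0.3], [-0.2, 1, -0.1, 0, 0, 0, -0.3], [-0.2, 1, -0.1, 0, 0, 0, -0.3], [-0.2, 1, -0.1, 0, 0, 0, -0.3]],
])

```text
clock: 11.7
position: [449.2, -220.6, 238.7]
tcp_rot: [0.005, 1.0, -0.013, 0.004]
ft_force: [0.2, -0.5, 0.2]
grip_width: 57.4
```

```bash
python3 - <<'E'
from h import *
to([457.3,-344,215],90)
E
```

```text
t=11.70 pos [ 449.2 -220.6  238.7] yaw -91.5 q7 -1.22 F [ 0.2 -0.5  0.2] w 57.4
  -> [ 457.3 -344.   215. ] shift [0.056 0.615 0.125] turn [ 0.02  -0.015 -0.049]
```

Request:
play_rows([
  [[0.056, 0.3, 0, 0.02, -0.015, -0.05, -0.3], [0.056, 0.615, 0, 0.02, -0.015, -0.05, -0.3], [0.056, 0.615, 0, 0.02, -0.015, -0.05, -0.3], [0.056, 0.615, 0, 0.02, -0.015, -0.05, -0.3], [0.056, 0.615, 0.1, 0.02, -0.015, -0.05, -0.3], [0.056, 0.615, 0.1, 0.02, -0.015, -0.05, -0.3]],
])

```text
clock: 12.2
position: [455.5, -343.9, 217.7]
tcp_rot: [-0.001, 1.0, -0.001, -0.002]
ft_force: [-0.9, 1.3, -0.6]
grip_width: 57.0
```

```bash
python3 - <<'E'
from h import *
to([457.3,-344,152],90)
a=grab_frame("top")[205:285,420:510];b=grab_frame("side")[65:155,345:435]
f=np.hstack([cv2.resize(a,(390,346),interpolation=2),cv2.resize(b,(390,346),interpolation=2)])
cv2.imwrite("pics/z2.png",f[:,:,::-1])
print(proj("side",[457.3,-344,196]), proj("side",st()[0]["position"]),proj("top",[457.3,-344,196]), proj("top",st()[0]["position"]))
E
```

```text
t=12.20 pos [ 455.5 -343.9  217.7] yaw -90.1 q7 -1.00 F [-0.9  1.3 -0.6] w 57.0
  -> [ 457.3 -344.   152. ] shift [0.01  0.001 0.328] turn [-0.004  0.008 -0.003]
[404.01884276 108.26642629] [405.03278651 100.83156236] [482.15676904 240.09948243] [486.53525126 239.98113767]
```

View pics/z2.png

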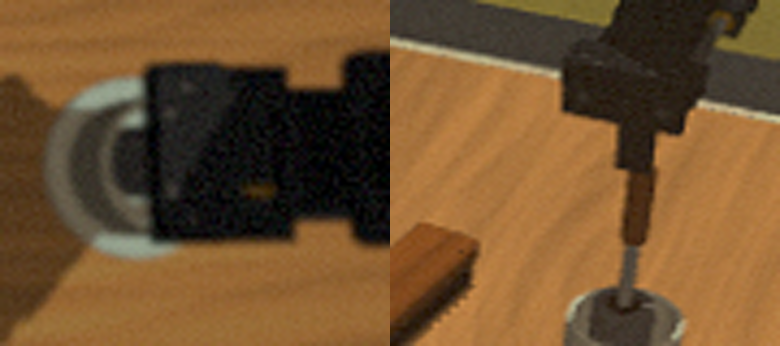

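Request:
play_rows([
  [[0.005, 0, 0.15, 0, 0, 0, -0.3], [0.005, 0, 0.25, 0, 0, 0, -0.3], [0.005, 0, 0.328, 0, 0, 0, -0.3], [0.005, 0, 0.328, 0, 0, 0, -0.3], [0.005, 0, 0.328, 0, 0, 0, 1], [0.005, 0, 0.328, 0, 0, 0, 1], [0.005, 0, 0.328, 0, 0, 0, 1], [0.005, 0, 0.328, 0, 0, 0, 1], [0.005, 0, 0.328, 0, 0, 0, 1], [0.005, 0, 0.328, 0, 0, 0, 1], [0.005, 0, 0.328, 0, 0, 0, 1]],
], newtons=35)

```text
clock: 13.22
position: [457.9, -343.0, 154.4]
tcp_rot: [-0.001, 1.0, 0.0, -0.001]
ft_force: [0.4, 0.0, 2.5]
grip_width: 16.6
```

```bash
python3 - <<'E'
from h import *
to([457.3,-344,152],90)
E
```

```text
t=13.22 pos [ 457.9 -343.   154.4] yaw -89.9 q7 -1.00 F [0.4 0.  2.5] w 16.6
  -> [ 457.3 -344.   152. ] shift [-0.003  0.005  0.012] turn [-0.002  0.003  0.002]
```

Request:
play_rows([
  [[0, 0, -0.15, 0, 0, 0, 1], [0, 0, -0.3, 0, 0, 0, 1], [0, 0, -0.5, 0, 0, 0, 1], [0, 0, -0.7, 0, 0, 0, 1], [0, 0, -0.78, 0, 0, 0, 1], [0, 0, -0.78, 0, 0, 0, 1], [0, -0.2, -0.78, 0, 0, 0, 1], [0, -0.4, -0.78, 0, 0, 0, 1], [0, -0.6, -0.78, 0, 0, 0, 1], [0, -0.8, -0.78, 0, 0, 0, 1], [0, -1, -0.78, 0, 0, 0, 1], [0, -1, -0.78, 0, 0, 0, 1], [0, -1, -0.78, 0, 0, 0, 1]],
])

```text
clock: 14.3
position: [457.4, -140.2, 309.6]
tcp_rot: [-0.001, 1.0, 0.004, -0.002]
ft_force: [-0.7, -1.3, -0.3]
grip_width: 16.9
```

```bash
python3 - <<'E'
from h import *
shots()
r=[]
for c in("side","top"):
    b=best(c,"tin_tall",proj(c,[455,0,62]))
    if b: print(c,b["p"],fitring(c,b["mask"],[(34,0),(34,125)],(455,0)),b["bbox"])
to([455,0,310],90)
save("b1","side",(200,0,520,280),2.4)
E
```

```text
side 0.93 (array([457.3125 ,   1.96875]), np.float64(0.9139851485148515)) [337.6, 207.1, 372.4, 261.5]
top 0.75 (array([455.18644714,  -0.83584595]), np.float64(0.9413118527042578)) [293.8, 226.8, 323.5, 258.5]
t=14.50 pos [ 457.5 -144.8  310.1] yaw -90.1 q7 -1.36 F [ 0.  -1.2 -0.9] w 17.4
  -> [455   0 310] shift [-0.014 -0.724  0.001] turn [-0.001  0.005 -0.004]
```

View pics/b1.png

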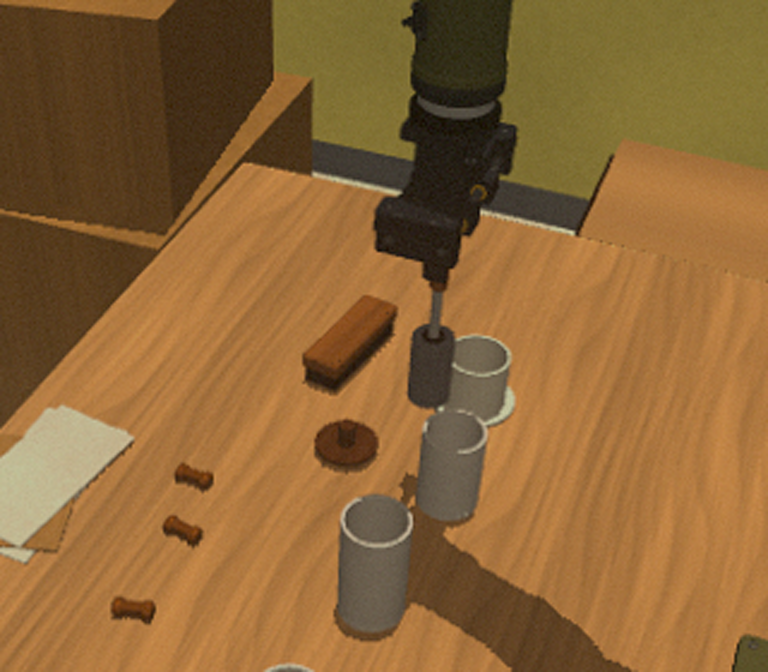

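Request:
play_rows([
  [[-0.007, -0.2, 0, 0, 0, 0, 1], [-0.007, -0.4, 0, 0, 0, 0, 1], [-0.007, -0.6, 0, 0, 0, 0, 1], [-0.007, -0.72, 0, 0, 0, 0, 1], [-0.007, -0.727, 0, 0, 0, 0, 1], [-0.007, -0.727, 0, 0, 0, 0, 1], [-0.007, -0.727, 0, 0, 0, 0, 1]],
])

```text
clock: 15.13
position: [456.6, -1.2, 310.1]
tcp_rot: [0.0, 1.0, -0.002, -0.001]
ft_force: [0.2, -0.7, -1.0]
grip_width: 17.0
```

```bash
python3 - <<'E'
from h import *
a=grab_frame("side");cv2.imwrite("pics/b2.png",cv2.resize(a[130:280,280:430],None,fx=4,fy=4,interpolation=2)[:,:,::-1])
to([456,0.5,310],90)
E
```

```text
t=15.18 pos [456.5  -1.6 310.2] yaw -90.3 q7 -1.68 F [ 0.2 -0.4 -0.5] w 16.7
  -> [456.    0.5 310. ] shift [-0.003 -0.01   0.001] turn [ 0.001  0.005 -0.011]
```

View pics/b2.png

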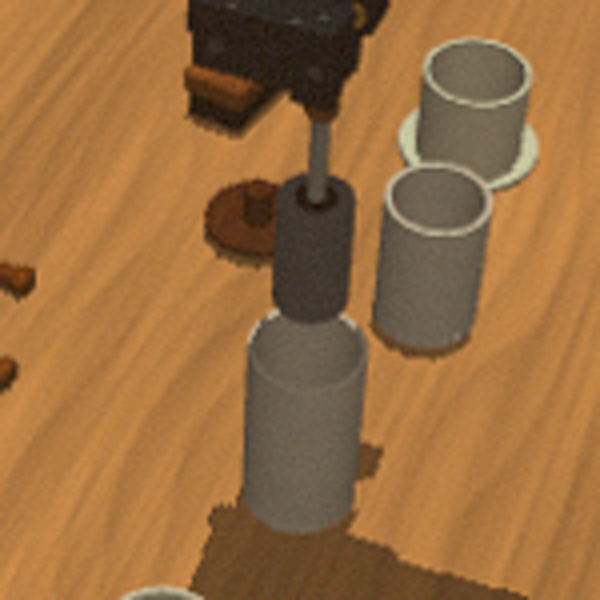

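Request:
play_rows([
  [[-0.003, -0.008, 0.15, 0, 0, 0, 1], [-0.003, -0.008, 0.3, 0, 0, 0, 1], [-0.003, -0.008, 0.45, 0, 0, 0, 1], [-0.003, -0.008, 0.6, 0, 0, 0, 1], [-0.003, -0.008, 0.72, 0, 0, 0, 1], [-0.003, -0.008, 0.77, 0, 0, 0, 1], [-0.003, -0.008, 0.79, 0, 0, 0, 1], [-0.003, -0.008, 0.795, 0, 0, 0, 1], [-0.003, -0.008, 0.8, 0, 0, 0, 1], [-0.003, -0.008, 0.8, 0, 0, 0, 1]],
])

```text
clock: 16.02
position: [456.2, -2.8, 152.0]
tcp_rot: [0.001, 1.0, -0.005, -0.0]
ft_force: [-2.9, -0.4, 18.9]
grip_width: 17.1
```

```bash
python3 - <<'E'
from h import *
to([456,0.5,148],90)
E
```

```text
t=16.02 pos [456.2  -2.8 152. ] yaw -90.6 q7 -1.70 F [-2.9 -0.4 18.9] w 17.1
  -> [456.    0.5 148. ] shift [-0.001 -0.016  0.02 ] turn [ 0.004  0.001 -0.019]
```

Request:
play_rows([
  [[0, 0, -0.15, 0, 0, 0, 1], [0, 0, -0.3, 0, 0, 0, 1], [0, 0, -0.45, 0, 0, 0, 1], [0, 0, -0.48, 0, 0, 0, 1], [0, 0, -0.48, 0, 0, 0, 1], [0, 0, -0.3, 0, 0, 0, 1], [0, 0, -0.15, 0, 0, 0, 1], [0, 0, -0.05, 0, 0, 0, 1], [0, 0, -0.01, 0, 0, 0, 1], [0, 0, 0.005, 0, 0, 0, 1], [0, 0, 0.01, 0, 0, 0, 1], [0, 0, 0.01, 0, 0, 0, 1]],
])

```text
clock: 17.02
position: [455.4, -4.0, 150.7]
tcp_rot: [0.002, 1.0, -0.006, -0.001]
ft_force: [-3.0, -1.4, 15.1]
grip_width: 16.8
```

```bash
python3 - <<'E'
from h import *
to([433,-175,308],90)
E
```

```text
t=17.02 pos [455.4  -4.  150.7] yaw -90.7 q7 -1.70 F [-3.  -1.4 15.1] w 16.8
  -> [ 433 -175  308] shift [-0.103  0.859 -0.784] turn [ 0.006  0.003 -0.023]
```

Request:
play_rows([
  [[0, 0, -0.15, 0, 0, 0, 1], [0, 0, -0.3, 0, 0, 0, 1], [0, 0, -0.5, 0, 0, 0, 1], [0, 0, -0.7, 0, 0, 0, 1], [0, 0, -0.78, 0, 0, 0, 1], [0, 0, -0.78, 0, 0, 0, 1], [0, 0.2, -0.78, 0, 0, 0, 1], [-0.05, 0.4, -0.78, 0, 0, 0, 1], [-0.1, 0.6, -0.78, 0.006, 0.003, -0.023, 1], [-0.1, 0.8, -0.78, 0.006, 0.003, -0.023, 1], [-0.1, 0.86, -0.78, 0.006, 0.003, -0.023, 1], [-0.1, 0.86, -0.78, 0.006, 0.003, -0.023, 1], [-0.1, 0.86, -0.78, 0.006, 0.003, -0.023, 1]],
])

```text
clock: 18.1
position: [432.5, -175.5, 305.7]
tcp_rot: [-0.001, 1.0, -0.001, -0.002]
ft_force: [0.1, 0.6, -0.7]
grip_width: 17.1
```

```bash
cat > look.py <<'E'
from h import *
import sys
H=dict(tall=125,mid=100,short=75)
def look(n,x0):
    shots()
    h=H[n]
    for c in("side","top"):
        b=best(c,"tin_"+n,proj(c,[*x0,h/2]))
        if b: 
            x,v=fitring(c,b["mask"],[(34,0),(34,h)],x0);print(n,c,round(b["p"],2),x.round(1),round(v,3))
E
python3 - <<'E'
from look import *
look("mid",(433,-175))
a=grab_frame("side");cv2.imwrite("pics/b3.png",cv2.resize(a[90:300,280:480],None,fx=2.7,fy=2.7,interpolation=2)[:,:,::-1])
to([433,-175,308],90)
E
```

```text
mid side 0.57 [ 433.9 -172.4] 0.944
t=18.35 pos [ 433.7 -173.6  306.9] yaw -89.8 q7 -1.28 F [-0.2  1.  -1.9] w 16.9
  -> [ 433 -175  308] shift [-0.004  0.007 -0.005] turn [-0.001  0.002  0.006]
```

View pics/b3.png

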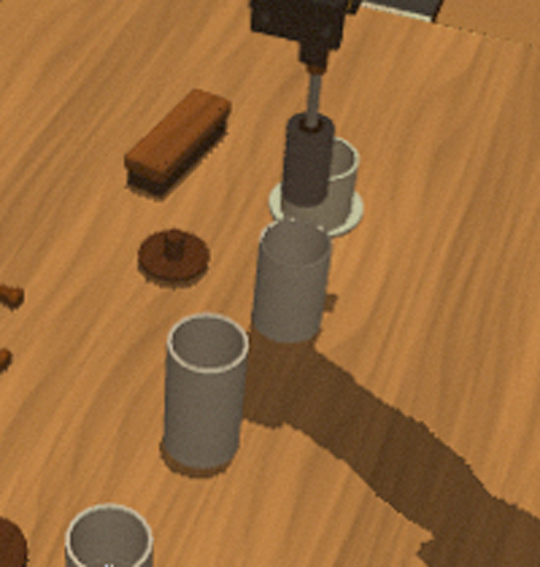

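Request:
play_rows([
  [[-0.002, 0.004, 0.15, 0, 0, 0, 1], [-0.002, 0.004, 0.3, 0, 0, 0, 1], [-0.002, 0.004, 0.45, 0, 0, 0, 1], [-0.002, 0.004, 0.6, 0, 0, 0, 1], [-0.002, 0.004, 0.72, 0, 0, 0, 1], [-0.002, 0.004, 0.76, 0, 0, 0, 1], [-0.002, 0.004, 0.785, 0, 0, 0, 1], [-0.002, 0.004, 0.79, 0, 0, 0, 1], [-0.002, 0.004, 0.795, 0, 0, 0, 1], [-0.002, 0.004, 0.795, 0, 0, 0, 1]],
])

```text
clock: 19.18
position: [434.1, -173.5, 150.4]
tcp_rot: [-0.0, 1.0, 0.002, 0.001]
ft_force: [-2.2, 2.4, 15.2]
grip_width: 17.3
```

Request:
play_rows([
  [[0, 0, -0.15, 0, 0, 0, 1], [0, 0, -0.3, 0, 0, 0, 1], [0, 0, -0.4, 0, 0, 0, 1], [0, 0, -0.4, 0, 0, 0, 1], [0, 0, -0.4, 0, 0, 0, 1], [0, 0, -0.3, 0, 0, 0, 1], [0, 0, -0.15, 0, 0, 0, 1], [0, 0, -0.05, 0, 0, 0, 1], [0, 0, -0.01, 0, 0, 0, 1], [0, 0, 0.005, 0, 0, 0, 1], [0, 0, 0.01, 0, 0, 0, 1], [0, 0, 0.01, 0, 0, 0, 1]],
])

```text
clock: 20.18
position: [433.3, -172.9, 149.5]
tcp_rot: [-0.001, 1.0, 0.002, 0.0]
ft_force: [-3.1, 2.3, 16.7]
grip_width: 17.4
```

```bash
python3 - <<'E'
from look import *
look("short",(467,182))
to([467,182,308],90)
E
```

```text
short side 0.96 [467.  179.9] 0.952
short top 0.84 [466.7 176.4] 0.944
t=20.38 pos [ 433.3 -172.8  149.5] yaw -89.7 q7 -1.29 F [-2.8  2.2 16.1] w 17.2
  -> [467 182 308] shift [ 0.177 -1.774 -0.79 ] turn [-0.003 -0.     0.009]
```

Request:
play_rows([
  [[0, 0, -0.15, 0, 0, 0, 1], [0, 0, -0.3, 0, 0, 0, 1], [0, 0, -0.5, 0, 0, 0, 1], [0, 0, -0.7, 0, 0, 0, 1], [0, 0, -0.8, 0, 0, 0, 1], [0, 0, -0.8, 0, 0, 0, 1], [0, -0.2, -0.8, 0, 0, 0, 1], [0.1, -0.4, -0.8, 0, 0, 0, 1], [0.1, -0.6, -0.8, 0, 0, 0, 1], [0.17, -0.8, -0.8, 0, 0, 0, 1], [0.17, -1, -0.8, 0, 0, 0, 1], [0.17, -1, -0.8, 0, 0, 0, 1]],
])

```text
clock: 21.38
position: [465.8, 37.6, 308.4]
tcp_rot: [-0.004, 1.0, 0.01, -0.001]
ft_force: [0.2, -0.1, -0.7]
grip_width: 16.9
```

```bash
python3 - <<'E'
from look import *
to([467,178.5,308],90)
E
```

```text
t=21.38 pos [465.8  37.6 308.4] yaw -88.8 q7 -1.74 F [ 0.2 -0.1 -0.7] w 16.9
  -> [467.  178.5 308. ] shift [ 0.02  -0.704  0.007] turn [-0.014  0.004  0.038]
```

Request:
play_rows([
  [[0.02, -0.2, 0, 0, 0, 0, 1], [0.02, -0.4, 0, -0.014, 0.004, 0.038, 1], [0.02, -0.6, 0, -0.014, 0.004, 0.038, 1], [0.02, -0.704, 0, -0.014, 0.004, 0.038, 1], [0.02, -0.704, 0, -0.014, 0.004, 0.038, 1], [0.02, -0.704, 0, -0.014, 0.004, 0.038, 1], [0.02, -0.704, 0, -0.014, 0.004, 0.038, 1]],
])

```text
clock: 21.97
position: [466.3, 177.0, 308.3]
tcp_rot: [0.001, 1.0, -0.0, -0.001]
ft_force: [0.3, -0.6, -0.2]
grip_width: 17.0
```

```bash
python3 - <<'E'
from look import *
look("short",(467,178))
a=grab_frame("side");cv2.imwrite("pics/b4.png",cv2.resize(a[150:360,230:430],None,fx=2.7,fy=2.7,interpolation=2)[:,:,::-1])
to([467,178.5,150],90)
E
```

```text
short side 0.56 [467.9 181. ] 0.977
short top 0.69 [460.2 131.9] 0.216
t=22.22 pos [467.1 177.1 309.3] yaw -90.1 q7 -2.05 F [-0.1  0.3 -0.2] w 17.0
  -> [467.  178.5 150. ] shift [-0.    -0.007  0.797] turn [ 0.001  0.    -0.004]
```

View pics/b4.png

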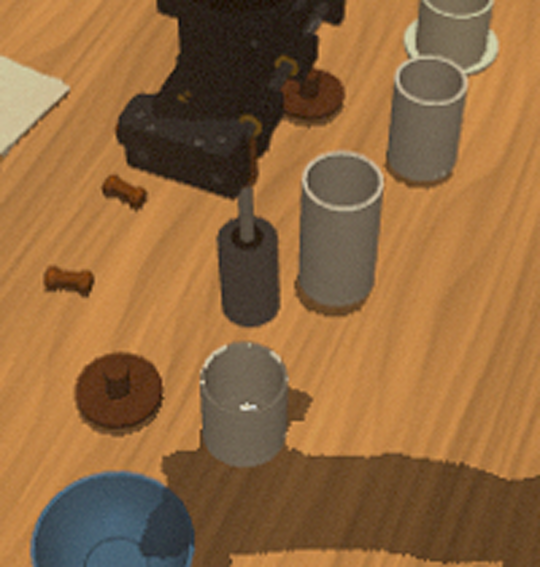

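Request:
play_rows([
  [[0, -0.007, 0.15, 0, 0, 0, 1], [0, -0.007, 0.3, 0, 0, 0, 1], [0, -0.007, 0.45, 0, 0, 0, 1], [0, -0.007, 0.6, 0, 0, 0, 1], [0, -0.007, 0.72, 0, 0, 0, 1], [0, -0.007, 0.77, 0, 0, 0, 1], [0, -0.007, 0.795, 0, 0, 0, 1], [0, -0.007, 0.805, 0, 0, 0, 1], [0, -0.007, 0.81, 0, 0, 0, 1], [0, -0.007, 0.81, 0, 0, 0, 1]],
])

```text
clock: 23.05
position: [467.4, 177.6, 149.5]
tcp_rot: [0.0, 1.0, -0.002, 0.001]
ft_force: [-3.4, -2.0, 15.7]
grip_width: 16.8
```

Request:
play_rows([
  [[0, 0, -0.15, 0, 0, 0, 1], [0, 0, -0.28, 0, 0, 0, 1], [0, 0, -0.28, 0, 0, 0, 1], [0, 0, -0.28, 0, 0, 0, 1], [0, 0, -0.28, 0, 0, 0, 1], [0, 0, -0.15, 0, 0, 0, 1], [0, 0, -0.05, 0, 0, 0, 1], [0, 0, -0.01, 0, 0, 0, 1], [0, 0, 0.005, 0, 0, 0, 1], [0, 0, 0.01, 0, 0, 0, 1], [0, 0, 0.01, 0, 0, 0, 1]],
])

```text
clock: 23.97
position: [466.9, 177.0, 148.6]
tcp_rot: [0.001, 1.0, -0.002, 0.0]
ft_force: [-2.5, -1.2, 17.6]
grip_width: 16.7
```

```bash
python3 - <<'E'
from look import *
to([456,-341.5,308],90)
E
```

```text
t=23.97 pos [466.9 177.  148.6] yaw -90.2 q7 -2.07 F [-2.5 -1.2 17.6] w 16.7
  -> [ 456.  -341.5  308. ] shift [-0.044  2.594 -0.793] turn [ 0.003 -0.    -0.008]
```

Request:
play_rows([
  [[0, 0, -0.15, 0, 0, 0, 1], [0, 0, -0.3, 0, 0, 0, 1], [0, 0, -0.5, 0, 0, 0, 1], [0, 0, -0.7, 0, 0, 0, 1], [0, 0, -0.8, 0, 0, 0, 1], [0, 0, -0.8, 0, 0, 0, 1], [0, 0.2, -0.8, 0, 0, 0, 1], [0, 0.4, -0.8, 0, 0, 0, 1], [0, 0.6, -0.8, 0, 0, 0, 1], [0, 0.8, -0.8, 0, 0, 0, 1], [0, 1, -0.8, 0, 0, 0, 1], [0, 1, -0.8, 0, 0, 0, 1]],
])

```text
clock: 24.97
position: [464.1, -32.7, 307.3]
tcp_rot: [0.004, 1.0, -0.009, -0.002]
ft_force: [0.4, -0.7, -1.1]
grip_width: 17.1
```

Request:
play_rows([
  [[0, 0.2, 0, 0, 0, 0, 1], [0, 0.4, 0, 0, 0, 0, 1], [0, 0.6, 0, 0, 0, 0, 1], [0, 0.8, 0, 0, 0, 0, 1], [0, 1, 0, 0, 0, 0, 1], [0, 1, 0, 0, 0, 0, 1]],
])

```text
clock: 25.47
position: [457.5, -242.4, 307.3]
tcp_rot: [0.007, 1.0, -0.016, -0.004]
ft_force: [-0.0, -0.3, -0.8]
grip_width: 17.1
```

```bash
python3 - <<'E'
from look import *
to([456.5,-341.5,300],90)
E
```

```text
t=25.47 pos [ 457.5 -242.4  307.3] yaw -91.8 q7 -1.21 F [-0.  -0.3 -0.8] w 17.1
  -> [ 456.5 -341.5  300. ] shift [0.011 0.495 0.043] turn [ 0.025  0.014 -0.061]
```

Request:
play_rows([
  [[0.01, 0.2, 0, 0.025, 0.014, -0.061, 1], [0.01, 0.4, 0, 0.025, 0.014, -0.061, 1], [0.01, 0.495, 0, 0.025, 0.014, -0.061, 1], [0.01, 0.495, 0, 0.025, 0.014, -0.061, 1], [0.01, 0.495, 0, 0.025, 0.014, -0.061, 1], [0.01, 0.495, 0, 0.025, 0.014, -0.061, 1]],
])

```text
clock: 25.97
position: [456.2, -339.5, 307.1]
tcp_rot: [-0.001, 1.0, 0.001, -0.001]
ft_force: [0.2, -0.0, -1.3]
grip_width: 17.3
```

```bash
python3 - <<'E'
from look import *
a=grab_frame("side");cv2.imwrite("pics/b5.png",cv2.resize(a[30:200,320:480],None,fx=3.3,fy=3.3,interpolation=2)[:,:,::-1])
to([456.5,-341.5,151.5],90)
E
```

```text
t=26.02 pos [ 456.6 -339.1  307.5] yaw -89.9 q7 -1.00 F [ 0.2  0.3 -1.1] w 16.7
  -> [ 456.5 -341.5  151.5] shift [0.001 0.014 0.78 ] turn [-0.005  0.003  0.005]
```

View pics/b5.png

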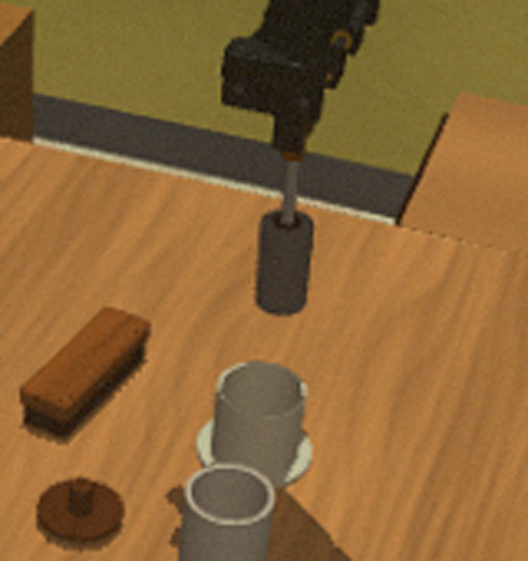

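Request:
play_rows([
  [[0, 0.014, 0.15, 0, 0, 0, 1], [0, 0.014, 0.3, 0, 0, 0, 1], [0, 0.014, 0.45, 0, 0, 0, 1], [0, 0.014, 0.6, 0, 0, 0, 1], [0, 0.014, 0.72, 0, 0, 0, 1], [0, 0.014, 0.76, 0, 0, 0, 1], [0, 0.014, 0.78, 0, 0, 0, 1], [0, 0.014, 0.785, 0, 0, 0, 1], [0, 0.014, 0.785, 0, 0, 0, 1], [0, 0.014, 0.785, 0, 0, 0, 1]],
])

```text
clock: 26.85
position: [457.3, -341.5, 151.6]
tcp_rot: [-0.001, 1.0, 0.002, 0.0]
ft_force: [-0.5, -0.8, -1.0]
grip_width: 17.3
```

Request:
play_rows([
  [[0, 0, 0.01, 0, 0, 0, 1], [0, 0, 0.015, 0, 0, 0, 1], [0, 0, 0.015, 0, 0, 0, 1]],
])

```text
clock: 27.1
position: [458.2, -342.1, 150.7]
tcp_rot: [0.0, 1.0, 0.002, 0.001]
ft_force: [-0.9, 1.5, 11.1]
grip_width: 17.0
```

Request:
play_rows([
  [[0, 0, 0, 0, 0, 0, 1], [0, 0, 0, 0, 0, 0, 0.5], [0, 0, 0, 0, 0, 0, 0.2], [0, 0, 0, 0, 0, 0, -0.2], [0, 0, 0, 0, 0, 0, -0.3], [0, 0, 0, 0, 0, 0, -0.3], [0, 0, 0, 0, 0, 0, -0.3], [0, 0, -0.15, 0, 0, 0, -0.3], [0, 0, -0.3, 0, 0, 0, -0.3], [0, 0, -0.45, 0, 0, 0, -0.3], [0, 0, -0.5, 0, 0, 0, -0.3], [0, 0, -0.5, 0, 0, 0, -0.3]],
])

```text
clock: 28.1
position: [459.3, -343.2, 253.3]
tcp_rot: [0.002, 1.0, 0.001, 0.004]
ft_force: [1.3, -0.3, -0.2]
grip_width: 56.9
```

```bash
python3 - <<'E'
from look import *
a=grab_frame("side");b=grab_frame("top")
cv2.imwrite("pics/b6.png",cv2.resize(a[30:330,230:480],None,fx=2,fy=2,interpolation=2)[:,:,::-1])
cv2.imwrite("pics/b7.png",cv2.resize(b[120:280,180:520],None,fx=2.3,fy=2.3,interpolation=2)[:,:,::-1])
to([456.5,-341.5,151.5],90)
E
```

```text
t=28.20 pos [ 457.4 -341.8  249.9] yaw -89.8 q7 -1.00 F [-0.4  0.1 -1.1] w 57.7
  -> [ 456.5 -341.5  151.5] shift [-0.006 -0.001  0.492] turn [-0.    -0.004  0.006]
```

View pics/b6.png

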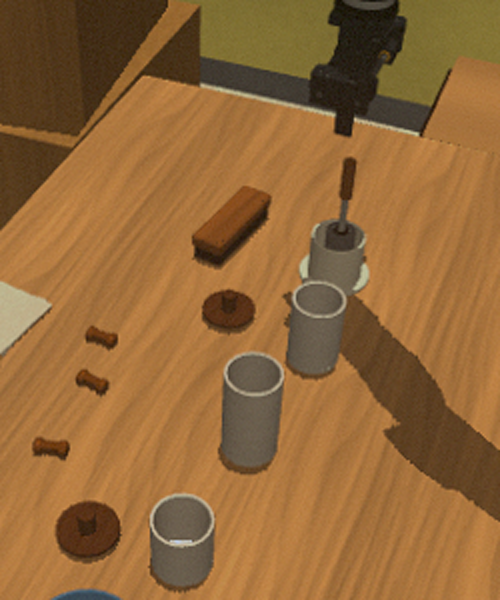

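View pics/b7.png

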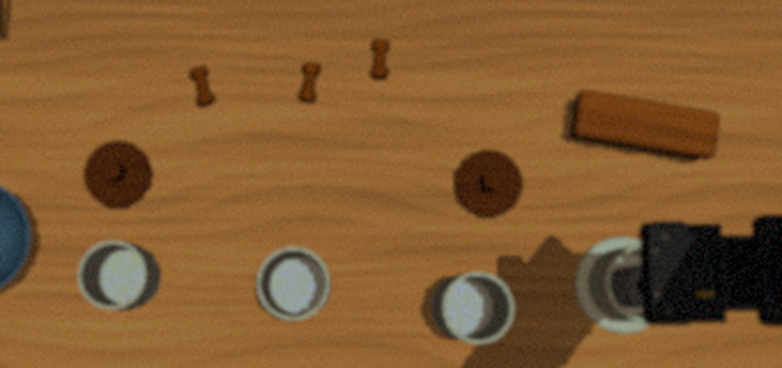

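```bash
cat > bis.py <<'E'
from h import *
def bis(c,uv,w=16):
    f=cv2.GaussianBlur(grab_frame(c).astype(np.float32),(0,0),0.6)
    g=f[:,:,0]+f[:,:,1]
    u,v=map(int,np.round(uv));roi=g[v-w:v+w,u-w:u+w];bg=np.median(roi);lo=np.percentile(roi,3)
    m=(roi<(bg+lo)/2).astype(np.uint8)
    n,l,s,ce=cv2.connectedComponentsWithStats(m);k=1+s[1:,4].argmax();ys,xs=np.nonzero(l==k)
    P=np.array([onz(c,(x+u-w,y+v-w),7)[:2] for x,y in zip(xs,ys)])
    e,V=np.linalg.eigh(np.cov(P.T));a=np.degrees(np.arctan2(V[1,1],V[0,1]))%180
    return P.mean(0),a,np.sqrt(e)*np.sqrt(12),len(P)
E
python3 - <<'E'
from bis import *
for uv in((268,157),(315,156),(345,145)):
    x,a,e,n=bis("top",uv);print("top",x.round(1),a.round(1),e.round(1),n)
    us=proj("side",[*x,7]);x,a,e,n=bis("side",us);print("side",x.round(1),a.round(1),e.round(1),n)
E
```

```text
top [668.1 102.5] 13.6 [18.8 46.9] 128
side [669.2 105.6] 10.8 [24.  45.3] 143
top [672.3 -12.9] 171.6 [18.4 47.2] 128
side [673.   -9.3] 164.7 [22.7 48.1] 121
top [697.6 -89.2] 176.9 [17.8 46.7] 125
side [698.3 -85.4] 170.3 [24.9 46.6] 113
```

Request:
play_rows([
  [[0.2, -0.2, 0, 0, 0, 0, -0.3], [0.4, -0.4, 0, 0, 0, 0.1, -0.3], [0.6, -0.6, 0.1, 0, 0, 0.2, -0.3], [0.8, -0.8, 0.2, 0, 0, 0.2, -0.3], [1, -1, 0.3, 0, 0, 0.2, -0.3], [1, -1, 0.4, 0, 0, 0.2, -0.3], [1, -1, 0.5, 0, 0, 0.2, -0.3], [1, -1, 0.5, 0, 0, 0.2, -0.3]],
])

```text
clock: 29.17
position: [658.2, -134.9, 145.9]
tcp_rot: [-0.002, 0.999, -0.048, -0.001]
ft_force: [-0.5, 0.9, -0.6]
grip_width: 57.1
```

```bash
python3 - <<'E'
from look import *
to([698,-88,60],84)
E
```

```text
t=29.17 pos [ 658.2 -134.9  145.9] yaw -95.5 q7 -1.48 F [-0.5  0.9 -0.6] w 57.1
  -> [698 -88  60] shift [ 0.177 -0.25   0.43 ] turn [-0.009  0.004  0.017]
```

Request:
play_rows([
  [[0.1, -0.15, 0.1, 0, 0, 0, -0.3], [0.177, -0.25, 0.2, -0.009, 0.004, 0.017, -0.3], [0.177, -0.25, 0.4, -0.009, 0.004, 0.017, -0.3], [0.177, -0.25, 0.5, -0.009, 0.004, 0.017, -0.3], [0.177, -0.25, 0.5, -0.009, 0.004, 0.017, -0.3]],
])

```text
clock: 29.58
position: [693.5, -86.2, 39.6]
tcp_rot: [-0.001, 0.999, -0.051, -0.006]
ft_force: [-0.6, 0.7, -0.4]
grip_width: 57.2
```

```bash
python3 - <<'E'
from look import *
to([698,-87.5,4.5],84)
a=grab_frame("side");cv2.imwrite("pics/c1.png",cv2.resize(a[130:260,220:350],None,fx=4,fy=4,interpolation=2)[:,:,::-1])
E
```

```text
t=29.58 pos [693.5 -86.2  39.6] yaw -95.9 q7 -1.55 F [-0.6  0.7 -0.4] w 57.2
  -> [698.  -87.5   4.5] shift [0.025 0.004 0.175] turn [-0.001  0.022  0.003]
```

View pics/c1.png

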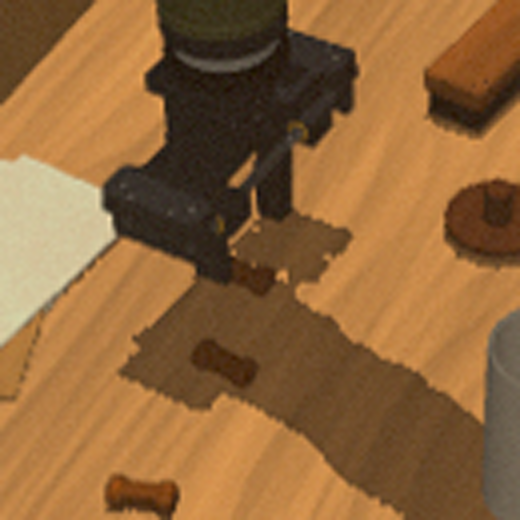

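Request:
play_rows([
  [[0.023, 0.003, 0.08, 0, 0.02, 0, -0.3], [0.023, 0.003, 0.14, 0, 0.02, 0, -0.3], [0.023, 0.003, 0.172, 0, 0.02, 0, -0.3], [0.023, 0.003, 0.172, 0, 0.02, 0, 1], [0.023, 0.003, 0.172, 0, 0.02, 0, 1], [0.023, 0.003, 0.172, 0, 0.02, 0, 1], [0.023, 0.003, 0.172, 0, 0.02, 0, 1], [0.023, 0.003, 0.172, 0, 0.02, 0, 1], [0.023, 0.003, 0.172, 0, 0.02, 0, 1], [0.023, 0.003, 0.172, 0, 0.02, 0, 1], [0.023, 0.003, 0, 0, 0.02, 0, 1], [0.023, 0.003, -0.3, 0, 0.02, 0, 1], [0.023, 0.003, -0.6, 0, 0.02, 0, 1], [0.023, 0.003, -0.65, 0, 0.02, 0, 1]],
], newtons=25)

```text
clock: 30.8
position: [700.4, -88.7, 169.3]
tcp_rot: [0.0, 0.999, -0.052, 0.002]
ft_force: [0.9, -0.1, 0.0]
grip_width: 12.3
```

```bash
python3 - <<'E'
from look import *
look("tall",(455.5,-1))
to([456,0,160],90)
E
```

```text
tall side 0.67 [457.    2.1] 0.898
t=31.00 pos [701.6 -88.8 169.4] yaw -96.0 q7 -1.55 F [-0.2  0.3  0.1] w 12.3
  -> [456   0 160] shift [-1.268 -0.314  0.038] turn [ 0.001 -0.013 -0.199]
```

Request:
play_rows([
  [[-0.2, -0.1, -0.05, 0, 0, 0, 1], [-0.4, -0.2, -0.05, 0, 0, -0.1, 1], [-0.6, -0.3, -0.05, 0, 0, -0.2, 1], [-0.8, -0.314, -0.05, 0, -0.01, -0.2, 1], [-0.95, -0.314, -0.05, 0, -0.01, -0.2, 1], [-0.95, -0.314, -0.05, 0, -0.01, -0.2, 1]],
])

```text
clock: 31.5
position: [505.0, -5.3, 175.3]
tcp_rot: [0.0, 1.0, 0.002, -0.01]
ft_force: [-2.3, -1.3, 0.1]
grip_width: 12.6
```

```bash
python3 - <<'E'
from look import *
look("tall",(455.5,-1))
to([456,0,138],90)
E
```

```text
tall side 0.66 [455.3   1. ] 0.972
t=31.70 pos [520.2  -6.7 177.5] yaw -90.0 q7 -1.59 F [ 0.5  0.6 -0.9] w 12.5
  -> [456   0 138] shift [-0.321 -0.034  0.197] turn [ 0.001 -0.004  0.   ]
```

Request:
play_rows([
  [[-0.15, -0.034, 0, 0, 0, 0, 1], [-0.28, -0.034, 0, 0, 0, 0, 1], [-0.321, -0.034, 0, 0, 0, 0, 1], [-0.321, -0.034, 0, 0, 0, 0, 1], [-0.321, -0.034, 0.1, 0, 0, 0, 1], [-0.321, -0.034, 0.2, 0, 0, 0, 1], [-0.321, -0.034, 0.215, 0, 0, 0, 1], [-0.321, -0.034, 0.215, 0, 0, 0, 1]],
])

```text
clock: 32.37
position: [457.5, -0.1, 133.4]
tcp_rot: [0.0, 1.0, -0.0, 0.001]
ft_force: [1.0, -0.6, -0.0]
grip_width: 12.7
```

```bash
python3 - <<'E'
from look import *
to([456,0,135],90)
a=grab_frame("side");cv2.imwrite("pics/c2.png",cv2.resize(a[130:280,280:430],None,fx=4,fy=4,interpolation=2)[:,:,::-1])
E
```

```text
t=32.37 pos [ 4.575e+02 -1.000e-01  1.334e+02] yaw -90.0 q7 -1.60 F [ 1.  -0.6 -0. ] w 12.7
  -> [456   0 135] shift [-0.007 -0.001 -0.008] turn [ 0.002 -0.003 -0.001]
```

View pics/c2.png

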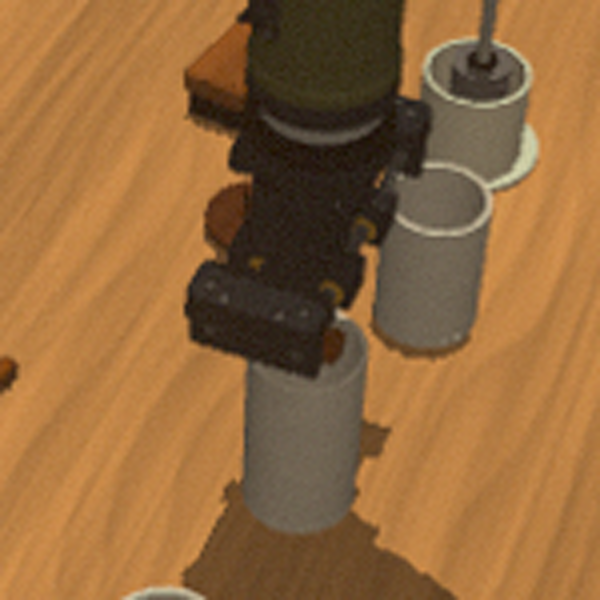

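Request:
play_rows([
  [[0, 0, 0, 0, 0, 0, -0.1], [0, 0, 0, 0, 0, 0, -0.1], [0, 0, 0, 0, 0, 0, -0.1], [0, 0, 0, 0, 0, 0, -0.1], [0, 0, -0.15, 0, 0, 0, -0.1], [0, 0, -0.3, 0, 0, 0, -0.2], [0.2, 0, -0.3, 0, 0, 0.1, -0.3], [0.4, 0, -0.3, 0, 0, 0.2, -0.3], [0.6, 0, -0.3, 0, 0, 0.3, -0.3], [0.8, 0.05, -0.2, 0, 0, 0.367, -0.3], [1, 0.06, 0, 0, 0, 0.367, -0.3], [1, 0.06, 0.2, 0, 0, 0.367, -0.3], [1, 0.06, 0.4, 0, 0, 0.367, -0.3], [1, 0.06, 0.4, 0, 0, 0.367, -0.3]],
])

```text
clock: 33.58
position: [654.0, -11.9, 48.5]
tcp_rot: [0.001, 0.995, -0.096, -0.003]
ft_force: [-1.5, -0.3, -0.3]
grip_width: 57.0
```

```bash
python3 - <<'E'
from look import *
to([672.5,-11.2,4.5],79)
a=grab_frame("side");cv2.imwrite("pics/c3.png",cv2.resize(a[130:280,220:420],None,fx=3,fy=3,interpolation=2)[:,:,::-1])
E
```

```text
t=33.58 pos [654.  -11.9  48.5] yaw -101.0 q7 -1.70 F [-1.5 -0.3 -0.3] w 57.0
  -> [672.5 -11.2   4.5] shift [ 0.092 -0.022  0.22 ] turn [ 0.003  0.013 -0.   ]
```

View pics/c3.png

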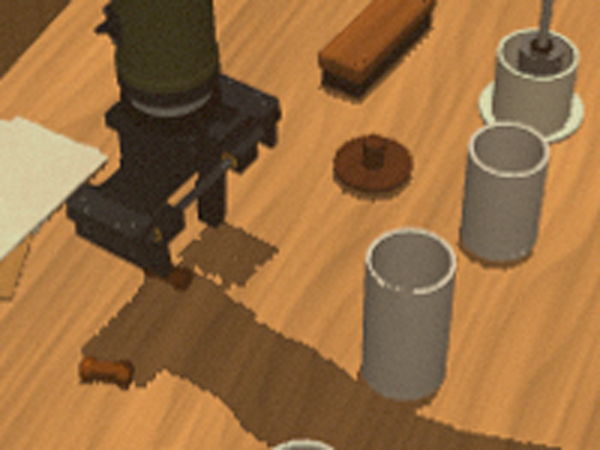

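Request:
play_rows([
  [[0.09, -0.022, 0.05, 0, 0.013, 0, -0.3], [0.09, -0.022, 0.05, 0, 0.013, 0, -0.3], [0.09, -0.022, 0.13, 0, 0.013, 0, -0.3], [0.09, -0.022, 0.2, 0, 0.013, 0, -0.3], [0.09, -0.022, 0.218, 0, 0.013, 0, -0.3], [0.09, -0.022, 0.218, 0, 0.013, 0, 1], [0.09, -0.022, 0.218, 0, 0.013, 0, 1], [0.09, -0.022, 0.218, 0, 0.013, 0, 1], [0.09, -0.022, 0.218, 0, 0.013, 0, 1], [0.09, -0.022, 0.218, 0, 0.013, 0, 1], [0.09, -0.022, 0.218, 0, 0.013, 0, 1], [0.09, -0.022, 0.218, 0, 0.013, 0, 1], [0.09, -0.022, 0, 0, 0.013, 0, 1], [0.09, -0.022, -0.2, 0, 0.013, 0, 1], [0.09, -0.022, -0.4, 0, 0.013, 0, 1], [0.09, -0.022, -0.65, 0, 0.013, 0, 1], [0.09, -0.022, -0.65, 0, 0.013, 0, 1]],
])

```text
clock: 35.05
position: [676.7, -12.9, 186.0]
tcp_rot: [0.001, 0.995, -0.097, 0.005]
ft_force: [1.2, -0.6, 0.2]
grip_width: 32.4
```

```bash
python3 - <<'E'
from look import *
look("tall",(455.5,-1))
to([520,0,175],90)
to([456,0,175],90)
E
```

```text
tall side 0.88 [456.8   2.8] 0.949
tall top 0.6 [451.8  -5.7] 0.555
t=35.25 pos [671.6 -11.5 177.2] yaw -101.0 q7 -1.71 F [-0.2  0.5 -1.7] w 32.4
  -> [520   0 175] shift [-0.755  0.089  0.014] turn [ 0.005  0.008 -0.368]
t=35.25 pos [671.6 -11.5 177.2] yaw -101.0 q7 -1.71 F [-0.2  0.5 -1.7] w 32.4
  -> [456   0 175] shift [-1.069  0.15   0.016] turn [ 0.005  0.008 -0.368]
```

```bash
python3 - <<'E'
from look import *
a=grab_frame("side");cv2.imwrite("pics/c4.png",cv2.resize(a[100:270,210:380],None,fx=4,fy=4,interpolation=2)[:,:,::-1])
a=grab_frame("top");cv2.imwrite("pics/c4t.png",cv2.resize(a[100:270,210:380],None,fx=3.5,fy=3.5,interpolation=2)[:,:,::-1])
E
```

```text
(no output)
```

View pics/c4.png

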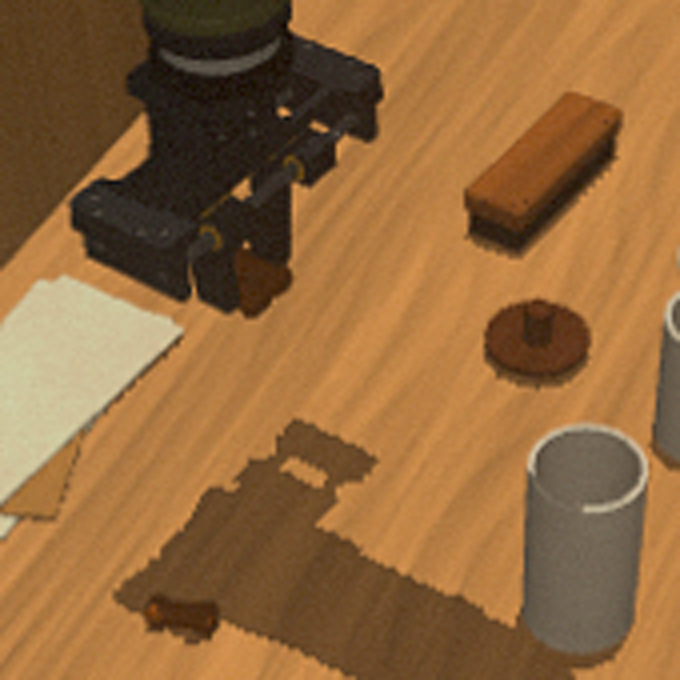

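View pics/c4t.png

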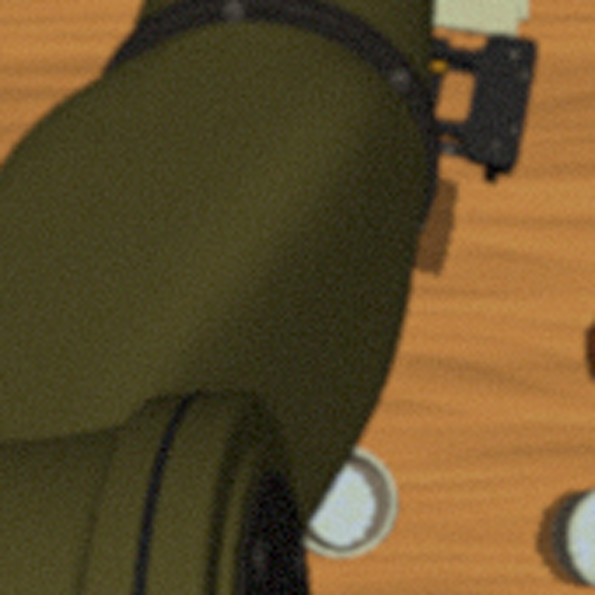

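```bash
python3 - <<'E'
from look import *
a=grab_frame("side");cv2.imwrite("pics/c5.png",cv2.resize(a[145:190,240:300],None,fx=12,fy=12,interpolation=2)[:,:,::-1])
s,R=st();p=s["position"];print(p,proj("side",p),proj("side",p+[0,0,19]),proj("side",p-[20,0,0]))
E
```

```text
[671.36927742 -11.08772676 176.27902136] [271.3910453  170.24532238] [270.75828456 163.9328526 ] [279.17307396 172.52450967]
```

View pics/c5.png

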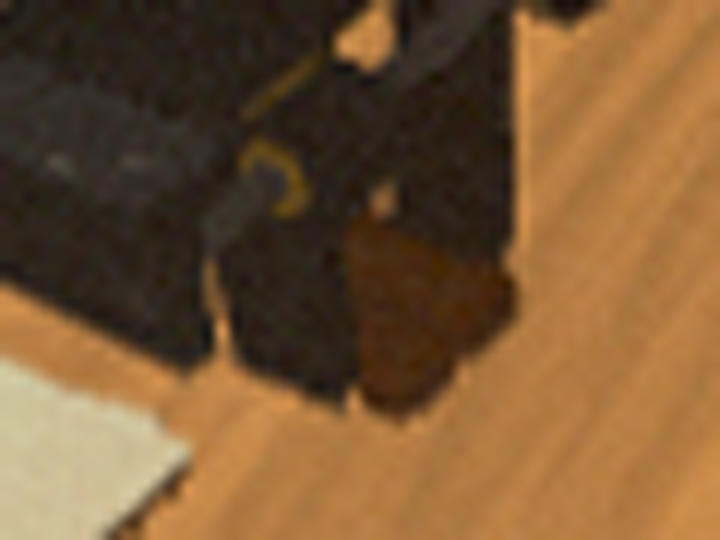

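Request:
play_rows([
  [[0, 0, 0.2, 0, 0, 0, 1], [0, 0, 0.4, 0, 0, 0, 1], [0, 0, 0.6, 0, 0, 0, 1], [0, 0, 0.72, 0, 0, 0, 1], [0, 0, 0.77, 0, 0, 0, 1], [0, 0, 0.785, 0, 0, 0, 1], [0, 0, 0.785, 0, 0, 0, 1]],
])

```text
clock: 35.98
position: [670.2, -11.6, 18.6]
tcp_rot: [0.001, 0.995, -0.096, -0.003]
ft_force: [0.9, -0.4, -0.9]
grip_width: 32.2
```

```bash
python3 - <<'E'
from look import *
to([671,-11,10],79)
a=grab_frame("side");cv2.imwrite("pics/c6.png",cv2.resize(a[170:260,220:340],None,fx=6,fy=6,interpolation=2)[:,:,::-1])
E
```

```text
t=35.98 pos [670.2 -11.6  18.6] yaw -101.0 q7 -1.70 F [ 0.9 -0.4 -0.9] w 32.2
  -> [671 -11  10] shift [ 0.004 -0.004  0.043] turn [ 0.007  0.013 -0.001]
```

View pics/c6.png

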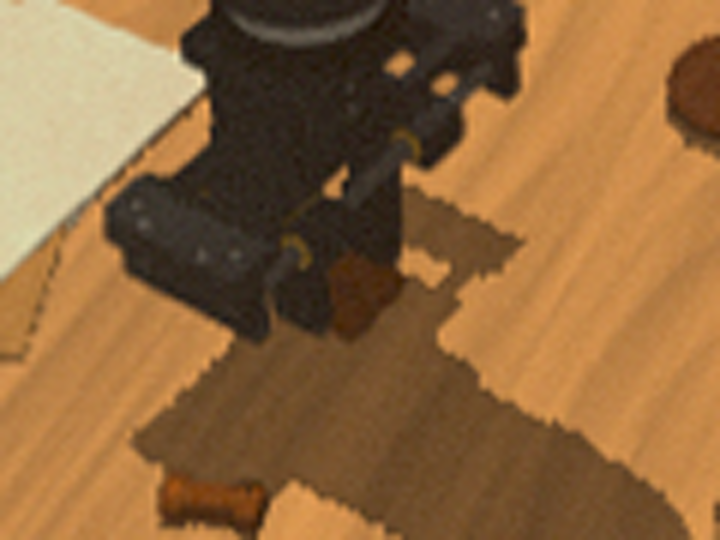

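Request:
play_rows([
  [[0, 0, 0.02, 0, 0, 0, 1], [0, 0, 0.04, 0, 0, 0, 1], [0, 0, 0.045, 0, 0, 0, 1]],
])

```text
clock: 36.28
position: [671.8, -11.6, 11.8]
tcp_rot: [0.001, 0.995, -0.096, -0.001]
ft_force: [0.6, -0.9, -1.8]
grip_width: 32.4
```

Release here (a few mm at most), then lift and step aside to see.

Request:
play_rows([
  [[0, 0, 0.015, 0, 0, 0, 0], [0, 0, 0.015, 0, 0, 0, -0.3], [0, 0, 0.015, 0, 0, 0, -0.5], [0, 0, 0.015, 0, 0, 0, -0.5], [0, 0, 0.015, 0, 0, 0, -0.5], [0, 0, -0.2, 0, 0, 0, -0.5], [0, 0, -0.4, 0, 0, 0, -0.5], [0, -0.3, -0.5, 0, 0, 0, -0.5], [0, -0.6, -0.5, 0, 0, 0, -0.3], [0, -0.8, -0.5, 0, 0, 0.6, -0.3], [0, -0.8, -0.5, 0, 0, 0.6, -0.3]],
])

```text
clock: 37.2
position: [703.2, 148.9, 112.6]
tcp_rot: [0.0, 0.975, -0.222, -0.001]
ft_force: [-0.0, 0.1, -1.1]
grip_width: 57.6
```

```bash
python3 - <<'E'
from look import *
to([668.5,103.5,60],103)
a=grab_frame("side");cv2.imwrite("pics/c7.png",cv2.resize(a[170:290,220:380],None,fx=4.5,fy=4.5,interpolation=2)[:,:,::-1])
a=grab_frame("top");cv2.imwrite("pics/c7t.png",cv2.resize(a[110:270,210:410],None,fx=3.5,fy=3.5,interpolation=2)[:,:,::-1])
E
```

```text
t=37.20 pos [703.2 148.9 112.6] yaw -115.6 q7 -2.10 F [-0.   0.1 -1.1] w 57.6
  -> [668.5 103.5  60. ] shift [-0.058  0.28   0.263] turn [-0.     0.003 -1.288]
```

View pics/c7.png

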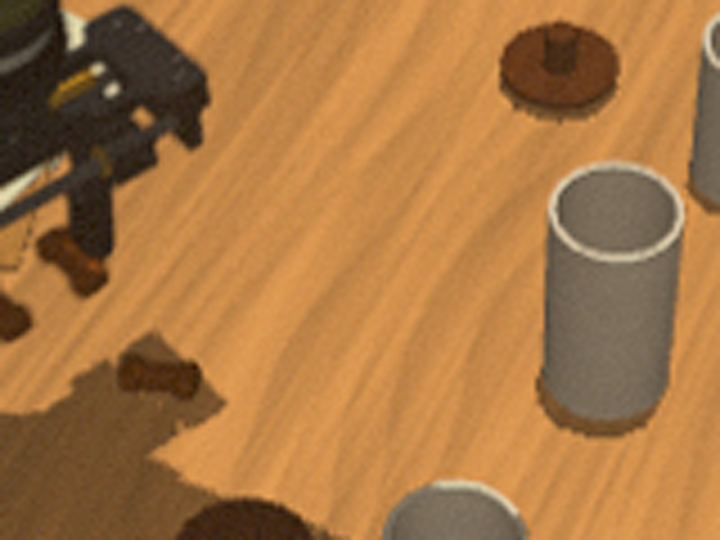

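View pics/c7t.png

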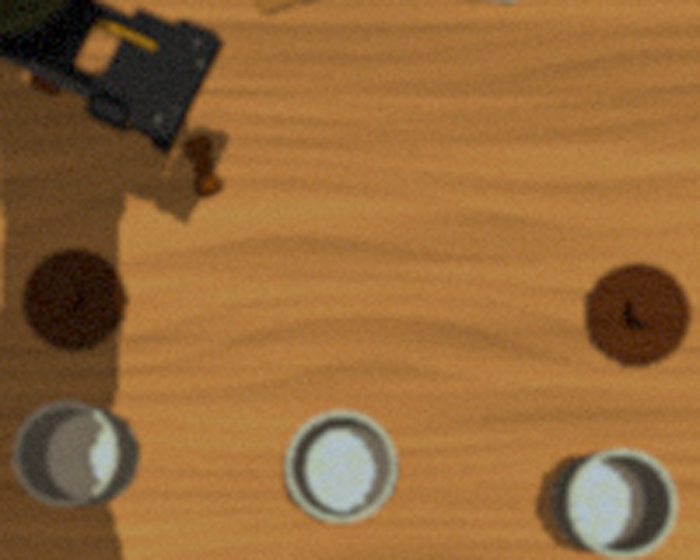

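```bash
python3 - <<'E'
from look import *
to([600,0,200],90)
a=grab_frame("side");cv2.imwrite("pics/c8.png",cv2.resize(a[160:280,180:330],None,fx=5,fy=5,interpolation=2)[:,:,::-1])
E
```

```text
t=37.30 pos [702.6 158.5 111.4] yaw -114.8 q7 -2.10 F [ 0.1  0.9 -0.4] w 57.1
  -> [600   0 200] shift [-0.135  0.932 -0.448] turn [-0.012  0.006 -0.827]
```

View pics/c8.png

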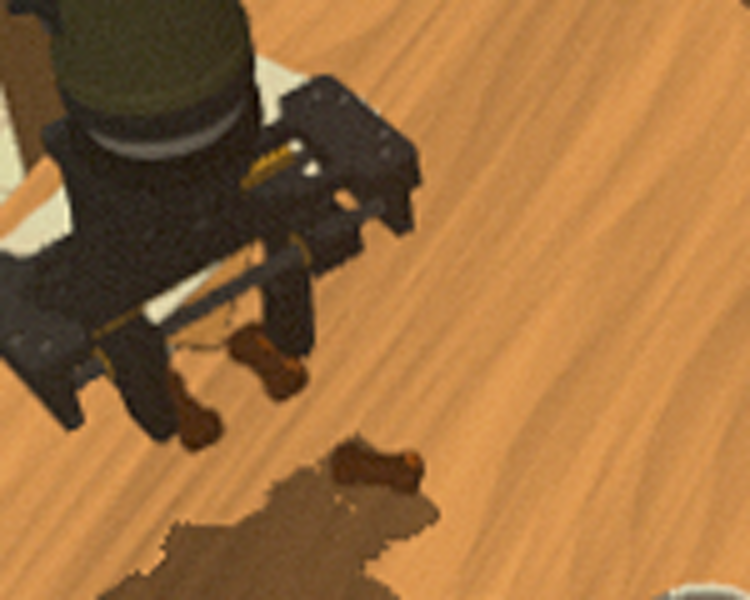

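Request:
play_rows([
  [[-0.03, 0.2, -0.1, 0, 0, -0.2, -0.3], [-0.07, 0.4, -0.1, -0.01, 0, -0.4, -0.3], [-0.1, 0.6, -0.05, -0.01, 0, -0.6, -0.3], [-0.1, 0.85, 0, -0.01, 0, -0.827, -0.3], [-0.1, 0.85, 0.1, -0.01, 0, -0.827, -0.3], [-0.1, 0.85, 0.3, -0.01, 0, -0.827, -0.3], [-0.1, 0.85, 0.4, -0.01, 0, -0.827, -0.3], [-0.1, 0.85, 0.4, -0.01, 0, -0.827, -0.3]],
])

```text
clock: 38.02
position: [608.5, 4.6, 27.2]
tcp_rot: [0.002, 1.0, -0.001, -0.006]
ft_force: [-0.2, -0.5, -0.2]
grip_width: 57.3
```

```bash
python3 - <<'E'
from look import *
to([620,0,8],90)
a=grab_frame("side");cv2.imwrite("pics/c9.png",cv2.resize(a[160:280,220:370],None,fx=5,fy=5,interpolation=2)[:,:,::-1])
E
```

```text
t=38.02 pos [608.5   4.6  27.2] yaw -90.2 q7 -1.58 F [-0.2 -0.5 -0.2] w 57.3
  -> [620   0   8] shift [0.059 0.022 0.096] turn [ 0.009  0.024 -0.005]
```

View pics/c9.png

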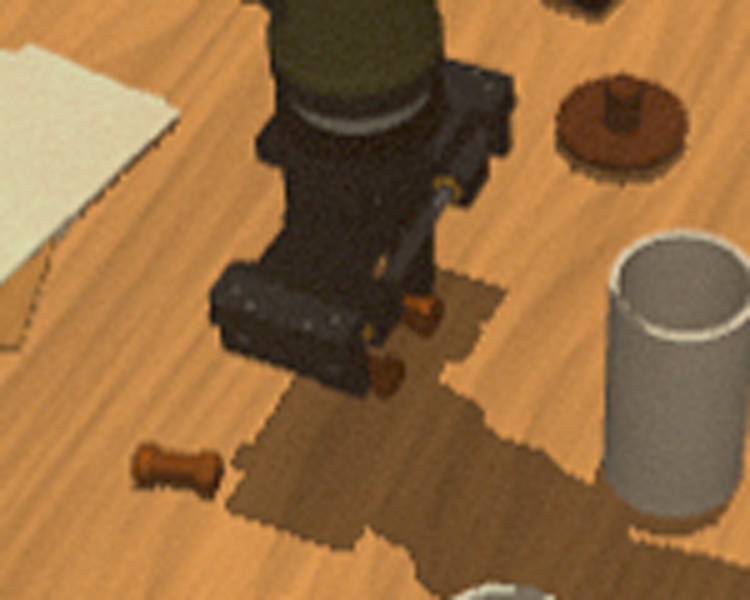

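Request:
play_rows([
  [[0.03, 0, 0.06, 0.005, 0.024, 0, -0.3], [0.03, 0, 0.1, 0.005, 0.024, 0, -0.3], [0.03, 0, 0.115, 0.005, 0.024, 0, -0.3], [0.03, 0, 0.125, 0.005, 0.024, 0, -0.3], [0.03, 0, 0.132, 0.005, 0.024, 0, -1], [0.03, 0, 0.136, 0.005, 0.024, 0, -1], [0.03, 0, 0.136, 0.005, 0.024, 0, -1], [0.03, 0, 0.136, 0.005, 0.024, 0, -1]],
])

```text
clock: 38.73
position: [616.5, 5.2, 2.6]
tcp_rot: [0.001, 1.0, -0.001, 0.002]
ft_force: [-0.3, 0.5, -0.4]
grip_width: 81.8
```

Request:
play_rows([
  [[0, 0, 0, 0, 0, 0, 0], [0, 0, 0, 0, 0, 0, -1], [0, 0, 0, 0, 0, 0, 0], [0, 0, 0, 0, 0, 0, -1], [0, 0, 0, 0, 0, 0, 0], [0, 0, 0, 0, 0, 0, -1], [0, 0, 0, 0, 0, 0, -1], [0, 0, -0.1, 0, 0, 0, -1], [0, 0, -0.3, 0, 0, 0, -1], [0, 0, -0.5, 0, 0, 0, -1], [0, 0, -0.5, 0, 0, 0, -1]],
])

```text
clock: 39.65
position: [620.7, 5.1, 109.4]
tcp_rot: [0.001, 1.0, -0.001, 0.009]
ft_force: [-0.4, -0.4, 0.1]
grip_width: 88.0
```

```bash
python3 - <<'E'
from look import *
to([620,0,8],90)
a=grab_frame("side");cv2.imwrite("pics/c10.png",cv2.resize(a[130:280,220:370],None,fx=4,fy=4,interpolation=2)[:,:,::-1])
E
```

```text
t=39.65 pos [620.7   5.1 109.4] yaw -90.2 q7 -1.59 F [-0.4 -0.4  0.1] w 88.0
  -> [620   0   8] shift [-0.012  0.024  0.507] turn [ 0.003 -0.033 -0.005]
```

View pics/c10.png

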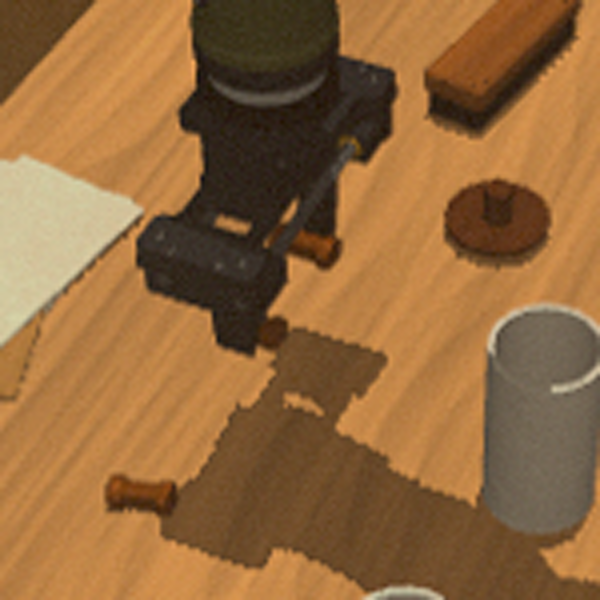

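Request:
play_rows([
  [[-0.1, -0.2, 0, 0, 0, -0.25, -0.5], [-0.2, -0.4, 0, 0, 0, -0.5, 0], [-0.3, -0.6, 0, 0, 0, -0.75, 0], [-0.45, -0.63, 0, 0, 0, -1, 0], [-0.45, -0.63, 0, 0, 0, -1, 0], [-0.45, -0.63, 0, 0, 0, -1, 0]],
])

```text
clock: 40.2
position: [526.4, 132.6, 104.1]
tcp_rot: [0.002, 0.966, 0.26, 0.004]
ft_force: [0.5, -0.4, 0.1]
grip_width: 50.1
```

Request:
play_rows([
  [[0, 0, 0, 0, 0, -0.25, 0], [0, 0, 0, 0, 0, -0.5, 0], [0, 0, 0, 0, 0, -0.75, 0], [0, 0, 0, 0, 0, -1, 0], [0, 0, 0, 0, 0, -1, 0]],
])

```text
clock: 40.62
position: [527.4, 130.8, 103.4]
tcp_rot: [0.003, 0.866, 0.501, 0.003]
ft_force: [0.5, -0.5, -0.5]
grip_width: 43.8
```

```bash
python3 - <<'E'
from look import *
to([525,132,60],0)
look("short",(467,178))
E
```

```text
t=40.62 pos [527.4 130.8 103.4] yaw -29.9 q7 -1.13 F [ 0.5 -0.5 -0.5] w 43.8
  -> [525 132  60] shift [-0.001 -0.016  0.217] turn [ 0.018  0.001 -0.997]
short side 0.87 [466.4 179.4] 0.964
short top 0.66 [454.2 134.2] 0.213
```

Request:
play_rows([
  [[0, -0.016, 0, 0, 0, -0.25, 0], [0, -0.016, 0.05, 0, 0, -0.5, 0], [0, -0.016, 0.1, 0.018, 0, -0.75, 0], [0, -0.016, 0.15, 0.018, 0, -0.997, 0], [0, -0.016, 0.217, 0.018, 0, -0.997, 0], [0, -0.016, 0.217, 0.018, 0, -0.997, 0]],
])

```text
clock: 41.32
position: [523.4, 132.6, 58.5]
tcp_rot: [-0.001, 0.709, 0.705, -0.002]
ft_force: [-0.7, -0.4, 0.2]
grip_width: 44.2
```

```bash
python3 - <<'E'
from look import *
to([524,132,24],0)
save("d1","side",(230,200,390,340),4.2)
save("d1t","top",(190,150,310,270),4.5)
E
```

```text
t=41.32 pos [523.4 132.6  58.5] yaw -0.4 q7 -0.83 F [-0.7 -0.4  0.2] w 44.2
  -> [524 132  24] shift [-0.003  0.004  0.172] turn [-0.007  0.003 -0.013]
```

View pics/d1.png

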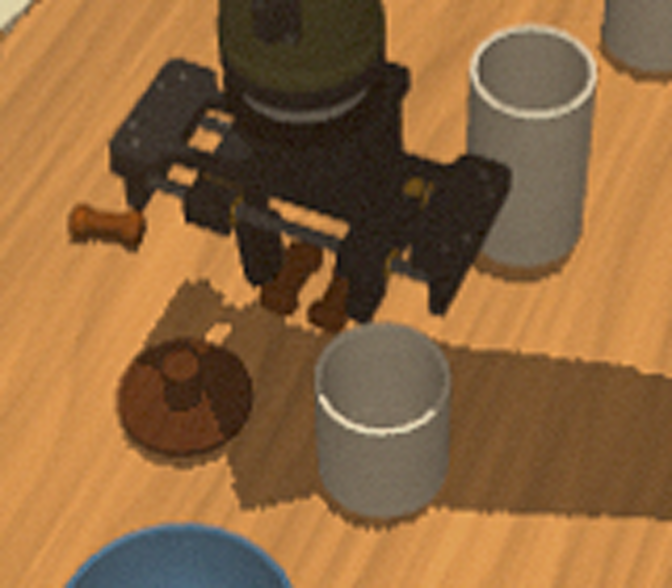

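View pics/d1t.png

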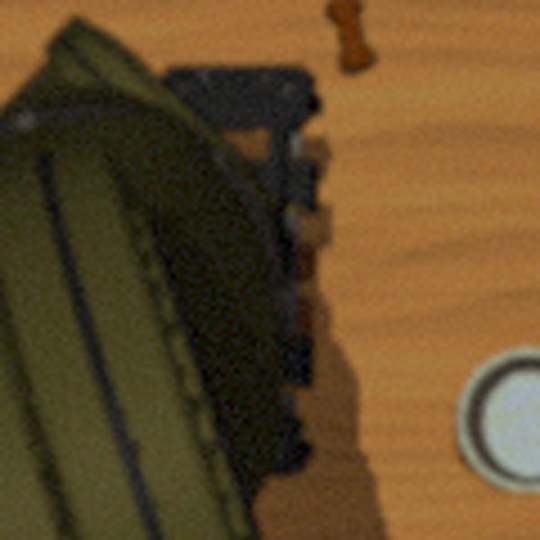

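Request:
play_rows([
  [[-0.003, 0, 0.08, 0, 0, 0, 0], [-0.003, 0, 0.15, 0, 0, 0, 0], [-0.003, 0, 0.172, 0, 0, 0, 0], [-0.003, 0, 0.172, 0, 0, 0, 0], [-0.003, -0.03, 0.172, 0, 0, 0, 0], [-0.003, -0.06, 0.172, 0, 0, 0, 0], [-0.003, -0.09, 0.172, 0, 0, 0, 0], [-0.003, -0.11, 0.172, 0, 0, 0, 0], [-0.003, -0.125, 0.172, 0, 0, 0, 0], [-0.003, -0.125, 0.172, 0, 0, 0, 0]],
])

```text
clock: 42.25
position: [498.3, 132.8, 26.1]
tcp_rot: [-0.0, 0.709, 0.705, -0.001]
ft_force: [0.0, -0.5, -0.5]
grip_width: 44.0
```

```bash
python3 - <<'E'
from look import *
to([524,132,24],0)
save("d2","side",(230,200,390,340),4.2)
E
```

```text
t=42.25 pos [498.3 132.8  26.1] yaw -0.4 q7 -0.89 F [ 0.  -0.5 -0.5] w 44.0
  -> [524 132  24] shift [-0.003  0.129  0.01 ] turn [-0.004  0.002 -0.012]
```

View pics/d2.png

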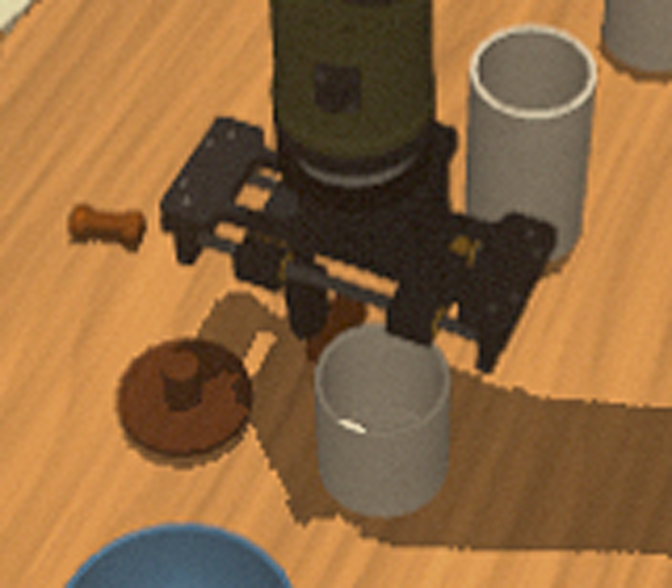

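Request:
play_rows([
  [[0, -0.04, 0, 0, 0, 0, 0], [0, -0.04, 0, 0, 0, 0, 0], [-0.05, 0, -0.1, 0, 0, 0, 0], [-0.1, 0, -0.25, 0, 0, 0, 0], [-0.1, 0, -0.4, 0, 0, 0, 0], [-0.1, 0, -0.4, 0, 0, 0, 0]],
])

```text
clock: 42.8
position: [501.3, 112.7, 110.1]
tcp_rot: [0.002, 0.71, 0.704, 0.002]
ft_force: [0.6, 0.7, 0.7]
grip_width: 44.4
```

```bash
python3 - <<'E'
from look import *
to([524,132,24],0)
save("d3","side",(230,170,390,340),4)
E
```

```text
t=42.80 pos [501.3 112.7 110.1] yaw -0.5 q7 -0.81 F [0.6 0.7 0.7] w 44.4
  -> [524 132  24] shift [0.097 0.11  0.431] turn [ 0.011 -0.002 -0.016]
```

View pics/d3.png

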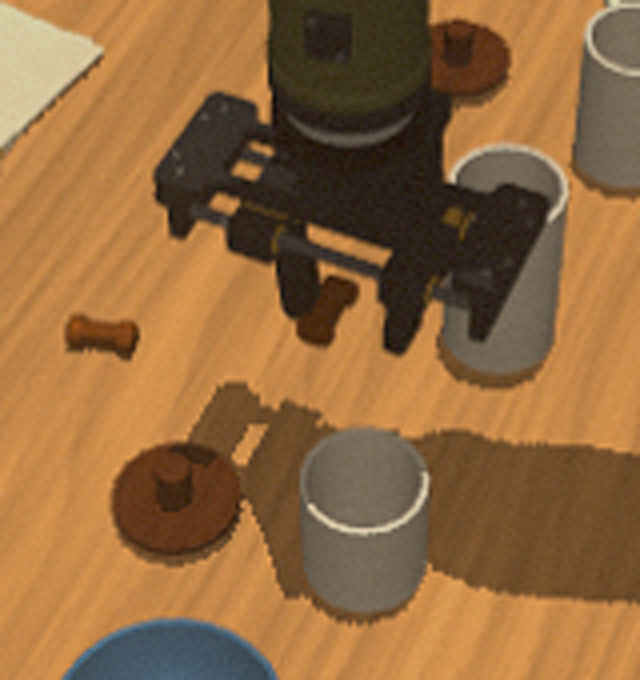

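Request:
play_rows([
  [[0, -0.2, 0, 0, 0, 0, 0], [0, -0.4, 0, 0, 0, 0, 0], [0.097, -0.46, 0, 0, 0, -0.016, 0], [0.097, -0.46, 0, 0, 0, -0.016, 0], [0.097, -0.46, 0.15, 0, 0, -0.016, 0], [0.097, -0.46, 0.3, 0, 0, -0.016, 0], [0.097, -0.46, 0.42, 0, 0, -0.016, 0], [0.097, -0.46, 0.42, 0, 0, -0.016, 0], [0.097, -0.46, 0.42, 0, 0, -0.016, 0]],
])

```text
clock: 43.6
position: [400.4, 125.5, 38.8]
tcp_rot: [-0.001, 0.705, 0.709, -0.018]
ft_force: [0.0, -0.2, -0.9]
grip_width: 44.1
```

```bash
python3 - <<'E'
from look import *
to([445,132,26],0)
save("d4","side",(230,170,390,340),4)
E
```

```text
t=43.60 pos [400.4 125.5  38.8] yaw 0.3 q7 -1.73 F [ 0.  -0.2 -0.9] w 44.1
  -> [445 132  26] shift [0.033 0.225 0.057] turn [-0.052  0.047  0.01 ]
```

View pics/d4.png

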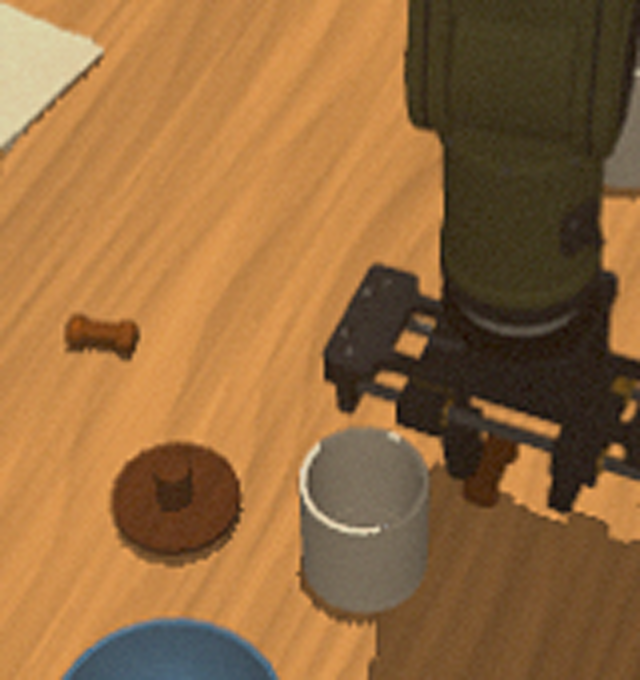

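Request:
play_rows([
  [[0.03, 0.02, 0.03, -0.05, 0.047, 0.01, 0], [0.033, 0.04, 0.057, -0.05, 0.047, 0.01, 0], [0.033, 0.06, 0.057, -0.05, 0.047, 0.01, 0], [0.033, 0.09, 0.057, -0.05, 0.047, 0.01, 0], [0.033, 0.12, 0.057, -0.05, 0.047, 0.01, 0], [0.033, 0.15, 0.057, -0.05, 0.047, 0.01, 0], [0.033, 0.18, 0.057, -0.05, 0.047, 0.01, 0], [0.033, 0.21, 0.057, -0.05, 0.047, 0.01, 0], [0.033, 0.23, 0.057, -0.05, 0.047, 0.01, 0], [0.033, 0.23, 0.057, -0.05, 0.047, 0.01, 0]],
])

```text
clock: 44.48
position: [447.1, 131.5, 24.6]
tcp_rot: [-0.001, 0.708, 0.706, -0.0]
ft_force: [-0.0, 0.0, 0.2]
grip_width: 44.6
```

Request:
play_rows([
  [[0, 0, 0, 0, 0, 0, 0], [-0.05, 0, -0.1, 0, 0, 0, 0], [-0.1, 0, -0.25, 0, 0, 0, 0], [-0.2, 0, -0.4, 0, 0, 0, 0], [-0.3, 0, -0.6, 0, 0, 0, 0], [-0.3, 0, -0.6, 0, 0, 0, 0]],
])

```text
clock: 44.98
position: [448.1, 67.3, 148.1]
tcp_rot: [0.001, 0.71, 0.704, 0.0]
ft_force: [0.5, -0.7, 0.1]
grip_width: 44.2
```

```bash
python3 - <<'E'
from look import *
to([445,132,26],0)
save("d5","side",(230,170,430,340),4)
save("d5t","top",(190,120,350,270),4.2)
E
```

```text
t=44.98 pos [448.1  67.3 148.1] yaw -0.5 q7 -1.12 F [ 0.5 -0.7  0.1] w 44.2
  -> [445 132  26] shift [ 0.324 -0.019  0.61 ] turn [ 0.004  0.002 -0.016]
```

View pics/d5.png

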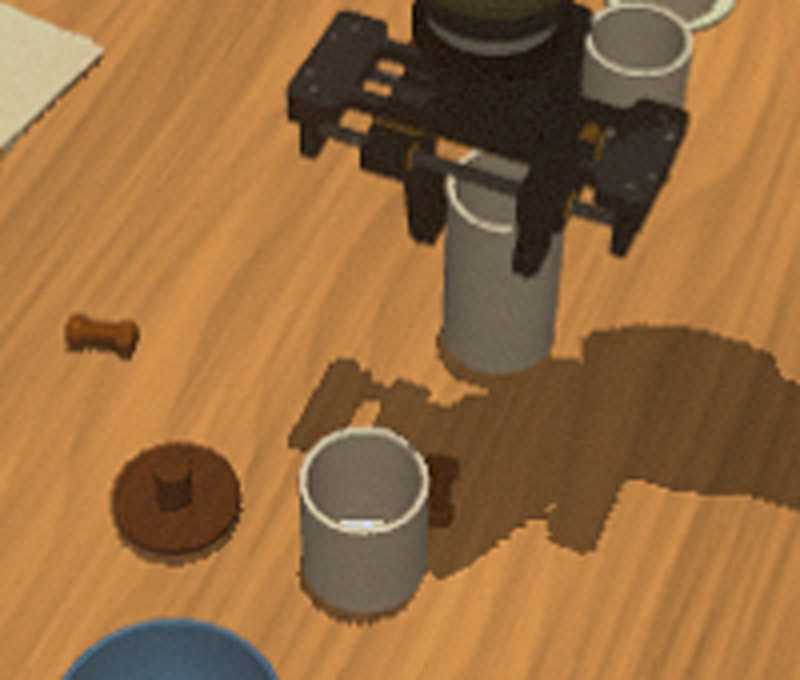

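View pics/d5t.png

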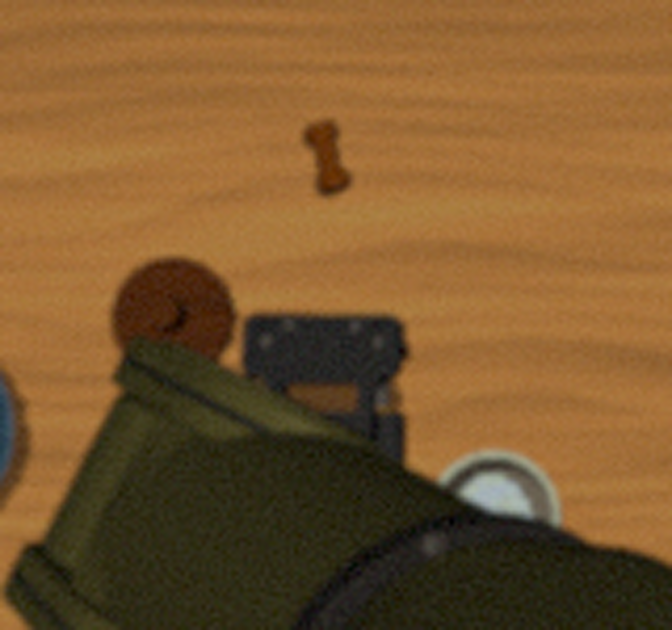

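Request:
play_rows([
  [[-0.1, 0, -0.2, 0, 0, 0, -0.3], [-0.4, 0.1, -0.3, 0, 0, 0, -0.3], [-0.7, 0.2, -0.35, 0, 0, 0, -0.3], [-1, 0.3, -0.35, 0, 0, 0, -0.3], [-1, 0.3, -0.35, 0, 0, 0, -0.3], [-1, 0.3, -0.35, 0, 0, 0, -0.3]],
])

```text
clock: 45.58
position: [507.0, -133.0, 213.6]
tcp_rot: [-0.0, 0.71, 0.705, -0.0]
ft_force: [0.5, 0.1, 0.1]
grip_width: 57.4
```

```bash
python3 - <<'E'
from look import *
to([668,103,60],0)
save("d6t","top",(190,120,350,270),4.2)
save("d6","side",(230,170,430,340),4)
E
```

```text
t=45.58 pos [ 507.  -133.   213.6] yaw -0.4 q7 -0.50 F [0.5 0.1 0.1] w 57.4
  -> [668 103  60] shift [1.185 0.797 0.768] turn [-0.002 -0.001 -0.013]
```

View pics/d6t.png

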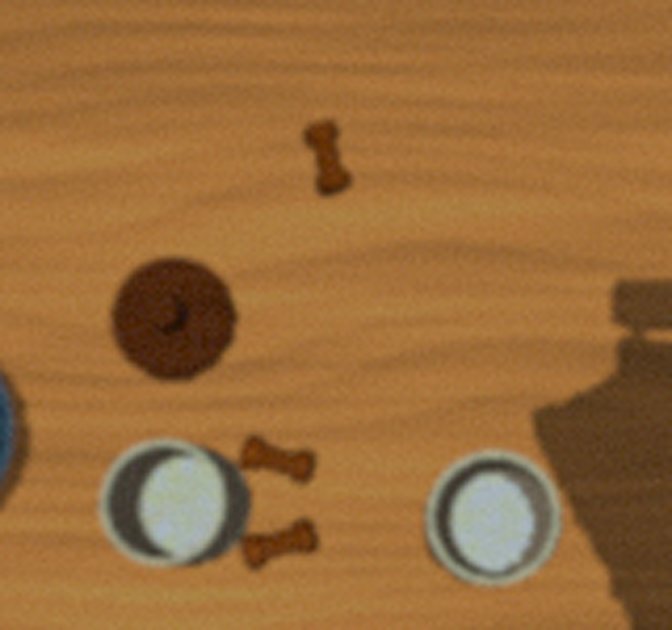

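View pics/d6.png

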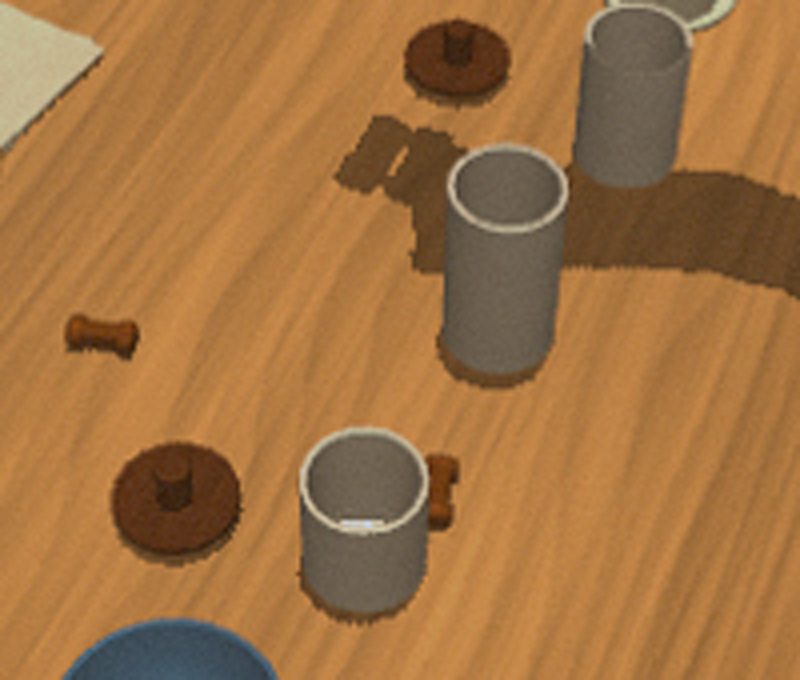

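```bash
python3 - <<'E'
from bis import *
for uv in((268,157),(258,229),(258,249)):
    x,a,e,n=bis("top",uv,12);print("top",x.round(1),a.round(1),e.round(1),n)
    u=np.array([np.cos(np.radians(a)),np.sin(np.radians(a))]);
    print("   ends lobes",(x+15*u).round(1),(x-15*u).round(1))
to([500,140,60],0)
E
```

```text
top [667.9 102.4] 14.5 [18.5 46.4] 125
   ends lobes [682.5 106.2] [653.4  98.7]
top [487.2 132.4] 103.2 [30.5 48.9] 153
   ends lobes [483.8 147. ] [490.6 117.8]
top [446.7 131.4] 73.5 [31.5 52. ] 170
   ends lobes [450.9 145.7] [442.4 117. ]
t=45.83 pos [ 506.1 -127.7  214. ] yaw -0.1 q7 -0.50 F [-0.6  0.7  0. ] w 57.4
  -> [500 140  60] shift [ 1.336 -0.033  0.774] turn [-0.002 -0.006 -0.004]
```

```bash
python3 - <<'E'
from bis import *
for a,b in(((250.7,227.9),(262.1,231)),((251,251.2),(262.1,247.6))):
    A=onz("top",a,10)[:2];B=onz("top",b,10)[:2];d=A-B
    print(A.round(1),B.round(1),"len",np.hypot(*d).round(1),"ang",np.degrees(np.arctan2(d[1],d[0])).round(1))
save("d7t","top",(240,215,280,260),15)
E
```

```text
[493.2 139.7] [485.7 112. ] len 28.7 ang 74.8
[437.4 137.9] [445.9 111.4] len 27.9 ang 107.8
```

View pics/d7t.png

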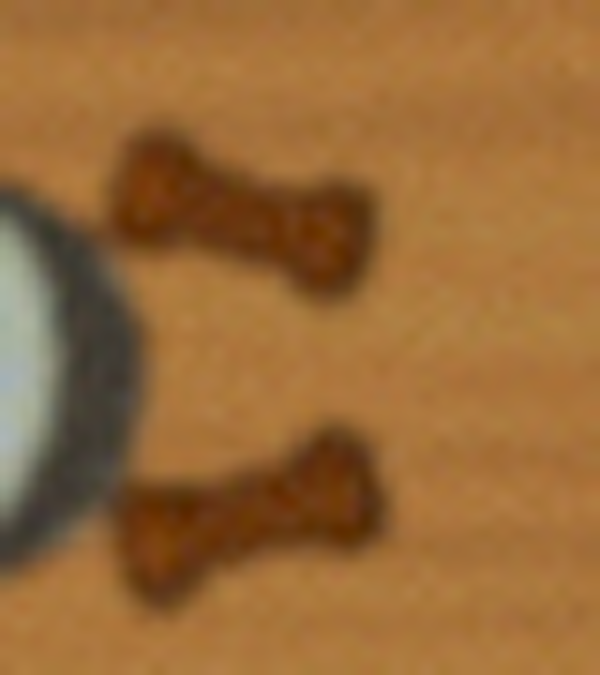

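Request:
play_rows([
  [[0.3, 0, 0, 0, 0, 0.1, 0.27], [0.5, -0.03, 0, 0, 0, 0.2, 0.27], [0.7, -0.05, 0, 0, 0, 0.3, 0.27], [0.9, -0.07, 0, 0, 0, 0.4, 0.27], [1, -0.07, 0, 0, 0, 0.5, 0.27], [1, -0.07, 0.2, 0, 0, 0.5, 0.27], [1, -0.07, 0.3, 0, 0, 0.5, 0.27], [1, -0.07, 0.3, 0, 0, 0.5, 0.27]],
])

```text
clock: 46.55
position: [488.7, 74.7, 151.8]
tcp_rot: [-0.003, 0.792, 0.611, -0.003]
ft_force: [0.1, -0.3, -0.3]
grip_width: 32.4
```

```bash
python3 - <<'E'
from bis import *
to([490.8,111.7,60],-15.2)
E
```

```text
t=46.55 pos [488.7  74.7 151.8] yaw -14.7 q7 -1.21 F [ 0.1 -0.3 -0.3] w 32.4
  -> [490.8 111.7  60. ] shift [ 0.182 -0.033  0.459] turn [-0.016  0.002  0.017]
```

```bash
python3 - <<'E'
from look import *
to([467,178,110],0)
E
```

```text
t=46.55 pos [488.7  74.7 151.8] yaw -14.7 q7 -1.21 F [ 0.1 -0.3 -0.3] w 32.4
  -> [467 178 110] shift [ 0.472 -0.234  0.21 ] turn [-0.016 -0.    -0.489]
```

Request:
play_rows([
  [[0.2, -0.1, 0, 0, 0, -0.2, -1], [0.4, -0.2, 0, -0.01, 0, -0.4, -1], [0.472, -0.234, 0, -0.016, 0, -0.489, -1], [0.472, -0.234, 0.1, -0.016, 0, -0.489, -1], [0.472, -0.234, 0.2, -0.016, 0, -0.489, -1], [0.472, -0.234, 0.2, -0.016, 0, -0.489, -1]],
])

```text
clock: 47.05
position: [465.0, 178.3, 110.7]
tcp_rot: [-0.001, 0.706, 0.708, -0.002]
ft_force: [-0.3, -0.6, -0.8]
grip_width: 69.9
```

```bash
python3 - <<'E'
from look import *
to([467,178,48],0)
save("e1","side",(230,170,430,340),4)
E
```

```text
t=47.05 pos [465.  178.3 110.7] yaw 0.2 q7 -1.29 F [-0.3 -0.6 -0.8] w 69.9
  -> [467 178  48] shift [-0.001  0.011  0.313] turn [-0.006  0.004  0.006]
```

View pics/e1.png

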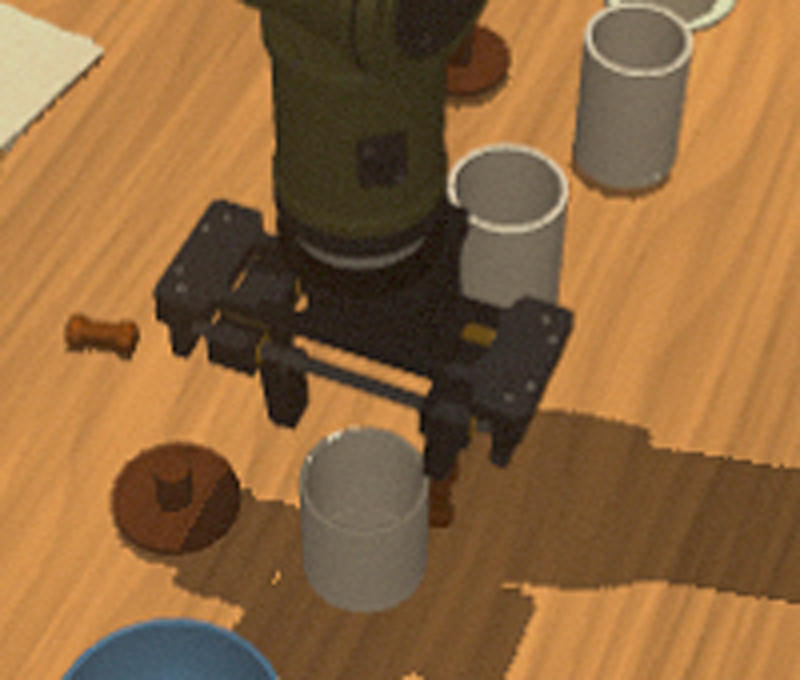

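Request:
play_rows([
  [[0, 0.01, 0, 0, 0, 0, -1], [0, 0.01, 0, 0, 0, 0, -1], [0, 0.01, 0.1, 0, 0, 0, -1], [0, 0.01, 0.2, 0, 0, 0, -1], [0, 0.01, 0.31, 0, 0, 0, -1], [0, 0.01, 0.31, 0, 0, 0, -1], [0, 0.01, 0.31, 0, 0, 0, 0.2], [0, 0.01, 0.31, 0, 0, 0, 0.2], [0, 0.01, 0.31, 0, 0, 0, 0.2], [0, 0.01, 0.31, 0, 0, 0, 0.2], [0, 0.01, 0.31, 0, 0, 0, 0.2]],
], newtons=20)

```text
clock: 48.02
position: [467.8, 178.5, 51.1]
tcp_rot: [-0.0, 0.706, 0.708, -0.0]
ft_force: [-2.2, -0.7, 6.0]
grip_width: 68.1
```

Request:
play_rows([
  [[0, 0, -0.03, 0, 0, 0, 0.2], [0.04, 0, -0.03, 0, 0, 0, 0.2], [0.08, 0, -0.03, 0, 0, 0, 0.2], [0.12, 0, -0.03, 0, 0, 0, 0.2], [0.15, 0, -0.03, 0, 0, 0, 0.2], [0.15, 0, -0.03, 0, 0, 0, 0.2], [0.15, 0, -0.03, 0, 0, 0, 0.2], [0.15, 0, -0.015, 0, 0, 0, 0.2], [0.15, 0, 0, 0, 0, 0, 0.2], [0.15, 0, 0, 0, 0, 0, -1], [0.15, 0, 0, 0, 0, 0, -1], [0.15, 0, 0, 0, 0, 0, -1], [0.15, 0, 0, 0, 0, 0, -1], [0.15, 0, 0, 0, 0, 0, -1], [0.15, 0, -0.2, 0, 0, 0, -1], [0.15, 0, -0.4, 0, 0, 0, -1], [0.15, 0, -0.4, 0, 0, 0, -1]],
])

```text
clock: 49.43
position: [470.2, 211.1, 136.4]
tcp_rot: [0.0, 0.706, 0.708, 0.004]
ft_force: [0.6, 0.0, -1.3]
grip_width: 88.0
```

```bash
python3 - <<'E'
from look import *
to([490,112,110],-15.2)
save("e2","side",(230,170,430,340),4)
E
```

```text
t=49.43 pos [470.2 211.1 136.4] yaw 0.1 q7 -1.28 F [ 0.6  0.  -1.3] w 88.0
  -> [490 112 110] shift [-0.497  0.097  0.13 ] turn [ 0.011 -0.012  0.511]
```

View pics/e2.png

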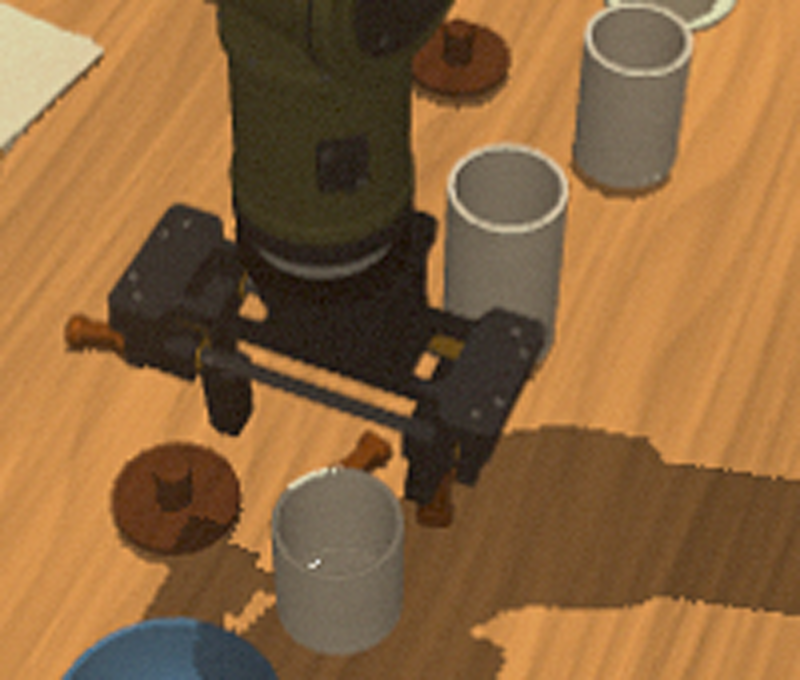

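Request:
play_rows([
  [[-0.2, 0.05, 0, 0, 0, 0.2, 0.27], [-0.4, 0.1, 0, 0, 0, 0.4, 0.27], [-0.497, 0.1, 0.1, 0.01, -0.01, 0.511, 0.27], [-0.497, 0.1, 0.2, 0.01, -0.01, 0.511, 0.27], [-0.497, 0.1, 0.35, 0.01, -0.01, 0.511, 0.27], [-0.497, 0.1, 0.45, 0.01, -0.01, 0.511, 0.27], [-0.497, 0.1, 0.5, 0.01, -0.01, 0.511, 0.27], [-0.497, 0.1, 0.5, 0.01, -0.01, 0.511, 0.27], [-0.497, 0.1, 0.5, 0.01, -0.01, 0.511, 0.27]],
])

```text
clock: 50.23
position: [489.4, 110.9, 33.1]
tcp_rot: [-0.0, 0.794, 0.607, -0.002]
ft_force: [-0.0, -0.0, -0.4]
grip_width: 32.8
```

```bash
python3 - <<'E'
from look import *
to([490.8,111.7,4.5],-15.2)
save("e3","side",(280,240,380,320),7)
E
```

```text
t=50.23 pos [489.4 110.9  33.1] yaw -15.2 q7 -1.51 F [-0.  -0.  -0.4] w 32.8
  -> [490.8 111.7   4.5] shift [0.006 0.006 0.143] turn [-0.005  0.005 -0.   ]
```

View pics/e3.png

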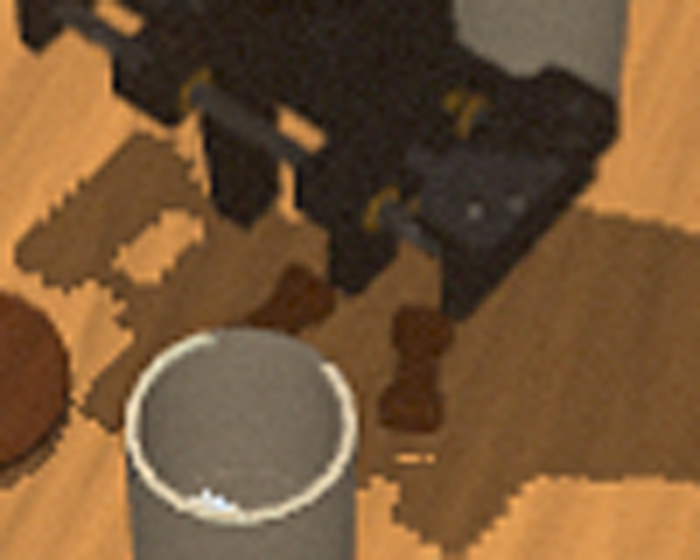

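Request:
play_rows([
  [[0.006, 0.004, 0.05, 0, 0, 0, 0.27], [0.006, 0.004, 0.09, 0, 0, 0, 0.27], [0.006, 0.004, 0.115, 0, 0, 0, 0.27], [0.006, 0.004, 0.13, 0, 0, 0, 0.27], [0.006, 0.004, 0.14, 0, 0, 0, 0.27]],
])

```text
clock: 50.7
position: [490.8, 111.9, 5.3]
tcp_rot: [-0.0, 0.794, 0.607, -0.001]
ft_force: [-0.4, -0.0, 0.5]
grip_width: 32.5
```

```bash
python3 - <<'E'
from look import *
to([490.8,111.7,4.5],-15.2)
save("e4","side",(280,240,380,320),7)
E
```

```text
t=50.70 pos [490.8 111.9   5.3] yaw -15.2 q7 -1.57 F [-0.4 -0.   0.5] w 32.5
  -> [490.8 111.7   4.5] shift [-0.001  0.     0.004] turn [-0.003  0.004 -0.001]
```

View pics/e4.png

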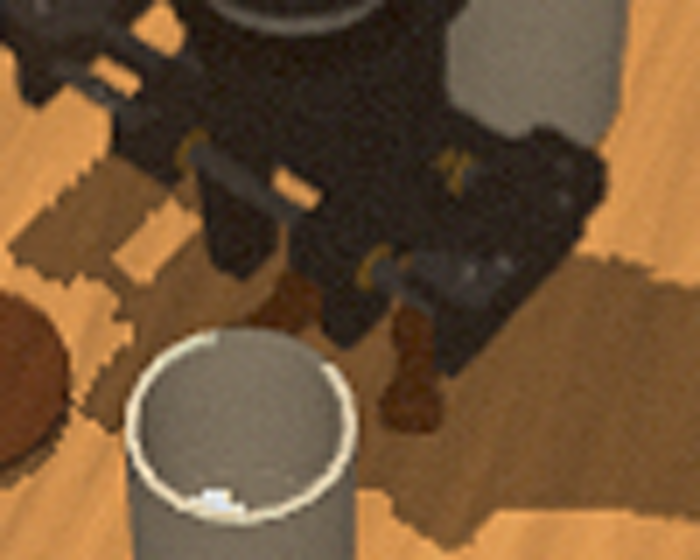

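Request:
play_rows([
  [[0, 0, 0, 0, 0, 0, 1], [0, 0, 0, 0, 0, 0, 1], [0, 0, 0, 0, 0, 0, 1], [0, 0, 0, 0, 0, 0, 1], [0, 0, 0, 0, 0, 0, 1], [0, 0, -0.1, 0, 0, 0, 1], [0, 0, -0.3, 0, 0, 0, 1], [0, 0, -0.5, 0, 0, 0, 1], [0, 0, -0.8, 0, 0, 0, 1], [0, 0, -0.8, 0, 0, 0, 1], [0, 0, -0.8, 0, 0, 0, 1]],
], newtons=15)

```text
clock: 51.67
position: [493.5, 113.2, 169.4]
tcp_rot: [0.001, 0.795, 0.607, 0.003]
ft_force: [-0.3, 0.3, -1.1]
grip_width: 19.5
```

```bash
python3 - <<'E'
from look import *
to([456,0,180],-15.2)
look("tall",(456,0))
save("e5","side",(250,170,400,320),4.5)
E
```

```text
t=51.67 pos [493.5 113.2 169.4] yaw -15.3 q7 -1.27 F [-0.3  0.3 -1.1] w 19.5
  -> [456   0 180] shift [-0.595 -0.031 -0.055] turn [ 0.009 -0.005 -0.002]
tall side 0.78 [455.1   1.2] 0.474
tall top 0.44 [457.4  -8.6] 0.043
```

View pics/e5.png

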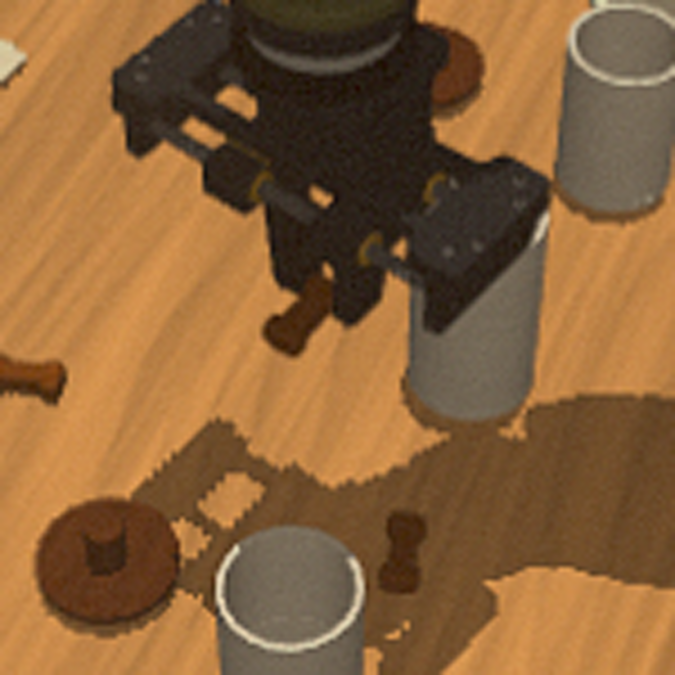

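Request:
play_rows([
  [[-0.2, 0, -0.05, 0, 0, 0, 1], [-0.4, -0.02, -0.05, 0, 0, 0, 1], [-0.6, -0.03, -0.05, 0, 0, 0, 1], [-0.67, -0.03, -0.05, 0.009, 0, 0, 1], [-0.67, -0.03, -0.05, 0.009, 0, 0, 1], [-0.67, -0.03, -0.05, 0.009, 0, 0, 1]],
])

```text
clock: 52.42
position: [448.8, -16.5, 173.4]
tcp_rot: [-0.003, 0.795, 0.607, -0.005]
ft_force: [0.1, 0.2, 0.5]
grip_width: 19.7
```

```bash
python3 - <<'E'
from look import *
to([452,-14.5,140],-15.2)
look("tall",(456,0))
save("e6","side",(280,130,430,280),4.5)
E
```

```text
t=52.42 pos [448.8 -16.5 173.4] yaw -15.3 q7 -1.08 F [0.1 0.2 0.5] w 19.7
  -> [452.  -14.5 140. ] shift [0.015 0.015 0.167] turn [-0.021  0.008 -0.003]
tall side 0.92 [456.   -0.9] 0.94
```

View pics/e6.png

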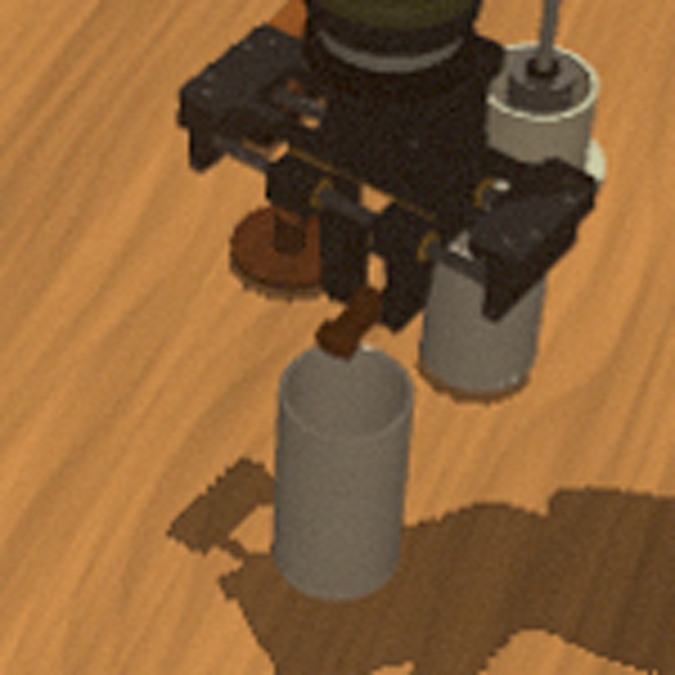

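Request:
play_rows([
  [[0.015, 0.015, 0.08, -0.02, 0, 0, 1], [0.015, 0.015, 0.15, -0.02, 0, 0, 1], [0.015, 0.015, 0.19, -0.02, 0, 0, 1], [0.015, 0.015, 0.19, -0.02, 0, 0, 1]],
])

```text
clock: 53.0
position: [452.2, -11.7, 134.9]
tcp_rot: [0.001, 0.793, 0.609, -0.002]
ft_force: [0.4, 0.7, 0.5]
grip_width: 19.7
```

```bash
python3 - <<'E'
from look import *
to([452,-14.5,135],-15.2)
save("e7","side",(320,180,390,270),7)
E
```

```text
t=53.00 pos [452.2 -11.7 134.9] yaw -15.0 q7 -1.19 F [0.4 0.7 0.5] w 19.7
  -> [452.  -14.5 135. ] shift [-0.014  0.002 -0.   ] turn [-0.002  0.007  0.008]
```

View pics/e7.png

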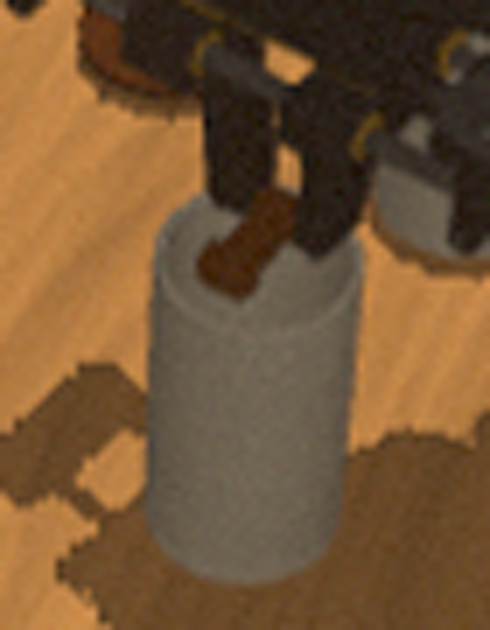

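Request:
play_rows([
  [[-0.01, 0, 0, 0, 0, 0, 0.2], [-0.01, 0, 0, 0, 0, 0, 0], [-0.01, 0, 0, 0, 0, 0, 0], [-0.01, 0, 0, 0, 0, 0, 0], [0, 0, -0.1, 0, 0, 0, 0], [0, 0, -0.2, 0, 0, 0, 0], [0, 0, -0.2, 0, 0, 0, 0]],
])

```text
clock: 53.63
position: [454.4, -11.1, 178.3]
tcp_rot: [0.002, 0.793, 0.609, 0.001]
ft_force: [-0.3, -0.0, 0.2]
grip_width: 43.6
```

```bash
python3 - <<'E'
from look import *
to([442.5,113,100],17.8)
save("e8","side",(300,160,390,270),6)
E
```

```text
t=53.63 pos [454.4 -11.1 178.3] yaw -15.0 q7 -1.09 F [-0.3 -0.   0.2] w 43.6
  -> [442.5 113.  100. ] shift [ 0.584 -0.22   0.39 ] turn [ 0.008  0.005 -1.093]
```

View pics/e8.png

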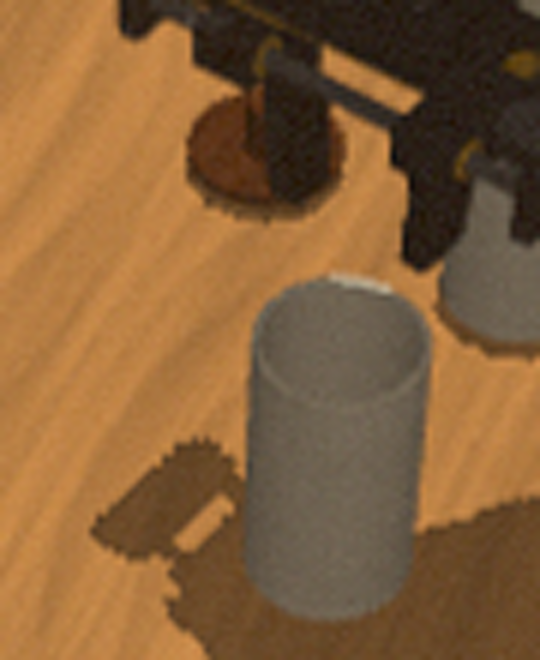

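Request:
play_rows([
  [[0.2, -0.08, -0.05, 0, 0, -0.25, 0.1], [0.4, -0.15, -0.05, 0, 0, -0.5, 0.1], [0.584, -0.21, 0, 0, 0, -0.75, 0.1], [0.584, -0.21, 0.1, 0, 0, -1, 0.1], [0.584, -0.21, 0.3, 0, 0, -1, 0.1], [0.584, -0.21, 0.5, 0, 0, -1, 0.1], [0.584, -0.21, 0.5, 0, 0, -1, 0.1]],
])

```text
clock: 54.27
position: [440.3, 109.7, 71.0]
tcp_rot: [-0.0, 0.608, 0.794, -0.006]
ft_force: [-0.9, 0.2, -0.2]
grip_width: 39.8
```

```bash
python3 - <<'E'
from look import *
to([445.5,113,4.5],17.8)
save("f1","side",(280,220,400,320),6)
E
```

```text
t=54.27 pos [440.3 109.7  71. ] yaw 15.1 q7 -1.23 F [-0.9  0.2 -0.2] w 39.8
  -> [445.5 113.    4.5] shift [0.011 0.033 0.332] turn [-0.018  0.011 -0.092]
```

View pics/f1.png

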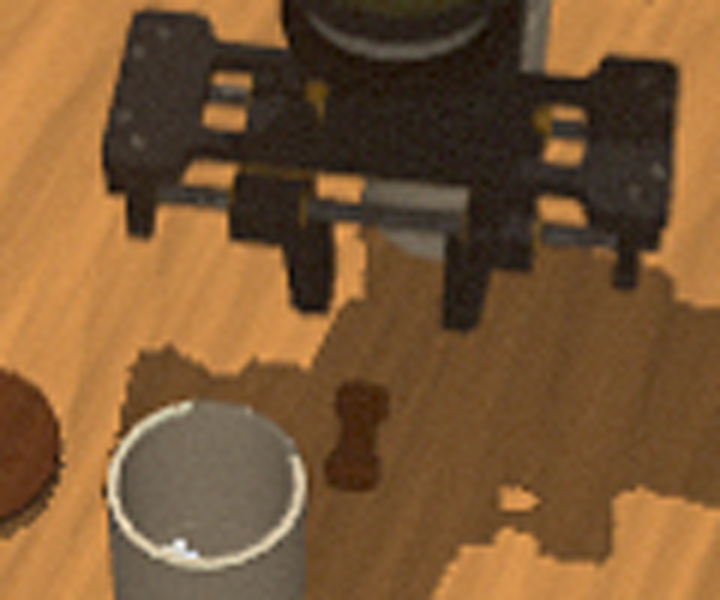

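```bash
python3 - <<'E'
from look import *
print(onz("side",(340.3,286.7),12),onz("side",(280+355/6,220+470/6),12))
E
```

```text
[446.19836848 116.06017198  12.        ] [436.91389746 145.67029433  12.        ]
```

Request:
play_rows([
  [[0.012, 0.03, 0.1, -0.018, 0.011, -0.09, 0.1], [0.012, 0.03, 0.2, -0.018, 0.011, -0.09, 0.1], [0.012, 0.03, 0.28, -0.018, 0.011, -0.09, 0.1], [0.012, 0.03, 0.32, -0.018, 0.011, -0.09, 0.1], [0.012, 0.03, 0.33, -0.018, 0.011, -0.09, 0.1], [0.012, 0.03, 0.33, -0.018, 0.011, -0.09, 0.1], [0.012, 0.03, 0.33, -0.018, 0.011, -0.09, 1], [0.012, 0.03, 0.33, -0.018, 0.011, -0.09, 1], [0.012, 0.03, 0.33, -0.018, 0.011, -0.09, 1], [0.012, 0.03, 0.33, -0.018, 0.011, -0.09, 1], [0.012, 0.03, 0.33, -0.018, 0.011, -0.09, 1], [0.012, 0.03, 0.33, -0.018, 0.011, -0.09, 1], [0.012, 0.03, 0.2, -0.018, 0.011, -0.09, 1], [0.012, 0.03, 0, -0.018, 0.011, -0.09, 1], [0.012, 0.03, -0.3, -0.018, 0.011, -0.09, 1], [0.012, 0.03, -0.5, -0.018, 0.011, -0.09, 1], [0.012, 0.03, -0.5, -0.018, 0.011, -0.09, 1], [0.012, 0.03, -0.5, -0.018, 0.011, -0.09, 1]],
])

```text
clock: 55.82
position: [448.9, 116.4, 178.2]
tcp_rot: [0.003, 0.59, 0.808, 0.005]
ft_force: [0.3, -0.2, -0.9]
grip_width: 19.5
```

```bash
python3 - <<'E'
from look import *
to([456+15*.306,-.5-15*.952,175],17.8)
save("f2","side",(280,180,400,320),5)
E
```

```text
t=55.82 pos [448.9 116.4 178.2] yaw 17.7 q7 -0.85 F [ 0.3 -0.2 -0.9] w 19.5
  -> [460.6 -14.8 175. ] shift [-0.643 -0.144  0.014] turn [ 0.022 -0.002 -0.002]
```

View pics/f2.png

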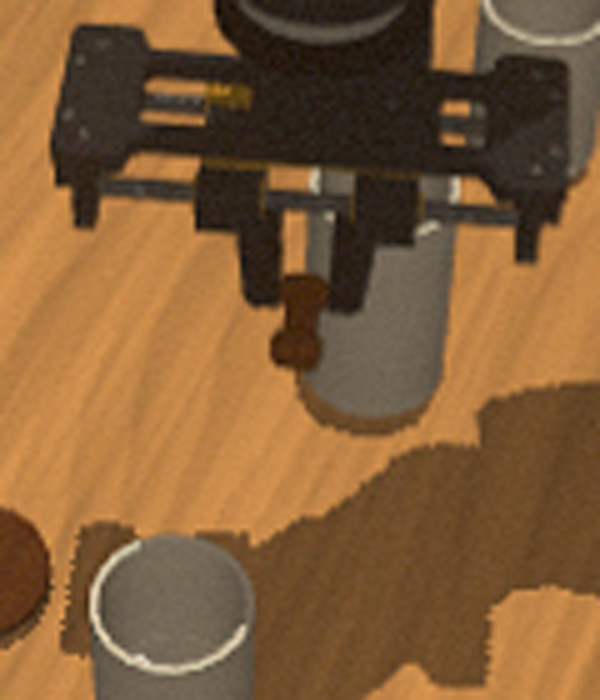

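Request:
play_rows([
  [[-0.2, -0.04, 0, 0, 0, 0, 1], [-0.4, -0.09, 0, 0.02, 0, 0, 1], [-0.6, -0.14, 0, 0.02, 0, 0, 1], [-0.643, -0.144, 0, 0.02, 0, 0, 1], [-0.643, -0.144, 0, 0.02, 0, 0, 1], [-0.643, -0.144, 0.1, 0.02, 0, 0, 1], [-0.643, -0.144, 0.2, 0.02, 0, 0, 1], [-0.643, -0.144, 0.2, 0.02, 0, 0, 1]],
])

```text
clock: 56.53
position: [457.9, -14.2, 132.9]
tcp_rot: [-0.003, 0.589, 0.808, -0.002]
ft_force: [-0.3, -1.5, 0.1]
grip_width: 19.3
```

```bash
python3 - <<'E'
from look import *
to([460.6,-14.8,136],17.8)
save("f3","side",(310,170,400,270),6.5)
E
```

```text
t=56.53 pos [457.9 -14.2 132.9] yaw 17.9 q7 -0.68 F [-0.3 -1.5  0.1] w 19.3
  -> [460.6 -14.8 136. ] shift [-0.007  0.012 -0.016] turn [-0.014 -0.005  0.002]
```

View pics/f3.png

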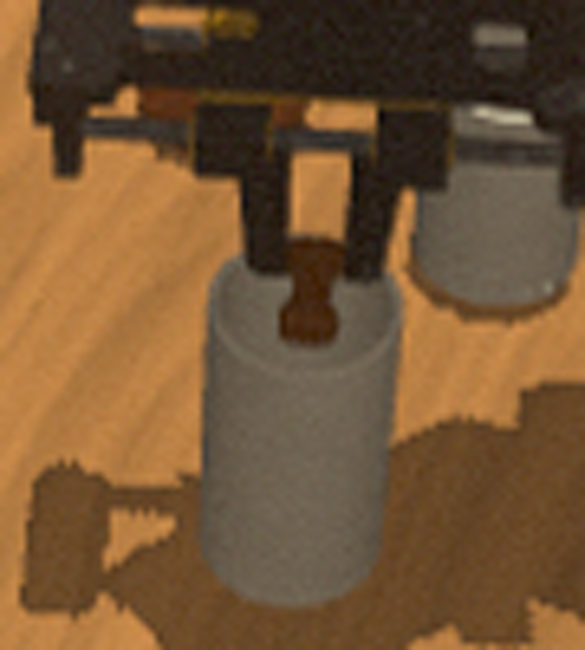

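Request:
play_rows([
  [[0, 0.01, -0.015, 0, 0, 0, 0.2], [0, 0.01, -0.015, 0, 0, 0, 0], [0, 0.01, -0.015, 0, 0, 0, 0], [0, 0.01, -0.015, 0, 0, 0, 0], [0, 0, -0.1, 0, 0, 0, 0], [0, 0, -0.25, 0, 0, 0, 0], [0, 0, -0.3, 0, 0, 0, 0], [0.05, 0.2, -0.3, 0, 0, -0.25, 0], [0.1, 0.4, -0.3, 0, 0, -0.5, 0], [0.15, 0.6, -0.3, 0, 0, -0.75, 0], [0.2, 0.8, -0.3, 0, 0, -0.95, 0], [0.2, 0.8, -0.3, 0, 0, -0.95, 0]],
])

```text
clock: 57.58
position: [604.7, 78.6, 193.6]
tcp_rot: [-0.002, 0.369, 0.929, 0.004]
ft_force: [0.2, -0.1, 0.3]
grip_width: 44.0
```

Request:
play_rows([
  [[0, 0, 0, 0, 0, -0.25, 0], [0, 0, 0, 0, 0, -0.5, 0], [0, 0, 0, 0, 0, -0.75, 0], [0, 0, 0, 0, 0, -0.95, 0], [0, 0, 0, 0, 0, -0.95, 0]],
])

```text
clock: 58.0
position: [604.5, 78.2, 193.2]
tcp_rot: [-0.001, 0.128, 0.992, 0.004]
ft_force: [0.7, 0.3, 0.2]
grip_width: 44.1
```

```bash
python3 - <<'E'
from bis import *
x,a,e,n=bis("top",(268,157),12);print(x,a,e,n)
x,a,e,n=bis("side",proj("side",[669,104,7]),14);print(x,a,e,n)
to([653.5,100,70],103.6)
save("f4","side",(230,150,400,270),4)
save("f4t","top",(180,110,400,270),3.3)
E
```

```text
[647.82981039 117.19976669] 72.4552554115816 [16.40266049 36.1369672 ] 81
[668.67534683 105.45130455] 10.682743376991368 [23.77389533 44.63721125] 138
t=58.10 pos [604.6  78.4 193.5] yaw 74.9 q7 0.36 F [ 0.4 -0.   0. ] w 43.9
  -> [653.5 100.   70. ] shift [-0.209  0.163  0.618] turn [ 0.015 -0.001 -0.956]
```

View pics/f4.png

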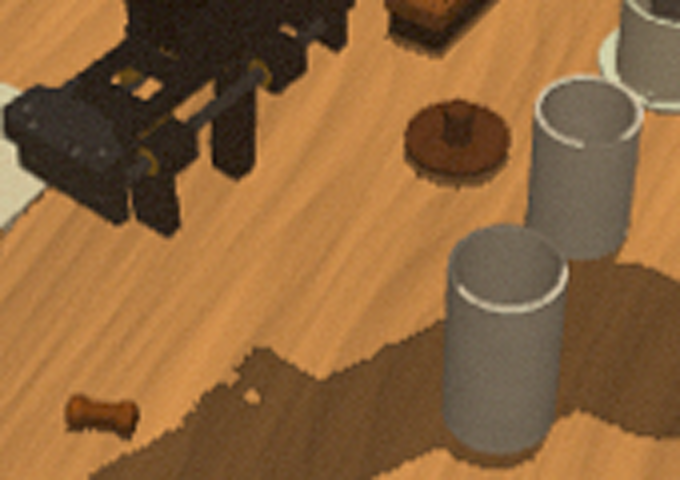

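View pics/f4t.png

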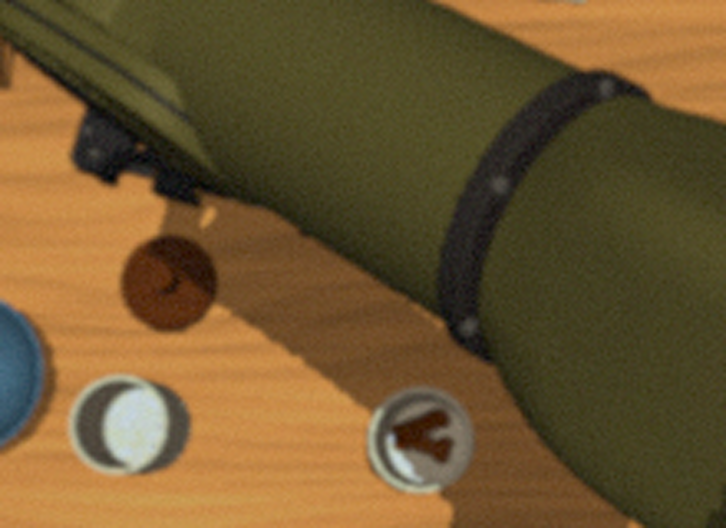

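Request:
play_rows([
  [[-0.1, 0.1, 0.1, 0, 0, -0.25, 0], [-0.209, 0.163, 0.25, 0, 0, -0.5, 0], [-0.209, 0.163, 0.4, 0.015, 0, -0.75, 0], [-0.209, 0.163, 0.55, 0.015, 0, -0.956, 0], [-0.209, 0.163, 0.65, 0.015, 0, -0.956, 0], [-0.209, 0.163, 0.75, 0.015, 0, -0.956, 0], [-0.209, 0.163, 0.75, 0.015, 0, -0.956, 0]],
])

```text
clock: 58.78
position: [651.1, 98.8, 39.5]
tcp_rot: [-0.003, -0.118, 0.993, -0.001]
ft_force: [-0.1, -0.8, -0.2]
grip_width: 43.8
```

```bash
python3 - <<'E'
from bis import *
to([653.5,100,4.5],103.6)
save("f5","side",(210,190,310,290),6)
E
```

```text
t=58.78 pos [651.1  98.8  39.5] yaw 103.6 q7 0.75 F [-0.1 -0.8 -0.2] w 43.8
  -> [653.5 100.    4.5] shift [-0.014  0.004  0.175] turn [-0.003 -0.013 -0.001]
```

View pics/f5.png

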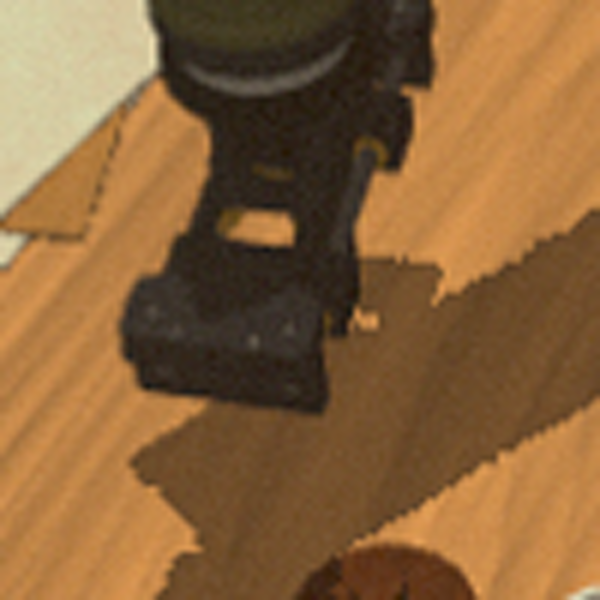

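Request:
play_rows([
  [[-0.012, 0.004, 0.08, 0, -0.01, 0, 0], [-0.012, 0.004, 0.14, 0, -0.01, 0, 0], [-0.012, 0.004, 0.172, 0, -0.01, 0, 0], [-0.012, 0.004, 0.172, 0, -0.01, 0, 0], [-0.012, 0.004, 0.172, 0, -0.01, 0, 1], [-0.012, 0.004, 0.172, 0, -0.01, 0, 1], [-0.012, 0.004, 0.172, 0, -0.01, 0, 1], [-0.012, 0.004, 0.172, 0, -0.01, 0, 1], [-0.012, 0.004, 0.172, 0, -0.01, 0, 1], [-0.012, 0.004, 0.172, 0, -0.01, 0, 1], [-0.012, 0.004, 0.1, 0, -0.01, 0, 1], [-0.012, 0.004, -0.1, 0, -0.01, 0, 1], [-0.012, 0.004, -0.4, 0, -0.01, 0, 1], [-0.012, 0.004, -0.7, 0, -0.01, 0, 1], [-0.012, 0.004, -0.7, 0, -0.01, 0, 1], [-0.012, 0.004, -0.7, 0, -0.01, 0, 1]],
])

```text
clock: 60.17
position: [658.0, 104.5, 191.7]
tcp_rot: [0.007, -0.118, 0.993, 0.002]
ft_force: [1.0, 0.4, -0.3]
grip_width: 19.4
```

```bash
python3 - <<'E'
from look import *
u=np.array([np.cos(np.radians(13.6)),np.sin(np.radians(13.6))])
to([*(np.array([456,-.5])-15*u),176],103.6)
save("f6","side",(210,150,390,290),4)
E
```

```text
t=60.17 pos [658.  104.5 191.7] yaw 103.6 q7 0.86 F [ 1.   0.4 -0.3] w 19.4
  -> [441.4  -4.  176. ] shift [ 1.181 -0.273  0.06 ] turn [ 0.005  0.028 -0.   ]
```

View pics/f6.png

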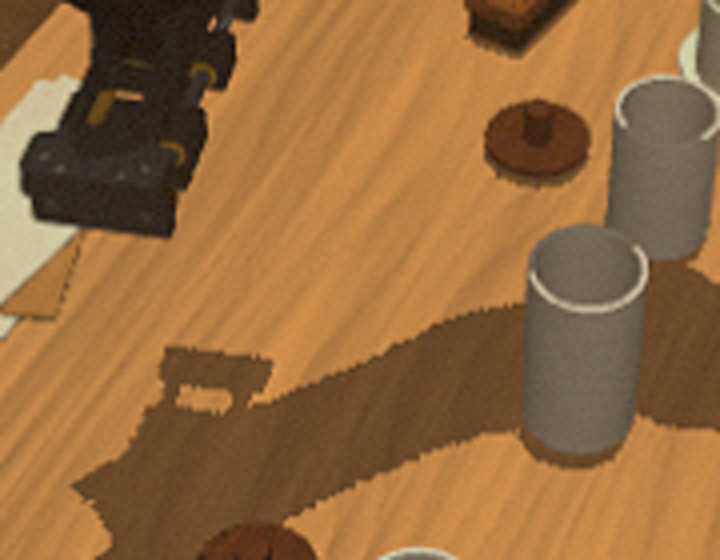

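Request:
play_rows([
  [[0.2, -0.05, 0, 0, 0, 0, 1], [0.4, -0.1, 0, 0, 0, 0, 1], [0.6, -0.15, 0, 0, 0.02, 0, 1], [0.8, -0.2, 0, 0, 0.02, 0, 1], [1, -0.25, 0, 0, 0.02, 0, 1], [1, -0.27, 0, 0, 0.02, 0, 1], [1, -0.27, 0, 0, 0.02, 0, 1]],
])

```text
clock: 60.8
position: [472.2, 0.8, 184.9]
tcp_rot: [-0.002, -0.118, 0.993, -0.001]
ft_force: [1.5, -0.5, 0.2]
grip_width: 19.8
```

```bash
python3 - <<'E'
from look import *
look("tall",(456,0))
to([441.4,-4,138],103.6)
E
```

```text
tall side 0.82 [456.8   2.2] 0.911
t=61.00 pos [476.6   4.7 186. ] yaw 103.6 q7 0.68 F [0.3 0.2 0.7] w 19.4
  -> [441.4  -4.  138. ] shift [ 0.182 -0.002  0.24 ] turn [ 0.004  0.002 -0.002]
```

Request:
play_rows([
  [[0.1, 0, 0, 0, 0, 0, 1], [0.182, 0, 0, 0, 0, 0, 1], [0.182, 0, 0, 0, 0, 0, 1], [0.182, 0, 0.1, 0, 0, 0, 1], [0.182, 0, 0.2, 0, 0, 0, 1], [0.182, 0, 0.25, 0, 0, 0, 1], [0.182, 0, 0.25, 0, 0, 0, 1]],
])

```text
clock: 61.58
position: [441.9, -3.0, 134.3]
tcp_rot: [-0.0, -0.118, 0.993, 0.001]
ft_force: [0.2, -0.1, -0.2]
grip_width: 19.7
```

```bash
python3 - <<'E'
from look import *
to([441.4,-4,136],103.6)
save("f7","side",(310,170,400,270),6)
E
```

```text
t=61.58 pos [441.9  -3.  134.3] yaw 103.6 q7 0.51 F [ 0.2 -0.1 -0.2] w 19.7
  -> [441.4  -4.  136. ] shift [ 0.003 -0.004 -0.009] turn [ 0.006 -0.001 -0.001]
```

View pics/f7.png

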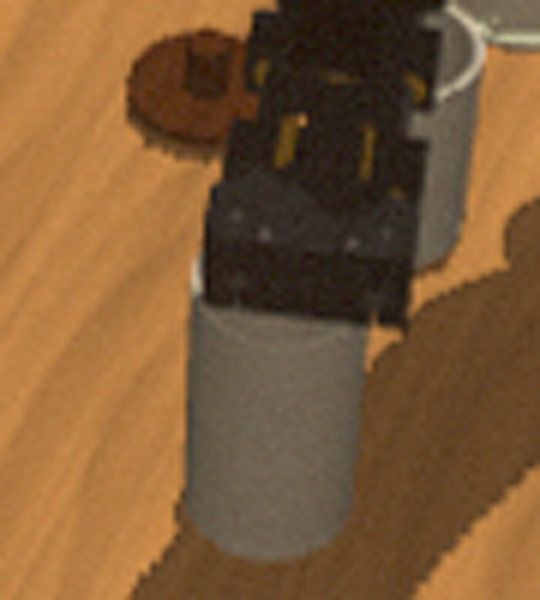

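Request:
play_rows([
  [[0, 0, 0, 0, 0, 0, 0.2], [0, 0, 0, 0, 0, 0, 0], [0, 0, 0, 0, 0, 0, 0], [0, 0, 0, 0, 0, 0, 0], [0, 0, -0.1, 0, 0, 0, 0], [0, 0, -0.25, 0, 0, 0, 0], [0, 0, -0.3, 0, 0, 0, 0], [-0.2, -0.2, -0.3, 0, 0, 0.2, 0], [-0.3, -0.5, -0.3, 0, 0, 0.4, 0], [-0.5, -0.8, -0.2, 0, 0, 0.45, 0], [-0.6, -0.98, 0, 0, 0, 0.45, 0], [-0.6, -0.98, 0, 0, 0, 0.45, 0], [-0.6, -0.98, 0, 0, 0, 0.45, 0]],
])

```text
clock: 62.72
position: [605.9, -168.2, 133.9]
tcp_rot: [0.0, 0.001, 1.0, 0.001]
ft_force: [0.3, 1.3, 0.4]
grip_width: 43.9
```

```bash
cat > lid.py <<'E'
from look import *
def lidfit(c,x0,z0,w=30):
    """dark disc; lid origin at z0"""
    f=cv2.GaussianBlur(grab_frame(c).astype(np.float32),(0,0),.6)
    p=proj(c,[*x0,z0+12]).astype(int);g=f[:,:,0]+f[:,:,1]
    roi=np.zeros(g.shape,bool);roi[p[1]-w:p[1]+w,p[0]-w:p[0]+w]=1
    bg=np.median(g[roi]);lo=np.percentile(g[roi],10)
    m=((g<(bg+lo)/2)&roi).astype(np.uint8)
    n,l,s,ce=cv2.connectedComponentsWithStats(m);k=l[p[1],p[0]] or 1+s[1:,4].argmax()
    return fitring(c,l==k,[(36,z0+8),(36,z0+14),(10,z0+14),(10,z0+40)],x0)
E
python3 - <<'E'
from lid import *
to([560,-201,80],90)
save("g1t","top",(180,110,460,280),2.8)
for x0 in((560,-201),(580,190)):
    for c in("top","side"):
        x,v=lidfit(c,x0,0,24);print(c,x.round(1),round(v,3))
E
```

```text
t=62.72 pos [ 605.9 -168.2  133.9] yaw 89.9 q7 0.95 F [0.3 1.3 0.4] w 43.9
  -> [ 560 -201   80] shift [ 0.23  -0.165  0.269] turn [ 0.004  0.001 -0.002]
top [ 563.6 -199.3] 0.71
side [ 563.8 -196.1] 0.819
top [572.4 188.6] 0.927
side [572.4 194.2] 0.959
```

View pics/g1t.png

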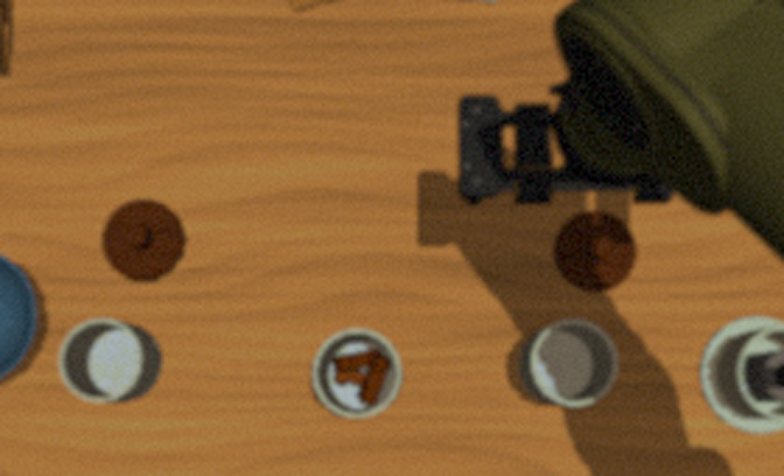

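Request:
play_rows([
  [[0.03, 0.2, 0, 0, 0, 0, 0], [0.06, 0.4, 0, 0, 0, 0, 0], [0.1, 0.6, 0, 0, 0, 0, 0], [0.168, 0.8, 0, 0, 0, 0, 0], [0.168, 1, 0, 0, 0, 0, 0], [0.168, 1, 0, 0, 0, 0, 0]],
])

```text
clock: 63.47
position: [568.5, 48.7, 139.8]
tcp_rot: [0.002, -0.01, 1.0, 0.007]
ft_force: [0.6, 0.6, 0.6]
grip_width: 44.0
```

```bash
python3 - <<'E'
from lid import *
to([572.4,188.6,70],90)
A=[lidfit("top",(572,190),0,24) for _ in range(4)]
print([a[0].round(1) for a in A],A[0][1])
A=[lidfit("top",(561,-200),0,24) for _ in range(4)]
print([a[0].round(1) for a in A],A[0][1])
E
```

```text
t=63.47 pos [568.5  48.7 139.8] yaw 91.1 q7 0.52 F [0.6 0.6 0.6] w 44.0
  -> [572.4 188.6  70. ] shift [-0.032  0.694  0.359] turn [0.027 0.007 0.037]
[array([589. , 170.6]), array([591.9, 168.6]), array([593.1, 170.7]), array([578.4, 181.2])] 0.7509433962264151
[array([ 587.4, -162.8]), array([ 587.4, -162.8]), array([ 587.3, -165. ]), array([ 585. , -164.9])] 0.38525564803804996
```

Request:
play_rows([
  [[-0.01, 0.2, 0, 0, 0, 0, 0], [-0.02, 0.4, 0, 0, 0, 0, 0], [-0.032, 0.6, 0.1, 0.027, 0, 0.037, 0], [-0.032, 0.694, 0.2, 0.027, 0.007, 0.037, 0], [-0.032, 0.694, 0.3, 0.027, 0.007, 0.037, 0], [-0.032, 0.694, 0.359, 0.027, 0.007, 0.037, 0], [-0.032, 0.694, 0.359, 0.027, 0.007, 0.037, 0], [-0.032, 0.694, 0.359, 0.027, 0.007, 0.037, 0]],
])

```text
clock: 64.53
position: [576.9, 171.7, 64.5]
tcp_rot: [-0.002, 0.011, 1.0, -0.006]
ft_force: [-0.8, 0.5, 0.6]
grip_width: 44.3
```

```bash
python3 - <<'E'
from lid import *
to([572.4,188.6,18],90)
A=[lidfit("side",(572,192),0,24) for _ in range(1)]
print([a[0].round(1) for a in A],A[0][1])
A=[lidfit("top",(561,-200),0,24) for _ in range(3)]
print([a[0].round(1) for a in A],A[0][1])
s=[lidfit("side",(561,-200),0,20) for _ in range(1)];print(s)
save("g2","side",(210,150,390,310),4)
E
```

```text
t=64.53 pos [576.9 171.7  64.5] yaw 88.8 q7 0.26 F [-0.8  0.5  0.6] w 44.3
  -> [572.4 188.6  18. ] shift [0.023 0.087 0.232] turn [-0.022 -0.009 -0.041]
[array([576.6, 189.7])] 0.6555455365193869
[array([ 533.7, -222.3]), array([ 531.3, -223. ]), array([ 529.4, -221.9])] 0.3263288009888752
[(array([ 561.45410156, -195.48193359]), np.float64(0.9575371549893843))]
```

View pics/g2.png

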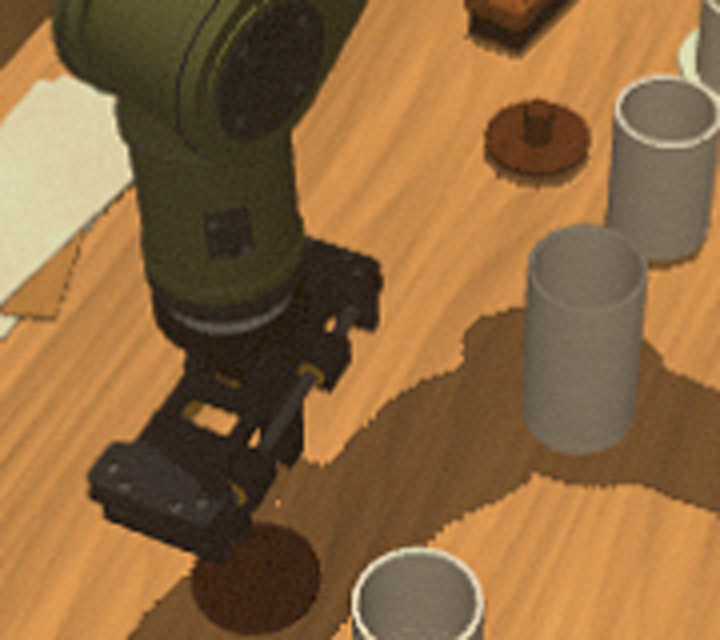

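```bash
python3 - <<'E'
from lid import *
to([572.4,188.6,40],90)
E
```

```text
t=64.83 pos [577.4 173.2  65.9] yaw 88.8 q7 0.26 F [-0.3 -0.2  0.6] w 44.2
  -> [572.4 188.6  40. ] shift [0.026 0.078 0.129] turn [-0.018 -0.004 -0.039]
```

Request:
play_rows([
  [[0.026, 0.078, 0, -0.018, 0, -0.039, 0], [0.026, 0.078, 0, -0.018, 0, -0.039, 0], [0.026, 0.078, 0, -0.018, 0, -0.039, 0], [0.026, 0.078, 0, -0.018, 0, -0.039, 0], [0.026, 0.078, 0.1, -0.018, 0, -0.039, 0], [0.026, 0.078, 0.2, -0.018, 0, -0.039, 0], [0.026, 0.078, 0.237, -0.018, 0, -0.039, 0], [0.026, 0.078, 0.237, -0.018, 0, -0.039, 0], [0.026, 0.078, 0.237, -0.018, 0, -0.039, 0]],
])

```text
clock: 65.58
position: [572.3, 188.6, 18.4]
tcp_rot: [-0.001, 0.0, 1.0, -0.0]
ft_force: [-0.1, 0.4, 0.1]
grip_width: 43.7
```

```bash
python3 - <<'E'
from lid import *
save("g3","side",(240,250,310,310),8)
to([572.4,188.6,18],90)
E
```

```text
t=65.63 pos [572.7 188.9  19.1] yaw 90.0 q7 0.21 F [0.9 0.5 0.8] w 44.0
  -> [572.4 188.6  18. ] shift [ 0.002 -0.002  0.005] turn [ 0.001 -0.003 -0.   ]
```

View pics/g3.png

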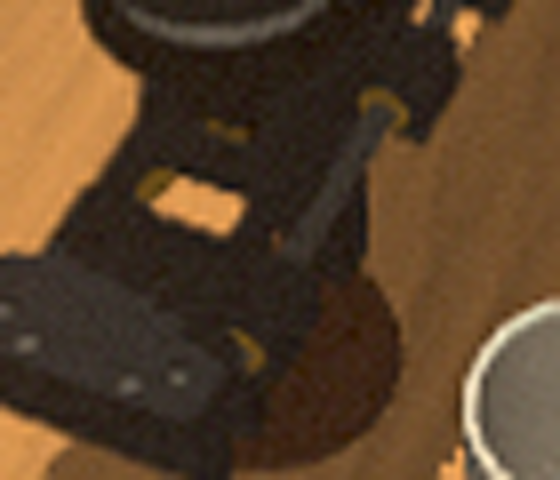

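Close on the knob and lift.

Request:
play_rows([
  [[0, 0, 0, 0, 0, 0, 1], [0, 0, 0, 0, 0, 0, 1], [0, 0, 0, 0, 0, 0, 1], [0, 0, 0, 0, 0, 0, 1], [0, 0, 0, 0, 0, 0, 1], [0, 0, 0, 0, 0, 0, 1], [0, 0, 0, 0, 0, 0, 1], [0, 0, 0, 0, 0, 0, 1]],
], newtons=25)

```text
clock: 66.3
position: [573.0, 189.1, 19.6]
tcp_rot: [-0.0, 0.0, 1.0, 0.0]
ft_force: [0.3, -0.6, 5.6]
grip_width: 19.1
```

```bash
python3 - <<'E'
from lid import *
to([455.7,-1,190],90)
E
```

```text
t=66.30 pos [573.  189.1  19.6] yaw 90.0 q7 0.21 F [ 0.3 -0.6  5.6] w 19.1
  -> [455.7  -1.  190. ] shift [ 0.587 -0.95  -0.852] turn [ 0.002 -0.002 -0.   ]
```

Request:
play_rows([
  [[0, 0, -0.1, 0, 0, 0, 1], [0, 0, -0.3, 0, 0, 0, 1], [0, 0, -0.5, 0, 0, 0, 1], [0, 0, -0.7, 0, 0, 0, 1], [0.05, -0.1, -0.852, 0, 0, 0, 1], [0.15, -0.25, -0.852, 0, 0, 0, 1], [0.25, -0.4, -0.852, 0, 0, 0, 1], [0.35, -0.55, -0.852, 0, 0, 0, 1], [0.45, -0.7, -0.852, 0, 0, 0, 1], [0.55, -0.85, -0.852, 0, 0, 0, 1], [0.587, -0.95, -0.852, 0, 0, 0, 1], [0.587, -0.95, -0.852, 0, 0, 0, 1], [0.587, -0.95, -0.852, 0, 0, 0, 1]],
])

```text
clock: 67.38
position: [455.4, -2.3, 189.7]
tcp_rot: [-0.001, 0.001, 1.0, 0.0]
ft_force: [0.0, 0.4, 0.4]
grip_width: 19.1
```

```bash
python3 - <<'E'
from lid import *
save("g4","side",(300,140,420,270),4.6)
look("tall",(456,0))
save("g4t","top",(240,180,400,300),4)
to([455.7,-1,160],90)
E
```

```text
tall side 0.83 [456.7   1.9] 0.899
t=67.68 pos [4.563e+02 3.000e-01 1.901e+02] yaw 90.1 q7 0.45 F [-0.5  0.1 -0.5] w 18.9
  -> [455.7  -1.  160. ] shift [ 0.003 -0.007  0.15 ] turn [ 0.004 -0.001  0.003]
```

View pics/g4.png

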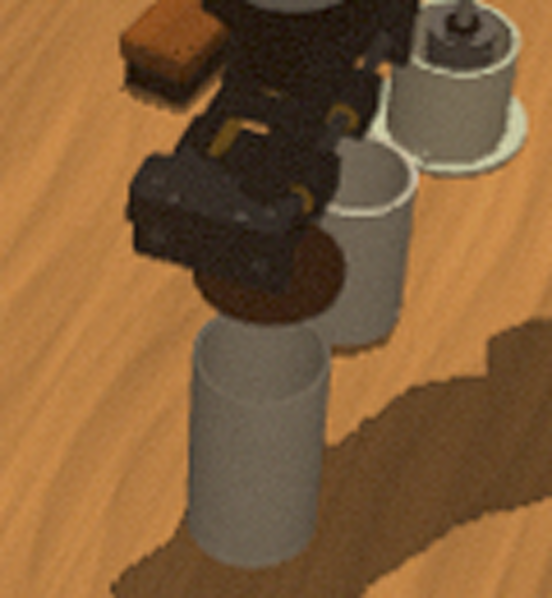

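View pics/g4t.png

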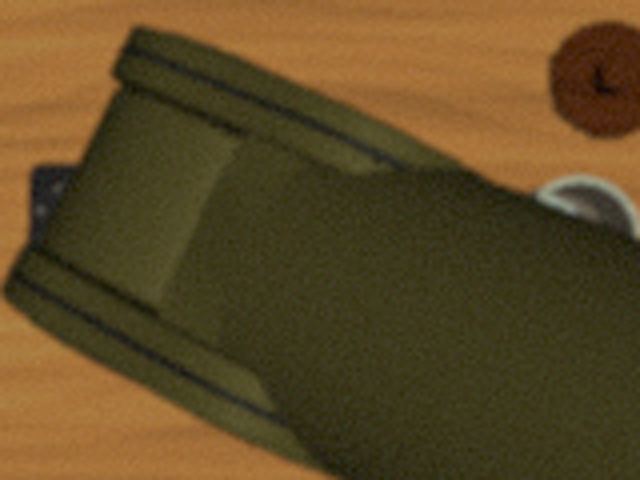

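Request:
play_rows([
  [[0.003, -0.006, 0.1, 0, 0, 0, 1], [0.003, -0.006, 0.17, 0, 0, 0, 1], [0.003, -0.006, 0.205, 0, 0, 0, 1], [0.003, -0.006, 0.21, 0, 0, 0, 1], [0.003, -0.006, 0.21, 0, 0, 0, 1]],
])

```text
clock: 68.1
position: [455.7, -0.3, 148.0]
tcp_rot: [-0.0, -0.001, 1.0, 0.001]
ft_force: [0.7, 0.4, 0.1]
grip_width: 18.6
```

```bash
python3 - <<'E'
from lid import *
save("g5","side",(320,180,400,270),6.5)
to([455.7,-1,137],90)
s=st()[0]["position"];z=s[2]-19.3
a=grab_frame("side").copy();a=cv2.resize(a[180:270,320:400],None,fx=7,fy=7,interpolation=2)
def ring(r,x,y,z,col):
    P=np.array([(proj("side",[x+r*np.cos(t),y+r*np.sin(t),z])-[320,180]+.5)*7 for t in np.linspace(0,6.28,60)],np.int32)
    cv2.polylines(a,[P],True,col,1)
ring(36,s[0],s[1],z+8,(0,255,0));ring(34,455.7,-1,125,(255,0,0));ring(34,455.7,-1,0,(255,0,0))
cv2.imwrite("pics/g5o.png",a[:,:,::-1])
E
```

```text
t=68.15 pos [ 4.560e+02 -3.000e-01  1.484e+02] yaw 90.1 q7 0.36 F [-0.3  0.3  0.3] w 19.4
  -> [455.7  -1.  137. ] shift [ 0.001 -0.004  0.057] turn [0.004 0.    0.004]
```

View pics/g5o.png

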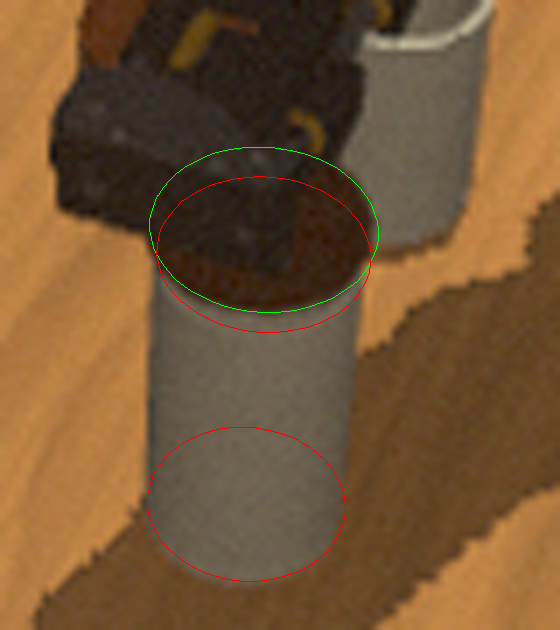

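Request:
play_rows([
  [[-0.001, -0.002, 0.02, 0, 0, 0, 1], [-0.001, -0.002, 0.035, 0, 0, 0, 1], [-0.001, -0.002, 0.045, 0, 0, 0, 1], [-0.001, -0.002, 0.055, 0, 0, 0, 1], [-0.001, -0.002, 0.062, 0, 0, 0, 1], [-0.001, -0.002, 0.062, 0, 0, 0, 1]],
])

```text
clock: 68.7
position: [456.3, -0.8, 136.6]
tcp_rot: [0.0, -0.001, 1.0, 0.001]
ft_force: [-0.3, -0.3, 4.1]
grip_width: 19.0
```

```bash
python3 - <<'E'
from lid import *
save("g6","side",(320,180,400,270),6.5)
to([455.7,-1,137],90)
E
```

```text
t=68.75 pos [456.3  -0.8 136.6] yaw 90.1 q7 0.33 F [-0.8 -0.3  4.6] w 18.9
  -> [455.7  -1.  137. ] shift [ 0.003 -0.001 -0.002] turn [0.003 0.002 0.004]
```

View pics/g6.png

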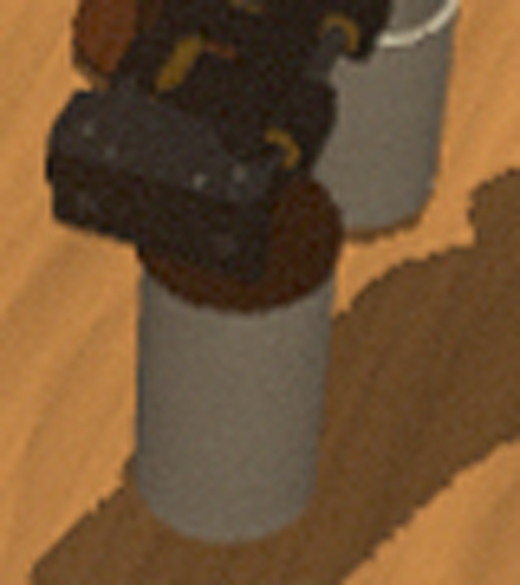

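Request:
play_rows([
  [[0, 0, 0.012, 0, 0, 0, 1], [0, 0, 0.012, 0, 0, 0, 1], [0, 0, 0, 0, 0, 0, 0.5], [0, 0, 0, 0, 0, 0, 0], [0, 0, 0, 0, 0, 0, 0], [0, 0, 0, 0, 0, 0, 0], [0, 0, 0, 0, 0, 0, 0], [0, 0, -0.1, 0, 0, 0, 0], [0, 0, -0.3, 0, 0, 0, 0], [0, 0, -0.4, 0, 0, 0, 0], [-0.2, 0.1, -0.4, 0, 0, 0, 0], [-0.4, 0.2, -0.4, 0, 0, 0, 0], [-0.5, 0.3, -0.4, 0, 0, 0, 0], [-0.5, 0.3, -0.4, 0, 0, 0, 0], [-0.5, 0.3, -0.4, 0, 0, 0, 0]],
])

```text
clock: 70.0
position: [556.5, 61.0, 216.4]
tcp_rot: [0.0, -0.002, 1.0, 0.002]
ft_force: [-0.5, 0.3, -0.4]
grip_width: 44.1
```

```bash
python3 - <<'E'
from lid import *
save("h1","side",(220,130,420,330),3)
save("h1t","top",(180,150,460,290),2.8)
for c in("top","side"):
    x,v=lidfit(c,(561,-200),0,22);print(c,x.round(1),round(v,3))
look("mid",(433,-175))
look("mid",(433,-175))
look("short",(467,208))
to([561,-200,70],90)
E
```

```text
top [ 587.5 -172.3] 0.473
side [ 561.5 -195.5] 0.958
mid side 0.55 [ 462.7 -165.3] 0.917
mid side 0.82 [ 463.8 -168.6] 0.883
short side 0.71 [467.5 207.5] 0.965
short top 0.89 [466.7 206.2] 0.954
t=70.80 pos [556.1  59.3 216.8] yaw 90.1 q7 0.56 F [-0.3  0.8 -0.5] w 44.0
  -> [ 561 -200   70] shift [-0.021 -1.298  0.732] turn [0.003 0.002 0.004]
```

View pics/h1.png

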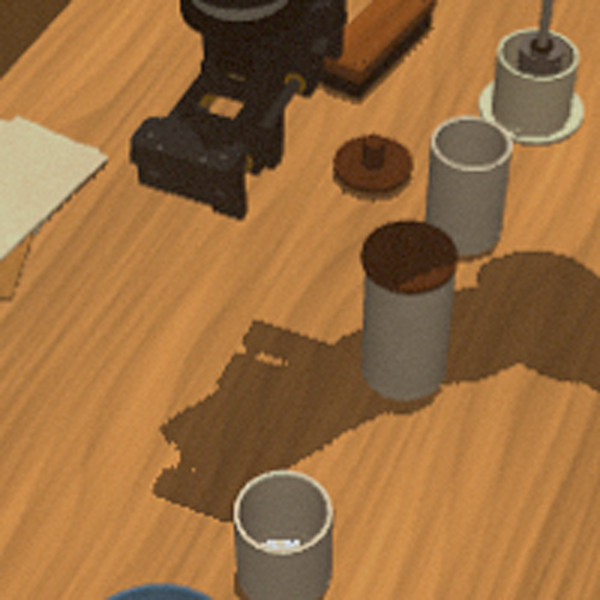

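View pics/h1t.png

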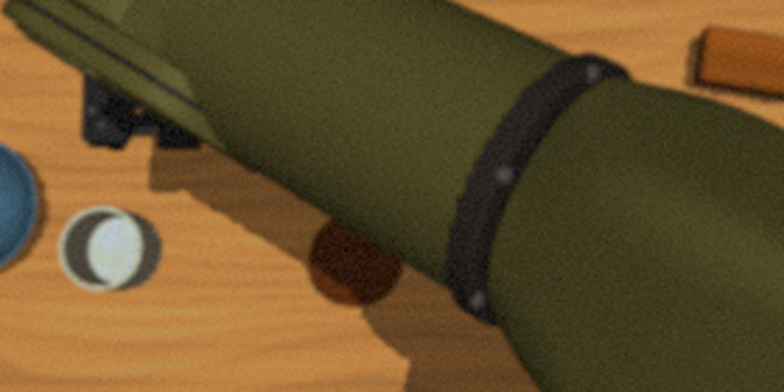

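Request:
play_rows([
  [[0, -0.2, 0, 0, 0, 0, 0], [0, -0.4, 0, 0, 0, 0, 0], [0, -0.6, 0, 0, 0, 0, 0], [0, -0.8, 0, 0, 0, 0, 0], [-0.02, -1, 0.1, 0, 0, 0, 0], [-0.02, -1, 0.2, 0, 0, 0, 0], [-0.02, -1, 0.2, 0, 0, 0, 0], [-0.02, -1, 0.2, 0, 0, 0, 0]],
])

```text
clock: 71.47
position: [559.9, -140.1, 176.0]
tcp_rot: [-0.0, -0.001, 1.0, 0.002]
ft_force: [0.5, 1.2, 0.5]
grip_width: 43.9
```

```bash
python3 - <<'E'
from lid import *
for _ in range(2):
  for c in("side",):
    x,v=lidfit(c,(561,-200),0,22);print(c,x.round(1),round(v,3))
to([561.5,-199.5,70],90)
E
```

```text
side [ 560.9 -195.2] 0.564
side [ 560.8 -195.5] 0.568
t=71.57 pos [ 561.3 -138.2  177.9] yaw 90.3 q7 0.88 F [-0.3 -0.7  0.8] w 44.2
  -> [ 561.5 -199.5   70. ] shift [ 0.002 -0.309  0.538] turn [0.007 0.006 0.01 ]
```

Request:
play_rows([
  [[0.002, -0.15, 0.1, 0, 0, 0, 0], [0.002, -0.309, 0.2, 0.007, 0.006, 0.01, 0], [0.002, -0.309, 0.4, 0.007, 0.006, 0.01, 0], [0.002, -0.309, 0.538, 0.007, 0.006, 0.01, 0], [0.002, -0.309, 0.538, 0.007, 0.006, 0.01, 0], [0.002, -0.309, 0.538, 0.007, 0.006, 0.01, 0]],
])

```text
clock: 72.07
position: [562.0, -197.6, 70.9]
tcp_rot: [-0.0, -0.001, 1.0, 0.001]
ft_force: [1.0, -1.0, 0.9]
grip_width: 43.9
```

```bash
python3 - <<'E'
from lid import *
save("h2","side",(310,130,420,230),6)
to([561.5,-199.5,18.5],90)
E
```

```text
t=72.12 pos [ 563.2 -197.5   72.3] yaw 90.2 q7 0.89 F [ 0.6 -0.7  1.1] w 44.2
  -> [ 561.5 -199.5   18.5] shift [ 0.009 -0.01   0.269] turn [0.002 0.005 0.005]
```

View pics/h2.png

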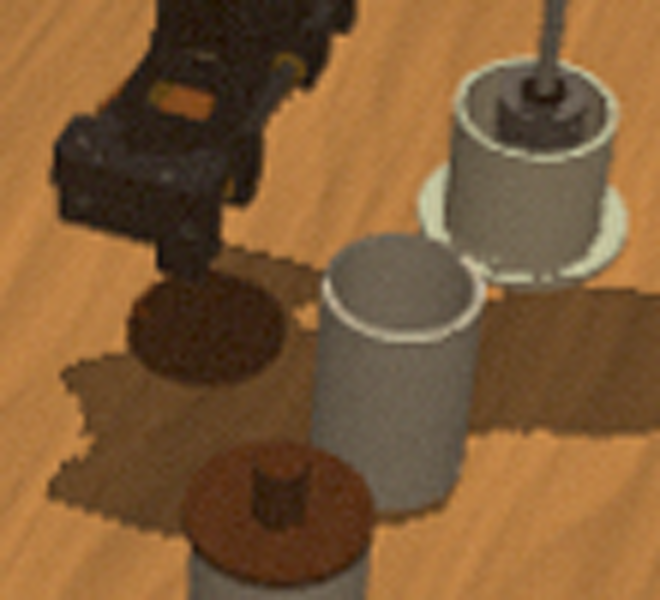

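Request:
play_rows([
  [[0.008, -0.01, 0.1, 0, 0.005, 0, 0], [0.008, -0.01, 0.2, 0, 0.005, 0, 0], [0.008, -0.01, 0.268, 0, 0.005, 0, 0], [0.008, -0.01, 0.268, 0, 0.005, 0, 0], [0.008, -0.01, 0.268, 0, 0.005, 0, 1], [0.008, -0.01, 0.268, 0, 0.005, 0, 1], [0.008, -0.01, 0.268, 0, 0.005, 0, 1], [0.008, -0.01, 0.268, 0, 0.005, 0, 1], [0.008, -0.01, 0.268, 0, 0.005, 0, 1], [0.008, -0.01, 0.268, 0, 0.005, 0, 1], [0.008, -0.01, 0.268, 0, 0.005, 0, 1]],
])

```text
clock: 73.03
position: [562.5, -199.5, 19.9]
tcp_rot: [0.001, -0.001, 1.0, 0.0]
ft_force: [0.0, -0.9, 7.0]
grip_width: 19.1
```

```bash
python3 - <<'E'
from lid import *
to([467,206.3,215],90)
E
```

```text
t=73.03 pos [ 562.5 -199.5   19.9] yaw 90.2 q7 0.83 F [ 0.  -0.9  7. ] w 19.1
  -> [467.  206.3 215. ] shift [ 0.47   2.031 -0.975] turn [0.001 0.004 0.005]
```

Request:
play_rows([
  [[0, 0, -0.15, 0, 0, 0, 1], [0, 0, -0.35, 0, 0, 0, 1], [0, 0, -0.55, 0, 0, 0, 1], [0, 0, -0.75, 0, 0, 0, 1], [0, 0.1, -0.95, 0, 0, 0, 1], [0, 0.25, -0.95, 0, 0, 0, 1], [0, 0.45, -0.95, 0, 0, 0, 1], [0, 0.65, -0.95, 0, 0, 0, 1], [0, 0.85, -0.95, 0, 0, 0, 1], [0, 1, -0.95, 0, 0, 0, 1], [0, 1, -0.95, 0, 0, 0, 1], [0, 1, -0.95, 0, 0, 0, 1]],
])

```text
clock: 74.03
position: [561.4, 2.5, 210.4]
tcp_rot: [0.001, -0.004, 1.0, 0.0]
ft_force: [0.6, -0.9, -0.9]
grip_width: 18.6
```

Request:
play_rows([
  [[0.05, 0.15, 0, 0, 0, 0, 1], [0.15, 0.3, 0, 0, 0, 0, 1], [0.25, 0.5, 0, 0, 0, 0, 1], [0.35, 0.7, 0, 0, 0, 0, 1], [0.45, 0.85, 0, 0, 0, 0, 1], [0.46, 0.95, 0, 0, 0, 0, 1], [0.46, 0.95, 0, 0, 0, 0, 1], [0.46, 0.95, 0, 0, 0, 0, 1]],
])

```text
clock: 74.7
position: [468.4, 191.1, 210.2]
tcp_rot: [0.001, -0.004, 1.0, -0.0]
ft_force: [-0.1, -0.4, -1.1]
grip_width: 19.2
```

```bash
python3 - <<'E'
from lid import *
look("short",(467,207))
to([468,206.3,120],90)
E
```

```text
short side 0.84 [468.8 208.3] 0.959
t=74.90 pos [468.8 189.5 209.8] yaw 90.2 q7 0.21 F [ 0.2 -0.3  0.3] w 19.2
  -> [468.  206.3 120. ] shift [0.005 0.085 0.449] turn [-0.002  0.004  0.007]
```

Request:
play_rows([
  [[0.002, 0.05, 0.1, 0, 0, 0, 1], [0.002, 0.084, 0.25, 0, 0.004, 0.007, 1], [0.002, 0.084, 0.4, 0, 0.004, 0.007, 1], [0.002, 0.084, 0.5, 0, 0.004, 0.007, 1], [0.002, 0.084, 0.55, 0, 0.004, 0.007, 1], [0.002, 0.084, 0.55, 0, 0.004, 0.007, 1], [0.002, 0.084, 0.55, 0, 0.004, 0.007, 1]],
])

```text
clock: 75.48
position: [468.9, 205.7, 100.0]
tcp_rot: [-0.0, 0.001, 1.0, -0.0]
ft_force: [0.0, 0.6, 0.5]
grip_width: 19.2
```

```bash
python3 - <<'E'
from lid import *
a=grab_frame("side").copy();s=st()[0]["position"];z=s[2]-19.7
B=(270,240);a=cv2.resize(a[240:340,270:370],None,fx=6,fy=6,interpolation=2)
def ring(r,x,y,z,col):
    P=np.array([(proj("side",[x+r*np.cos(t),y+r*np.sin(t),z])-B+.5)*6 for t in np.linspace(0,6.28,60)],np.int32)
    cv2.polylines(a,[P],True,col,1)
ring(36,s[0]-1,s[1],z+8,(0,255,0));ring(34,467.8,206.2,75,(255,0,0));ring(34,467.8,206.2,0,(255,0,0))
cv2.imwrite("pics/h3.png",a[:,:,::-1])
to([468.5,206.2,87],90)
E
```

```text
t=75.53 pos [469.3 206.2 100.7] yaw 89.9 q7 0.00 F [ 0.6  0.7 -0.1] w 19.1
  -> [468.5 206.2  87. ] shift [ 0.004 -0.     0.069] turn [ 0.     0.002 -0.002]
```

View pics/h3.png

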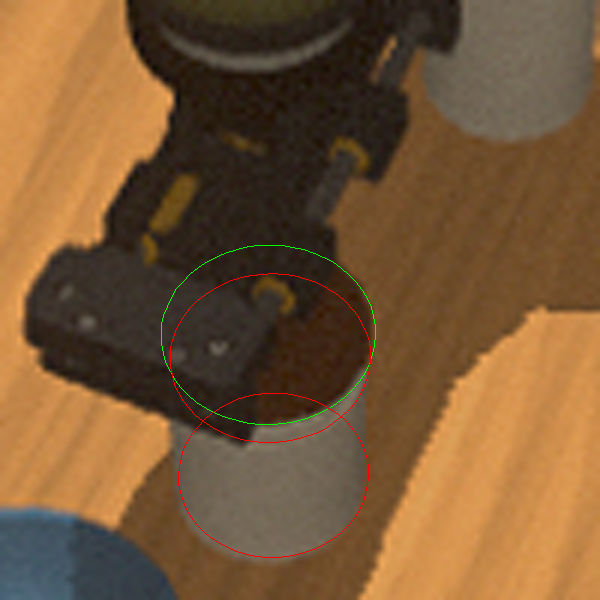

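Request:
play_rows([
  [[0.002, 0, 0.02, 0, 0, 0, 1], [0.002, 0, 0.04, 0, 0, 0, 1], [0.002, 0, 0.055, 0, 0, 0, 1], [0.002, 0, 0.065, 0, 0, 0, 1], [0.002, 0, 0.073, 0, 0, 0, 1], [0.002, 0, 0.078, 0, 0, 0, 1], [0.002, 0, 0.078, 0, 0, 0, 1]],
])

```text
clock: 76.12
position: [469.0, 206.2, 86.8]
tcp_rot: [0.001, 0.001, 1.0, -0.0]
ft_force: [-2.4, -3.1, 16.3]
grip_width: 19.4
```

Request:
play_rows([
  [[0, 0, -0.002, 0, 0, 0, 1], [0, 0, -0.002, 0, 0, 0, 0.5], [0, 0, -0.002, 0, 0, 0, 0], [0, 0, -0.002, 0, 0, 0, 0], [0, 0, -0.002, 0, 0, 0, 0], [0, 0, -0.002, 0, 0, 0, 0], [0, 0, -0.1, 0, 0, 0, 0], [0, 0, -0.3, 0, 0, 0, 0], [0, 0, -0.5, 0, 0, 0, 0], [-0.3, 0, -0.7, 0, 0, 0, 0], [-0.6, 0, -0.7, 0, 0, 0, 0], [-0.8, 0, -0.7, 0, 0, 0, 0], [-0.8, 0, -0.7, 0, 0, 0, 0], [-0.8, 0, -0.7, 0, 0, 0, 0]],
])

```text
clock: 77.28
position: [636.7, 204.0, 227.3]
tcp_rot: [0.005, 0.006, 1.0, 0.001]
ft_force: [1.2, -1.0, -0.8]
grip_width: 44.1
```

```bash
python3 - <<'E'
from lid import *
save("i1","side",(220,100,440,340),2.5)
save("i1t","top",(130,130,510,290),2.1)
a=grab_frame("side");cv2.imwrite("pics/i2.png",np.hstack([cv2.resize(a[190:270,320:400],(390,390),interpolation=2),cv2.resize(a[255:335,280:360],(390,390),interpolation=2)])[:,:,::-1])
H=dict(tall=125,short=75)
for n,x0 in(("tall",(456.3,0)),("short",(467.8,206.3))):
    x,v=lidfit("side",x0,H[n]-8,22);print(n,x.round(1),v)
E
```

```text
tall [458.2   1.1] 0.8868194842406877
short [470.  207.5] 0.8819742489270386
```

View pics/i1.png

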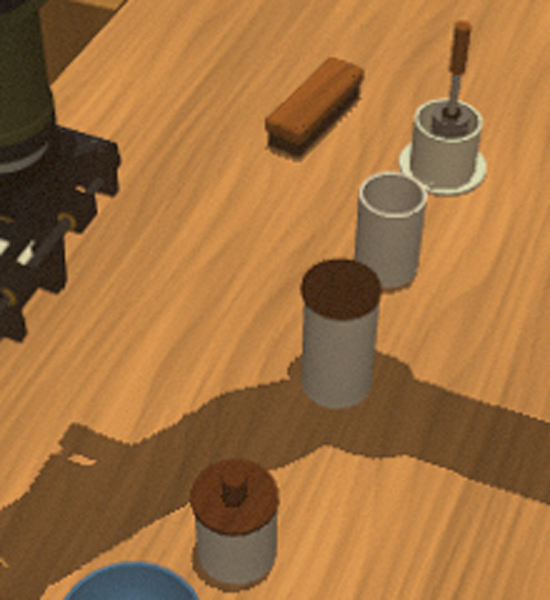

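View pics/i2.png

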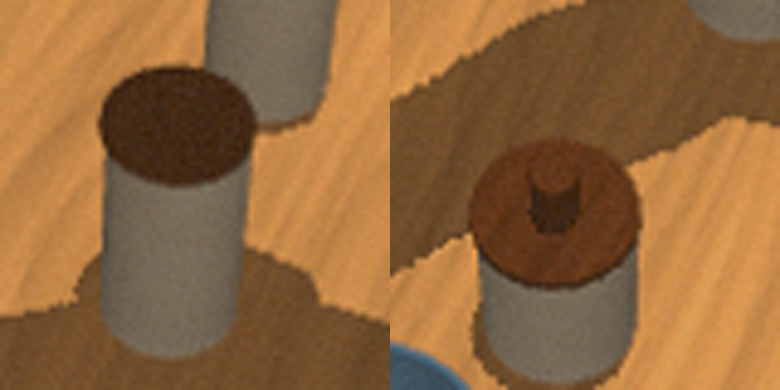

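View pics/i1t.png

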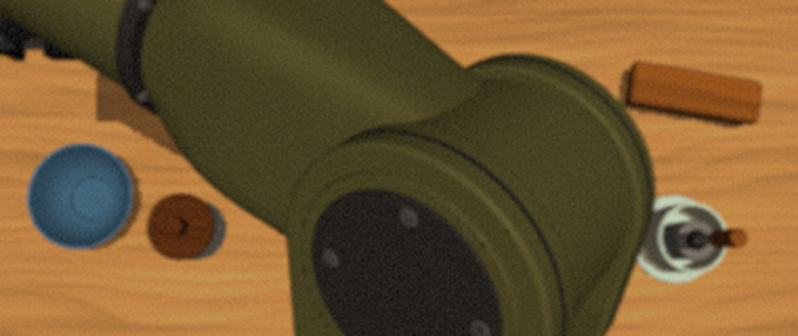

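```bash
python3 - <<'E'
from station import workorder
print(workorder.sign_off())
E
```

```text
the job is handed in; nothing more can be done
None
```

I handed the job in at about 77 s of the 210 s; no verdict came back.

- **Lids and brushing:** I lifted the two lids that were there, off the middle and short tins (the tall tin started open). I brushed tall, middle, then short, touching bottom twice in each at about 15–19 N, with a draw of more than half the tin between. The brush is back upright in its holder.
- **Biscuits:** all three are in the tall tin, seen in the top camera before I closed it, with none left on the bench.
- **Lids back on:** one is on the tall tin and one on the short tin. Both came down to the expected seated height against a small push, and the last side picture shows both level. The middle tin stays open because there was no third lid.

**What went wrong and what I could not fully check:**
- The first waist grips on two biscuits jammed them onto the fingers. I knocked them off against the short tin and re-gripped each by one end.
- I set the short tin about 3 cm aside to make room for that.
- The middle tin was knocked about 3 cm aside on its own during the run; it still stands upright.
- The side camera read sideways positions a few mm off from the top camera. I trusted the top one, because it matched the grips.
- In the last top picture the arm hid the tall and middle tins, so the final check on those rests on the side camera.
- The key bowl and shoe brush look untouched in the last pictures.

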